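# Unlock the gouge tray, hook it out and load it

### The job

Pack up the carving bench: take the key from its white block, push it fully down into the lock on the dock, turn it clockwise to its stop and back home, then take it out and stand it fully back in its block. Then use the draw hook, its toe behind the tray's near wall, to drag the unlocked tray towards you until it is wholly out of the dock (do not touch the tray with the gripper while it is in the dock), and lay the hook back down flat on the open table. Last, lay every gouge flat inside the tray, and leave the other things on the bench where they are.

Things in the scene. Friction and masses are not known exactly. Their poses are not given: they have to be found in the camera images.
- dock: fixed dock: wooden rails 30 mm high, 200 long, inner faces 256 apart, bar behind. Origin: middle of its open mouth on the table; x into the dock, y left. On its right front stands the lock post, hollow steel, 54 mm square, 50 high, axis at (-30,-172) mm. Out of it, 8 mm before the mouth, a bolt (top 20 mm up) reaches left, about 10 mm across the tray's right front end, and bars it.
- tray: loose open plywood tray, 170 (x) x 250 (y) x 32 mm high, walls and floor 6 mm, 0.36 to 0.6 kg. Origin: middle of its near wall's outer face, at the underside; x points to its far wall (tray x 0 to 170), y left, z up. It starts inside the dock with 3 mm play at each side, its near wall 2 to 20 mm behind the mouth.
- lock (a joint): turning barrel of the lock on top of the post: 0 at home, grows clockwise seen from above to the stop at 1.5 rad; stays where it is left (friction 0.03 N m). A key turning clockwise in it pushes the bolt back; the bolt stays back when the key returns.
- lock_mouth (a point): centre of the key slot at the brass top of the barrel, 50 mm above the table; the x axis of this point lies along the slot. Slot 37.5 x 8.5 mm, bevelled mouth, open below; the key has about 0.1 rad of play in it. It turns with the barrel.
- lock_seat (a point): point on the lock axis 40 mm below the slot's mouth, where the key's lower end comes to lie when its collar rests on the barrel
- bolt (a joint): slide of the bolt: 0 when it bars the tray, grows as it is drawn back to the right (m); turning the key to the stop brings it to about 0.017; free of the tray above 0.012
- key: loose flat key, 80 g, upright in its block. Origin: middle of its lower end; z up, x along its width. Steel blade 34 (x) x 5 (y) x 40 mm long (lowest 10 mm tapered to 31 x 2.5); collar 40 x 12 x 5 above it; brass bow 32 (x) x 9 (y) mm, 45 to 73 mm above the lower end, gripped by its broad faces (across y). A half turn makes no difference.
- key_tip (a point): middle of the key's lower end (the key's origin)
- key_block: fixed white block 70 x 50 x 46 mm high with a slot 37.5 x 8.5 mm along its x through it; the key stands in it, its collar resting on top. Origin: centre of its underside.
- block_seat (a point): where the key's lower end lies when it stands home in its block: in the slot's middle, 6 mm above the table (40 mm below the block's top)
- hook: loose draw hook, 200 to 265 g, lying on the table toe down. Origin: underside of its dark wooden handle 16 mm behind the balance point. Handle 100 mm long (x -60 to 40), 24 wide (y), 36 mm high; a 10 mm steel bar runs on along +x at 26 to 36 mm above the underside to a T-shaped toe: a plate 8 thick (x 126 to 134), 50 wide (y), 36 mm high (z 0 to 36), hanging down from the bar.
- hook_toe (a point): middle of the toe's lower edge, at (130, 0, 0) mm in the hook's frame
- gouge0: loose wood-carving gouge 1 of up to 4 (may be absent), 60 g, lying on the table: eight-sided wooden handle 18 mm across flats, 110 mm long (x -55 to 55), brass ferrule and steel blade 6 mm wide on to x 115. Origin: underside of the handle's middle, x towards the blade. It balances about 6 mm ahead of the origin.
- gouge1: loose wood-carving gouge 2 of up to 4 (may be absent), 60 g, lying on the table: eight-sided wooden handle 18 mm across flats, 110 mm long (x -55 to 55), brass ferrule and steel blade 9 mm wide on to x 115. Origin: underside of the handle's middle, x towards the blade. It balances about 6 mm ahead of the origin.
- gouge2: loose wood-carving gouge 3 of up to 4 (may be absent), 60 g, lying on the table: eight-sided wooden handle 18 mm across flats, 110 mm long (x -55 to 55), brass ferrule and steel blade 12 mm wide on to x 115. Origin: underside of the handle's middle, x towards the blade. It balances about 6 mm ahead of the origin.
- gouge3: loose wood-carving gouge 4 of up to 4 (may be absent), 60 g, lying on the table: eight-sided wooden handle 18 mm across flats, 110 mm long (x -55 to 55), brass ferrule and steel blade 7 mm wide on to x 115. Origin: underside of the handle's middle, x towards the blade. It balances about 6 mm ahead of the origin.
- cork_block: bystander, to be left alone: cork sanding block, 55 x 34 x 24 mm; origin under its middle
- carving: bystander, to be left alone: small turned light-wood carving, 42 mm wide, 48 mm tall; origin under its middle
- dust_brush: bystander, to be left alone: dust brush, 170 mm long, lying; origin under its middle
- oil_jar: bystander, to be left alone: amber glass jar, 64 mm wide, 75 mm tall; origin under its middle
- mallet: bystander, to be left alone: carver's mallet standing on its head, 80 mm wide, 200 mm tall; origin under its middle
- oilstone: bystander, to be left alone: grey oilstone, 150 x 50 x 25 mm; origin under its middle
There are look-alikes about, which are no part of the job. Of the things that look like the key, the smaller one is meant.

How it is judged:
By the outcome, as a careful person would: the job done as asked, in the order asked, and still so for the second after the job is handed in, with the robot touching nothing.
Of gouge0, gouge1, gouge2, gouge3 only 2 to 4 are there at a start; the rules pass over those that are not, and their reading is None.
At some moment in a run one of gouge0, gouge1, gouge2, gouge3 may be knocked a few centimetres aside while the robot is not near it.
It also fails if it takes over 210 s, if anything falls off the work surface, if the arm or the gripper's body presses on something with over 40 N, if the wrist force passes 120 N, or if a joint passes its speed limit or range.

### The arm

A 6-joint arm with a two-finger parallel gripper is mounted at the origin on the work surface. World frame = base frame: x ahead of the robot, y to its left, z up, the work surface at z = 0. Lengths are in m, angles in rad, forces in N, time in s.
With the tool pointing down it reaches from about 0.25 to 0.775 m from the base axis. Payload 4 kg.
Tool frame: the origin (TCP) lies between the finger pads; the fingertips stand 14 mm ahead of it and the grasp point (between the pads) lies 5 mm behind it; z points along the fingers, y is the direction in which the jaws open and shut (so a half turn about z gives the same grasp; the last joint's range is limited). The gripper opens to 94 mm and grips with 3 to 60 N. Pads are 16 mm wide; open, the fingers measure 119 mm over their backs; the gripper's body (75 mm by 177 mm) begins 78 mm behind the grasp point.
Start: joints at [1.117, 0.087, 1.371, -0, 1.684, -0.103], TCP at [0.189, 0.517, 0.22] pointing down, gripper open.
Joint ranges: [-3.1, 3.1], [-0.76, 2.03], [0.27, 2.55], [-1.08, 4.22], [0.17, 2.65], [-2.57, 2.57]. Speed limits (rad/s): [2.79, 2.79, 3.14, 3.14, 3.14, 3.14].

### API

Orientations are given as [roll, pitch, yaw] about the fixed x, y, z axes, in that order (R = Rz(yaw) Ry(pitch) Rx(roll)).
In Python, from bench import robot, cams, spotter gives the robot as it stands.
- The arm moves only by the shell command python3 -m inch 'ROWS'. ROWS is JSON, a list of rows, each an object of numbers: "grip": the opening, from 0 (shut) to 1 (fully open); "dx", "dy", "dz": the shift along the tool's x, y, z in units of 25 mm (1.0 is 25 mm); "rx", "ry", "rz": the turn, a rotation vector about the tool's x, y, z in units of 5 degrees (1.0 is 5 degrees). A call has 1 to 12 rows; each row shifts and turns the pose as measured when the row begins, along the tool's axes as they then stand; what a row does not reach is not made up. A row lasts 1/8 s, in which the tool goes at most 62.5 mm and 10.7 degrees, less where a joint would pass 70% of its speed; a pose out of reach is approached as far as the arm can. A call is refused whole if a number of a shift passes 1 or a number of a turn 1, either way. A call with a gripper value outside its range is refused whole. The fingers move at their own pace and stop on an object; the grip force is fixed at half the most. Time passes only in rows, so rows that do not move let the fingers close. It gives the time, the measured TCP pose, the force and the opening at its end, in the units of the state.
- robot.get_obs(): the state, without advancing time (a new reading comes with each control period).
- cams.snapshot(name): name is "scene" or "top" or "wrist"; returns a dict with "frame" (420x560x3 uint8, red, green, blue), "intrinsics" (3x3 intrinsics, pixels), "k1" (the pictures are not rectified: a ray, as slopes to the right and down, at radius r is drawn at 1 + k1 r^2 times it, then the intrinsics apply), "eye" and "orientation" of the camera in the world. Camera axes: x right, y up, looking along -z (the intrinsics and any distortion apply to the point x, -y, -z); pixel columns grow to the right and rows downward; lengths in m; the calibration is good to about 2 mm. A picture is of the moment at which its call begins. There is no depth.
- robot.close_job(): hands the job in, once; it reports no verdict.
Trained networks look in a picture, given as the dict that the camera call returned (one of the last four; its "shot" number tells which), for a name from the list of things; names that differ only in an ending like _2 or _b are one class to them, and where a whole thing is asked for, a point or a joint stands for the part that bears it (a point fixed in the world has none). Each returns a list of dicts, best first, with "score" (0 to 1); they miss things now and then, are a little off and sometimes report something else, mostly with a low value. They report only what shows in the picture. A call takes as long as a camera call. They do not tell look-alikes from the thing itself.
- spotter.regions_of(picture, query): "pixels" (420x560 bool, what is visible of it) and "extent" ([left, top, right, bottom] in pixels, round what is visible of it).
- spotter.place_of(picture, query): "pixel" ([column, row] in pixels: a listed point, or the origin of a listed thing).
The state is a dict: "time": time; "joint_positions": joint angles; "qvel": joint speeds; "joint_torque": joint torques, N m; "tool_pos": TCP position; "ee_rot": TCP orientation; "wrist_force": force on the tool from outside, world axes, zero at the start; "wrist_torque": the same for the moment, N m; "width": finger opening in m.
Only numpy, scipy, OpenCV 4.12 (cv2) and the standard library are available. Lean on these libraries where they do the work, as an engineer would, in place of code of your own. Each camera call takes 0.05 s, during which the arm holds its last target.

## Working session

There is one attempt and no reset: what is moved stays moved. The work goes in short steps, Python scripts to look and compute and a shell command to move; the robot and the scene stay as the last step left them, time stands still between calls to the robot, and variables do not carry over. Pictures are saved under pics/ and viewed, and the job is handed in when it is done.

```bash
ls; mkdir -p pics
cat > h.py <<'E'
import numpy as np, cv2
from bench import robot,cams,spotter
from scipy.spatial.transform import Rotation as R
def snap(n,fn=None):
    s=cams.snapshot(n)
    if fn: cv2.imwrite('pics/'+fn,s['frame'][:,:,::-1])
    return s
def Rm(s):
    o=np.array(s['orientation'],float)
    return o if o.shape==(3,3) else R.from_euler('xyz',o).as_matrix()
def ray(s,px):
    K=np.array(s['intrinsics']);k1=s['k1']
    d=np.array([(px[0]-K[0,2])/K[0,0],(px[1]-K[1,2])/K[1,1]])
    u=d.copy()
    for _ in range(30): u=d/(1+k1*(u@u))
    return Rm(s)@np.array([u[0],-u[1],-1])
def onz(s,px,z):
    r=ray(s,px);e=np.array(s['eye']);t=(z-e[2])/r[2]
    return e+t*r
def proj(s,p):
    K=np.array(s['intrinsics']);q=Rm(s).T@(np.array(p)-np.array(s['eye']))
    u=np.array([q[0],-q[1]])/(-q[2]);u=u*(1+s['k1']*(u@u))
    return np.array([K[0,0]*u[0]+K[0,2],K[1,1]*u[1]+K[1,2]])
E
python3 - <<'E'
from h import *
o=robot.get_obs();print(o)
for n in ['scene','top','wrist']:
    s=snap(n,n+'0.png');print(n,s['eye'],s['orientation'],s['intrinsics'],s['k1'])
E
```

```text
pics
{'time': 0.0, 'joint_positions': array([ 1.11689364e+00,  8.79524348e-02,  1.37223999e+00, -1.75699735e-05,
        1.68359354e+00, -1.03112655e-01]), 'qvel': array([ 0.00027614, -0.00161872,  0.00052215, -0.00118575,  0.00335902,
        0.0001074 ]), 'joint_torque': array([ 2.78221017e-05, -3.40197158e+01, -3.02421677e+01,  7.17030466e-02,
        3.31538462e-02, -1.60053614e-04]), 'tool_pos': array([0.18879121, 0.5160343 , 0.21831279]), 'ee_rot': array([-3.13940920e+00, -2.08387007e-04,  2.79080043e+00]), 'wrist_force': array([-0.16577316,  0.00695886, -0.58006584]), 'wrist_torque': array([-0.00836032,  0.00849994, -0.0021508 ]), 'width': 0.09395706363335941}
scene [1.12346578 0.35255415 0.70578076] [ 0.79130967 -0.01875987  2.11438046] [[383.63733659   0.         279.51187797]
 [  0.         383.63733659 207.2768383 ]
 [  0.           0.           1.        ]] -0.03596425357416443
top [0.36395532 0.03629078 1.17944069] [ 0.17583019  0.00376028 -1.57216944] [[472.34520613   0.         276.58647227]
 [  0.         472.34520613 210.08013932]
 [  0.           0.           1.        ]] 0.023104899769668317
wrist [0.11023406 0.54509833 0.3824384 ] [-0.29082343  0.0027647   1.22043622] [[318.33847923   0.         280.01866805]
 [  0.         318.33847923 208.2299995 ]
 [  0.           0.           1.        ]] 0.00200032617039486
```

View pics/top0.png

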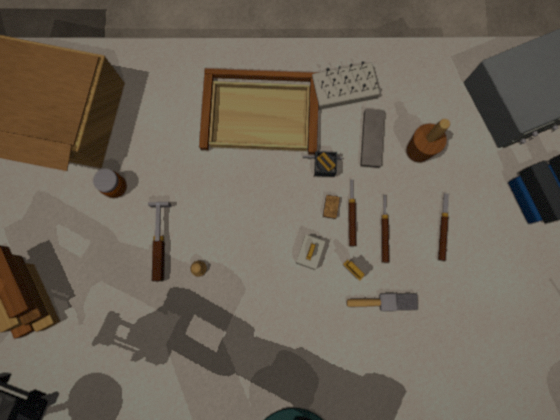

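View pics/scene0.png

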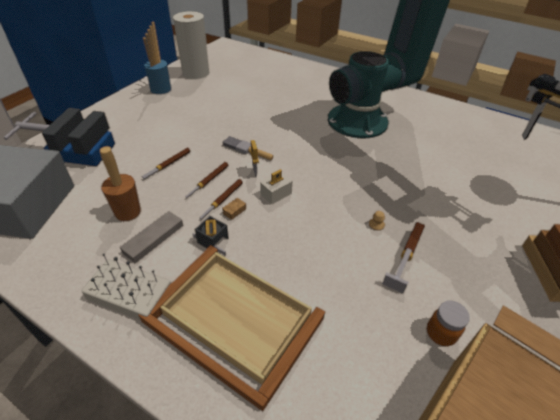

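View pics/wrist0.png

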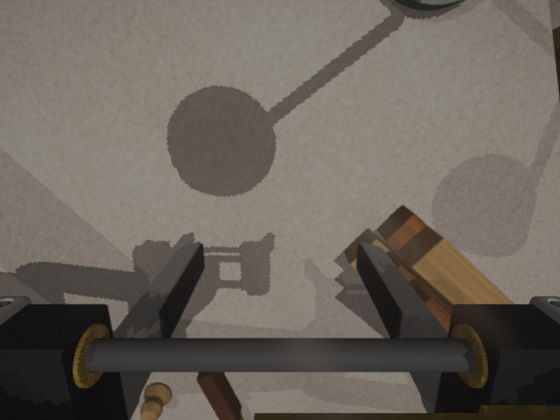

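Run:
```python
from h import *
Z=dict(lock_mouth=.05,lock_seat=.01,key_tip=.006,block_seat=.006,key=.006)
for n in ['top','scene']:
    s=snap(n); 
    for q in ['dock','tray','lock_mouth','key','key_block','block_seat','hook','hook_toe','gouge0','gouge1','gouge2','gouge3','cork_block','carving','dust_brush','oil_jar','mallet','oilstone']:
        for d in spotter.place_of(s,q)[:5]:
            print(n,q,round(d['score'],2),np.round(d['pixel'],1),np.round(onz(s,d['pixel'],Z.get(q,0))[:2],3))
```

```text
top dock 0.36 [380.3 301.8] [ 0.345 -0.213]
top dock 0.23 [199.1 267.3] [0.43  0.233]
top tray 0.89 [259.5 148.7] [0.735 0.085]
top lock_mouth 0.76 [322.7 162.2] [ 0.685 -0.074]
top key 0.53 [310.6 253.5] [ 0.463 -0.044]
top key 0.49 [350.8 271.2] [ 0.419 -0.142]
top key 0.39 [308.1 254.1] [ 0.461 -0.038]
top key_block 0.83 [308.3 254.6] [ 0.461 -0.038]
top block_seat 0.71 [306.6 252.6] [ 0.465 -0.034]
top block_seat 0.63 [416.7 152.7] [ 0.721 -0.32 ]
top hook 0.67 [161.3 256.6] [0.456 0.328]
top hook 0.46 [309.1 254.8] [ 0.46 -0.04]
top hook 0.3 [374.  135.7] [ 0.77  -0.213]
top hook 0.24 [321.3 167. ] [ 0.686 -0.075]
top hook_toe 0.68 [161.9 205.4] [0.586 0.332]
top gouge0 0.92 [352.6 221.3] [ 0.544 -0.151]
top gouge0 0.82 [385.3 238.5] [ 0.501 -0.232]
top gouge0 0.61 [441.6 236.9] [ 0.505 -0.372]
top gouge1 0.92 [352.6 221.3] [ 0.544 -0.151]
top gouge1 0.82 [385.3 238.5] [ 0.501 -0.232]
top gouge1 0.61 [441.6 236.9] [ 0.505 -0.372]
top gouge2 0.92 [352.6 221.3] [ 0.544 -0.151]
top gouge2 0.82 [385.3 238.5] [ 0.501 -0.232]
top gouge2 0.61 [441.6 236.9] [ 0.505 -0.372]
top gouge3 0.
[... 1489 characters left out ...]
8] [ 0.498 -0.38 ]
scene gouge2 0.64 [214.6 176.6] [ 0.498 -0.226]
scene gouge2 0.44 [275.3 193.9] [ 0.467 -0.042]
scene gouge3 0.78 [227.6 193.4] [ 0.535 -0.152]
scene gouge3 0.67 [173.5 158.8] [ 0.498 -0.38 ]
scene gouge3 0.64 [214.6 176.6] [ 0.498 -0.226]
scene gouge3 0.44 [275.3 193.9] [ 0.467 -0.042]
scene cork_block 0.82 [233.3 212.4] [ 0.585 -0.097]
scene carving 0.64 [374.2 224.6] [0.431 0.229]
scene dust_brush 0.78 [249.5 148. ] [ 0.331 -0.219]
scene oil_jar 0.73 [440.  329.5] [0.632 0.449]
scene mallet 0.63 [128.  213.5] [ 0.732 -0.322]
scene oilstone 0.76 [151.4 240.1] [ 0.765 -0.208]
scene oilstone 0.73 [407.2 251.2] [0.47  0.328]
scene oilstone 0.62 [275.5 191.2] [ 0.458 -0.047]
```

Run:
```python
from h import *
t=cv2.imread('pics/top0.png');s=cv2.imread('pics/scene0.png')
a=cv2.resize(t[150:320,280:460],(760,718),interpolation=cv2.INTER_CUBIC)[:600]
cv2.imwrite('pics/c1.png',cv2.convertScaleAbs(cv2.resize(t[150:320,290:460],(600,600),interpolation=cv2.INTER_CUBIC),alpha=1.8))
cv2.imwrite('pics/c2.png',cv2.convertScaleAbs(cv2.resize(s[125:265,135:305],(728,600),interpolation=cv2.INTER_CUBIC),alpha=1.5))
```

```text
(no output)
```

View pics/c1.png

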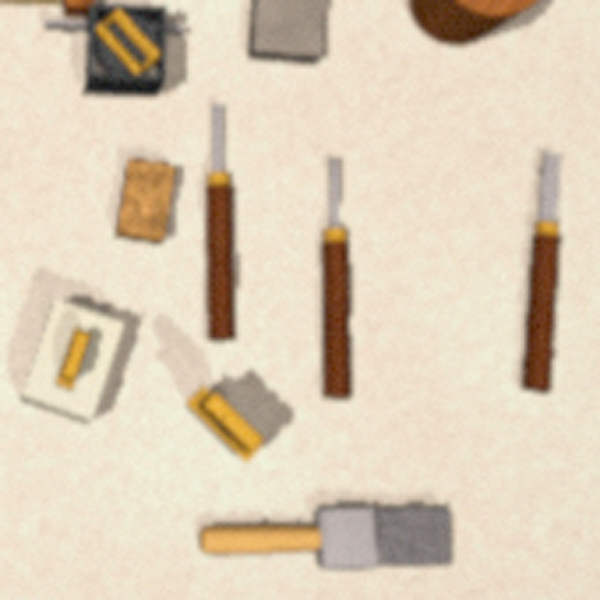

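View pics/c2.png

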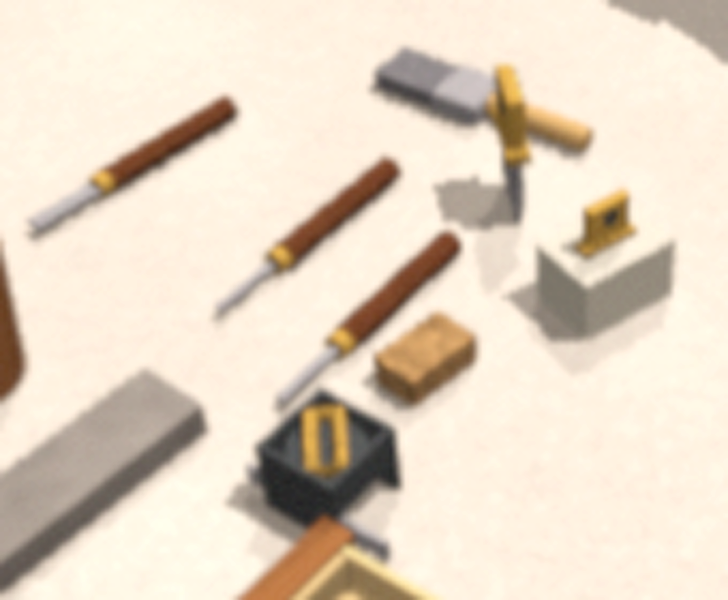

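Key candidates: the bow in the white block at top (312,250), and the taller one standing freely at (357,267). The block one is smaller and stands in the white block, and the crop confirms it is the one meant. The picture shows three gouges. I'll move over the block to measure it.

```bash
cat >> h.py <<'E'
def plan(x=None,y=None,z=None,yaw=None):
    "print remaining tool-frame delta in units to world target (tool kept upright)"
    o=robot.get_obs();p=np.array(o['tool_pos']);e=np.array(o['ee_rot']);M=R.from_euler('xyz',e).as_matrix()
    t=np.array([p[i] if v is None else v for i,v in enumerate((x,y,z))])
    d=M.T@(t-p)/.025
    cy=e[2] if yaw is None else yaw
    T=R.from_euler('xyz',[np.pi,0,cy]).as_matrix()
    rv=R.from_matrix(M.T@T).as_rotvec(degrees=True)/5
    print('t',round(o['time'],2),'pos',np.round(p,4),'rpy',np.round(e,3),'d',np.round(d,2),'len',round(np.linalg.norm(d),2),'rv',np.round(rv,2),'F',np.round(o['wrist_force'],1),'w',round(o['width'],4))
E
python3 -m inch '[{"dx":-1,"dy":-0.97},{"dx":-1,"dy":-0.97},{"dx":-1,"dy":-0.97},{"dx":-1,"dy":-0.97},{"dx":-1,"dy":-0.97},{"dx":-1,"dy":-0.97},{"dx":-1,"dy":-0.97},{"dx":-1,"dy":-0.97},{"dx":-1,"dy":-0.97},{"dx":-1,"dy":-0.97},{"dx":-1,"dy":-0.97},{"dx":-1,"dy":-0.97}]'
python3 -c "
from h import *
plan(.46,-.04,.22,-.26)"
```

```text
t 2.05 pos [0.189  0.5165 0.2195] rpy [ 3.141 -0.     2.791] d [-17.83 -17.18  -0.02] len 24.76 rv [ 0.   -0.   34.96] F [0.2 1.3 0.2] w 0.0938invalid input at $[0]: expected keys grip, dx, dy, dz, rx, ry, rz
```

```bash
python3 -m inch '[{"grip":1,"dx":-1,"dy":-0.97,"dz":0,"rx":0,"ry":0,"rz":0},{"grip":1,"dx":-1,"dy":-0.97,"dz":0,"rx":0,"ry":0,"rz":0},{"grip":1,"dx":-1,"dy":-0.97,"dz":0,"rx":0,"ry":0,"rz":0},{"grip":1,"dx":-1,"dy":-0.97,"dz":0,"rx":0,"ry":0,"rz":0},{"grip":1,"dx":-1,"dy":-0.97,"dz":0,"rx":0,"ry":0,"rz":0},{"grip":1,"dx":-1,"dy":-0.97,"dz":0,"rx":0,"ry":0,"rz":0},{"grip":1,"dx":-1,"dy":-0.97,"dz":0,"rx":0,"ry":0,"rz":0},{"grip":1,"dx":-1,"dy":-0.97,"dz":0,"rx":0,"ry":0,"rz":0},{"grip":1,"dx":-1,"dy":-0.97,"dz":0,"rx":0,"ry":0,"rz":0},{"grip":1,"dx":-1,"dy":-0.97,"dz":0,"rx":0,"ry":0,"rz":0},{"grip":1,"dx":-1,"dy":-0.97,"dz":0,"rx":0,"ry":0,"rz":0},{"grip":1,"dx":-1,"dy":-0.97,"dz":0,"rx":0,"ry":0,"rz":0}]'
python3 -c "
from h import *
plan(.46,-.04,.22,-.26)"
```

```text
time: 3.55
tool_pos: [0.3758, 0.1307, 0.2205]
ee_rot: [3.138, 0.004, 2.797]
wrist_force: [0.3, 0.0, 0.0]
width: 0.0938
t 3.55 pos [0.3758 0.1307 0.2205] rpy [3.138 0.004 2.797] d [-5.48 -5.29  0.02] len 7.61 rv [ 0.08 -0.06 35.03] F [0.3 0.  0. ] w 0.0938
```

```bash
python3 -m inch '[{"grip":1,"dx":-0.9,"dy":-0.88,"dz":0,"rx":0,"ry":0,"rz":0},{"grip":1,"dx":-0.9,"dy":-0.88,"dz":0,"rx":0,"ry":0,"rz":0},{"grip":1,"dx":-0.9,"dy":-0.88,"dz":0,"rx":0,"ry":0,"rz":0},{"grip":1,"dx":-0.9,"dy":-0.88,"dz":0,"rx":0,"ry":0,"rz":0},{"grip":1,"dx":-0.9,"dy":-0.88,"dz":0,"rx":0,"ry":0,"rz":0},{"grip":1,"dx":-0.9,"dy":-0.88,"dz":0,"rx":0,"ry":0,"rz":0},{"grip":1,"dx":0,"dy":0,"dz":0,"rx":0,"ry":0,"rz":1},{"grip":1,"dx":0,"dy":0,"dz":0,"rx":0,"ry":0,"rz":1},{"grip":1,"dx":0,"dy":0,"dz":0,"rx":0,"ry":0,"rz":1},{"grip":1,"dx":0,"dy":0,"dz":0,"rx":0,"ry":0,"rz":1},{"grip":1,"dx":0,"dy":0,"dz":0,"rx":0,"ry":0,"rz":1},{"grip":1,"dx":0,"dy":0,"dz":0,"rx":0,"ry":0,"rz":1}]'
python3 -m inch '[{"grip":1,"dx":0,"dy":0,"dz":0,"rx":0,"ry":0,"rz":1},{"grip":1,"dx":0,"dy":0,"dz":0,"rx":0,"ry":0,"rz":1},{"grip":1,"dx":0,"dy":0,"dz":0,"rx":0,"ry":0,"rz":1},{"grip":1,"dx":0,"dy":0,"dz":0,"rx":0,"ry":0,"rz":1},{"grip":1,"dx":0,"dy":0,"dz":0,"rx":0,"ry":0,"rz":1},{"grip":1,"dx":0,"dy":0,"dz":0,"rx":0,"ry":0,"rz":1},{"grip":1,"dx":0,"dy":0,"dz":0,"rx":0,"ry":0,"rz":1},{"grip":1,"dx":0,"dy":0,"dz":0,"rx":0,"ry":0,"rz":1},{"grip":1,"dx":0,"dy":0,"dz":0,"rx":0,"ry":0,"rz":1},{"grip":1,"dx":0,"dy":0,"dz":0,"rx":0,"ry":0,"rz":1},{"grip":1,"dx":0,"dy":0,"dz":0,"rx":0,"ry":0,"rz":1},{"grip":1,"dx":0,"dy":0,"dz":0,"rx":0,"ry":0,"rz":1}]'
python3 -m inch '[{"grip":1,"dx":0,"dy":0,"dz":0,"rx":0,"ry":0,"rz":1},{"grip":1,"dx":0,"dy":0,"dz":0,"rx":0,"ry":0,"rz":1},{"grip":1,"dx":0,"dy":0,"dz":0,"rx":0,"ry":0,"rz":1},{"grip":1,"dx":0,"dy":0,"dz":0,"rx":0,"ry":0,"rz":1},{"grip":1,"dx":0,"dy":0,"dz":0,"rx":0,"ry":0,"rz":1},{"grip":1,"dx":0,"dy":0,"dz":0,"rx":0,"ry":0,"rz":1},{"grip":1,"dx":0,"dy":0,"dz":0,"rx":0,"ry":0,"rz":1},{"grip":1,"dx":0,"dy":0,"dz":0,"rx":0,"ry":0,"rz":1},{"grip":1,"dx":0,"dy":0,"dz":0,"rx":0,"ry":0,"rz":1},{"grip":1,"dx":0,"dy":0,"dz":0,"rx":0,"ry":0,"rz":1},{"grip":1,"dx":0,"dy":0,"dz":0,"rx":0,"ry":0,"rz":1},{"grip":1,"dx":0,"dy":0,"dz":0,"rx":0,"ry":0,"rz":1}]'
python3 -m inch '[{"grip":1,"dx":0,"dy":0,"dz":0,"rx":0,"ry":0,"rz":1},{"grip":1,"dx":0,"dy":0,"dz":0,"rx":0,"ry":0,"rz":1},{"grip":1,"dx":0,"dy":0,"dz":0,"rx":0,"ry":0,"rz":1},{"grip":1,"dx":0,"dy":0,"dz":0,"rx":0,"ry":0,"rz":1},{"grip":1,"dx":0,"dy":0,"dz":0,"rx":0,"ry":0,"rz":1}]'
python3 -c "
from h import *
plan(.46,-.04,.22,-.26)
s=snap('wrist','w1.png')"
```

```text
time: 5.05
tool_pos: [0.4611, -0.0485, 0.2217]
ee_rot: [3.133, 0.004, 2.249]
wrist_force: [0.2, -0.6, 0.3]
width: 0.0941
time: 6.55
tool_pos: [0.4609, -0.0484, 0.2227]
ee_rot: [3.132, -0.006, 1.167]
wrist_force: [-0.4, 0.6, 0.1]
width: 0.094
time: 8.05
tool_pos: [0.4607, -0.0484, 0.2238]
ee_rot: [-3.141, -0.013, 0.084]
wrist_force: [0.7, -0.6, -0.5]
width: 0.0941
time: 8.68
tool_pos: [0.4605, -0.0483, 0.2242]
ee_rot: [-3.136, -0.012, -0.368]
wrist_force: [-0.3, 0.0, -0.9]
width: 0.094
t 8.68 pos [ 0.4605 -0.0483  0.2242] rpy [-3.136 -0.012 -0.368] d [-0.14 -0.3   0.17] len 0.37 rv [-0.06 -0.14 -1.23] F [-0.3  0.  -0.9] w 0.094
```

View pics/w1.png

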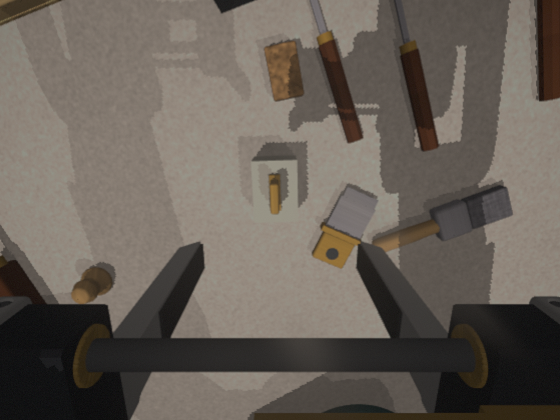

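The wrist view shows the block at (275,185), with the key's bow at (275,195) and the decoy to its right at (345,225). I'll zoom in to measure.

Run:
```python
from h import *
t=cv2.imread('pics/w1.png')
cv2.imwrite('pics/c3.png',cv2.convertScaleAbs(cv2.resize(t[140:230,235:315],(712,800),interpolation=cv2.INTER_CUBIC)[:, :],alpha=1.8)[:800])
c=cv2.resize(t[145:225,235:315],(600,600),interpolation=cv2.INTER_CUBIC);cv2.imwrite('pics/c3.png',cv2.convertScaleAbs(c,alpha=1.8))
s=snap('wrist')
for q in ['key','key_block','block_seat','key_tip']:
    for d in spotter.place_of(s,q)[:3]: print(q,round(d['score'],2),np.round(d['pixel'],1),np.round(onz(s,d['pixel'],0.006 if q!='key_block' else 0),4))
s=snap('top','t1.png')
for q in ['key','key_block','block_seat','lock_mouth']:
    for d in spotter.place_of(s,q)[:3]: print(q,round(d['score'],2),np.round(d['pixel'],1),np.round(onz(s,d['pixel'],.05 if q=='lock_mouth' else 0.006 if q!='key_block' else 0),4))
```

```text
key 0.92 [274.6 181.7] [ 0.4691 -0.0436  0.006 ]
key 0.64 [361.7 193.9] [ 0.4162 -0.1384  0.006 ]
key_block 0.91 [273.1 186.8] [ 0.4627 -0.039   0.    ]
key_tip 0.77 [361.8 192.3] [ 0.4181 -0.1391  0.006 ]
key 0.97 [346.3 271.8] [ 0.4177 -0.131   0.006 ]
key 0.55 [314.3 254.4] [ 0.4606 -0.053   0.006 ]
key_block 0.69 [311.3 253.7] [ 0.4629 -0.046   0.    ]
key_block 0.31 [381.9 297.6] [ 0.3553 -0.2171  0.    ]
block_seat 0.45 [306.  256.6] [ 0.4552 -0.0323  0.006 ]
lock_mouth 0.78 [327.9 160.1] [ 0.6899 -0.0868  0.05  ]
```

View pics/c3.png

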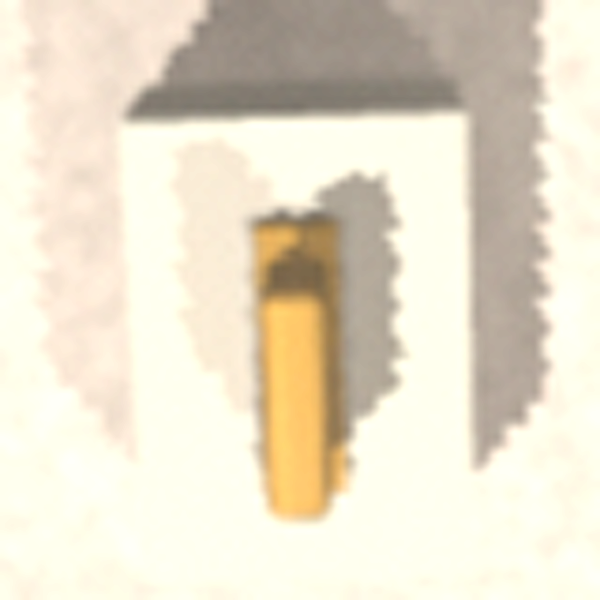

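Run:
```python
from h import *
s=snap('wrist')
f=lambda x,y,z: onz(s,(235+x/7.5,145+y/7.5),z)[:2]
a=f(122,120,.046);b=f(467,112,.046)
print('w',np.linalg.norm(a-b),'edge dir yaw',np.arctan2(*(a-b)[::-1])-np.pi/2)
u=(a-b)/np.linalg.norm(a-b);n=np.array([u[1],-u[0]]);print('center block',(a+b)/2-n*.035, n,np.arctan2(n[1],n[0]))
F=f(293.5,293,.079);N=f(299,515,.079);print('bow',F,N,(F+N)/2,np.linalg.norm(F-N),np.arctan2(*(F-N)[::-1]))
F=f(263,293,.079);N=f(328,293,.079);print('thick',np.linalg.norm(F-N))
a=f(250,222,.051);b=f(340,222,.051);print('collar far',(a+b)/2,np.linalg.norm(a-b))
# top view
t=cv2.imread('pics/t1.png');cv2.imwrite('pics/c4.png',cv2.convertScaleAbs(cv2.resize(t[220:280,285:345],(600,600),interpolation=cv2.INTER_CUBIC),alpha=1.6))
```

```text
w 0.04946751379161938 edge dir yaw -0.34004893219373056
center block [ 0.46492894 -0.04354512] [ 0.94273835 -0.33353322] -0.34004893219373056
bow [ 0.47994146 -0.04894345] [ 0.45106223 -0.03857864] [ 0.46550184 -0.04376104] 0.03068288292864559 -0.34458307728799387
thick 0.008595135106669916
collar far [ 0.48436448 -0.05019596] 0.012868415037628572
```

View pics/c4.png

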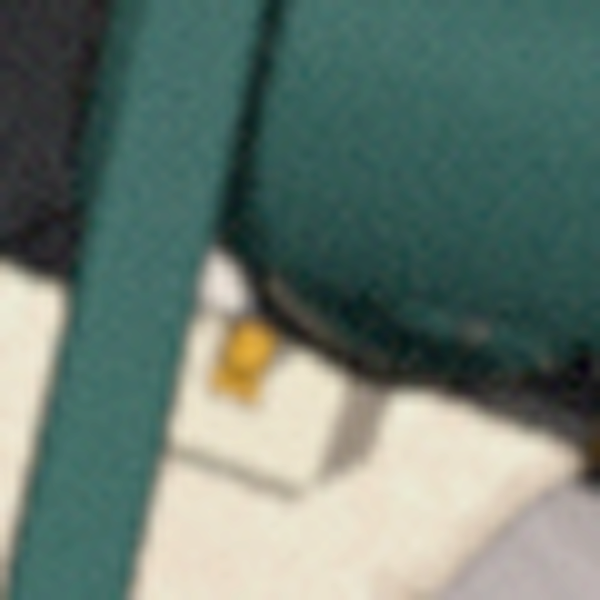

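```bash
python3 -c "
from h import *
plan(.4653,-.0437,.12,-.342)"
```

```text
t 9.28 pos [ 0.4606 -0.0483  0.2241] rpy [-3.136 -0.012 -0.364] d [ 0.06 -0.21  4.17] len 4.17 rv [-0.07 -0.14 -0.26] F [-0.   0.4  0.2] w 0.094
```

```bash
python3 -m inch '[{"grip":0.6,"dx":0.1,"dy":-0.21,"dz":0,"rx":-0.07,"ry":-0.14,"rz":-0.26},{"grip":0.6,"dx":0,"dy":0,"dz":1,"rx":0,"ry":0,"rz":0},{"grip":0.6,"dx":0,"dy":0,"dz":1,"rx":0,"ry":0,"rz":0},{"grip":0.6,"dx":0,"dy":0,"dz":1,"rx":0,"ry":0,"rz":0},{"grip":0.6,"dx":0,"dy":0,"dz":1,"rx":0,"ry":0,"rz":0},{"grip":0.6,"dx":0,"dy":0,"dz":0,"rx":0,"ry":0,"rz":0}]'
python3 -c "
from h import *
plan(.4653,-.0437,.067,-.342)
snap('wrist','w2.png')"
```

```text
time: 10.02
tool_pos: [0.4672, -0.043, 0.1221]
ee_rot: [3.141, 0.0, -0.335]
wrist_force: [-0.1, -0.2, -0.1]
width: 0.0564
t 10.03 pos [ 0.4672 -0.043   0.1221] rpy [ 3.141  0.    -0.335] d [-0.06  0.05  2.2 ] len 2.2 rv [0.   0.   0.08] F [-0.1 -0.2 -0.1] w 0.0564
```

View pics/w2.png

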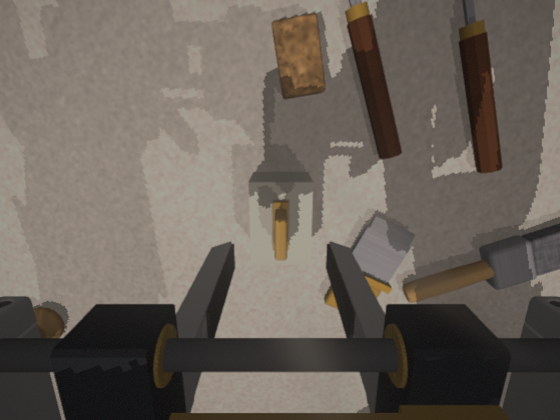

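Run:
```python
from h import *
s=snap('scene','s2.png')
b=onz(s,(255.3,175.2),0)
print(b)
for z in (.07,.08,.09,.1,.11,.12,.13): print(z,proj(s,(b[0],b[1],z)))
t=cv2.imread('pics/s2.png');cv2.imwrite('pics/c5.png',cv2.convertScaleAbs(cv2.resize(t[110:230,200:330],(650,600),interpolation=cv2.INTER_CUBIC),alpha=1.5))
```

```text
[ 0.4306339  -0.13145947  0.        ]
0.07 [254.65290978 155.46040498]
0.08 [254.55592631 152.49017378]
0.09 [254.45774864 149.48021704]
0.1 [254.35835619 146.42977388]
0.11 [254.25772797 143.33806511]
0.12 [254.15584258 140.20429274]
0.13 [254.05267816 137.0276395 ]
```

View pics/c5.png

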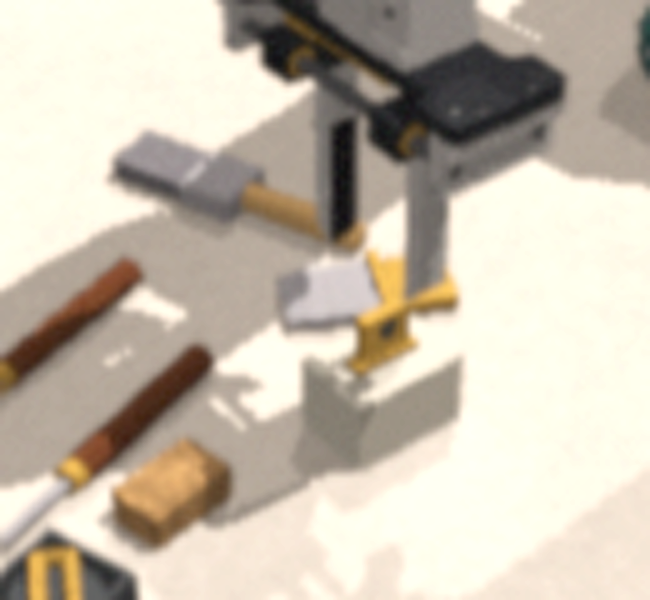

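The larger look-alike now lies on its side. It fell by itself early on; the gripper was never below z = 0.2. The measured bow, 31 x 8.6 mm, matches the spec for the real key. Descending.

```bash
python3 -m inch '[{"grip":0.6,"dx":-0.07,"dy":0.05,"dz":0.8,"rx":0,"ry":0,"rz":0.08},{"grip":0.6,"dx":0,"dy":0,"dz":0.8,"rx":0,"ry":0,"rz":0},{"grip":0.6,"dx":0,"dy":0,"dz":0.5,"rx":0,"ry":0,"rz":0},{"grip":0.6,"dx":0,"dy":0,"dz":0,"rx":0,"ry":0,"rz":0}]'
python3 -c "
from h import *
plan(.4653,-.0437,.067,-.342)
snap('wrist','w3.png');print(robot.get_obs()['joint_positions'])"
```

```text
time: 10.62
tool_pos: [0.4725, -0.045, 0.078]
ee_rot: [-3.14, -0.018, -0.341]
wrist_force: [-0.9, -0.3, -0.5]
width: 0.0562
t 10.62 pos [ 0.4725 -0.045   0.078 ] rpy [-3.14  -0.018 -0.341] d [-0.29  0.05  0.43] len 0.53 rv [-0.02 -0.21  0.01] F [-0.9 -0.3 -0.5] w 0.0562
[-2.14201674e-01 -2.10238378e-02  1.76689683e+00 -3.57022474e-04
  1.37600290e+00  1.69793072e+00]
```

View pics/w3.png

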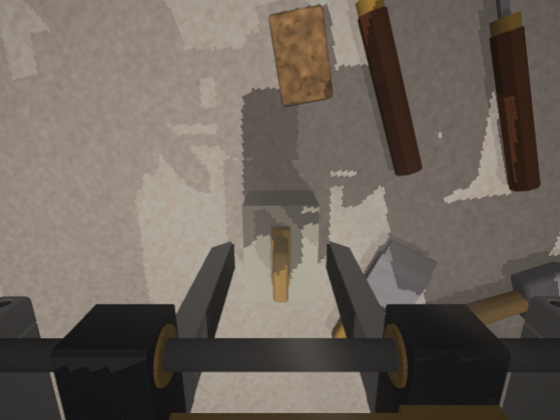

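```bash
python3 -m inch '[{"grip":0.6,"dx":-0.29,"dy":0.05,"dz":0.1,"rx":0,"ry":-0.21,"rz":0},{"grip":0.6,"dx":0,"dy":0,"dz":0,"rx":0,"ry":0,"rz":0},{"grip":0.6,"dx":0,"dy":0,"dz":0,"rx":0,"ry":0,"rz":0}]'
python3 -c "
from h import *
plan(.4653,-.0437,.067,-.342)"
```

```text
time: 11.05
tool_pos: [0.4668, -0.0441, 0.0782]
ee_rot: [-3.139, -0.004, -0.341]
wrist_force: [-0.6, -0.5, -0.2]
width: 0.0564
t 11.05 pos [ 0.4668 -0.0441  0.0782] rpy [-3.139 -0.004 -0.341] d [-0.06  0.01  0.45] len 0.45 rv [-0.03 -0.05  0.01] F [-0.6 -0.5 -0.2] w 0.0564
```

```bash
python3 -m inch '[{"grip":0.6,"dx":-0.1,"dy":0,"dz":0.45,"rx":0,"ry":-0.08,"rz":0},{"grip":0.6,"dx":0,"dy":0,"dz":0,"rx":0,"ry":0,"rz":0}]'
python3 -c "
from h import *
plan(.4653,-.0437,.067,-.342)"
```

```text
time: 11.3
tool_pos: [0.4642, -0.0432, 0.0662]
ee_rot: [-3.139, 0.003, -0.341]
wrist_force: [0.3, -0.2, -0.3]
width: 0.0567
t 11.3 pos [ 0.4642 -0.0432  0.0662] rpy [-3.139e+00  3.000e-03 -3.410e-01] d [ 0.05  0.01 -0.03] len 0.06 rv [-0.03  0.04  0.01] F [ 0.3 -0.2 -0.3] w 0.0567
```

```bash
python3 -m inch '[{"grip":0,"dx":0,"dy":0,"dz":-0.02,"rx":0,"ry":0,"rz":0},{"grip":0,"dx":0,"dy":0,"dz":0,"rx":0,"ry":0,"rz":0},{"grip":0,"dx":0,"dy":0,"dz":0,"rx":0,"ry":0,"rz":0},{"grip":0,"dx":0,"dy":0,"dz":0,"rx":0,"ry":0,"rz":0},{"grip":0,"dx":0,"dy":0,"dz":0,"rx":0,"ry":0,"rz":0}]'
python3 -c "
from h import *
plan(.4653,-.0437,.067,-.342)
o=robot.get_obs();print(o['tool_pos'],o['wrist_torque'])
snap('wrist','w4.png')"
```

```text
time: 11.92
tool_pos: [0.4645, -0.0431, 0.0668]
ee_rot: [-3.139, 0.003, -0.341]
wrist_force: [-0.3, 1.9, 1.5]
width: 0.0096
t 11.93 pos [ 0.4645 -0.0431  0.0668] rpy [-3.139e+00  3.000e-03 -3.410e-01] d [ 0.04  0.01 -0.01] len 0.04 rv [-0.03  0.04  0.01] F [-0.3  1.9  1.5] w 0.0096
[ 0.46446014 -0.04314204  0.06683375] [ 0.25951892  0.10984583 -0.01351662]
```

View pics/w4.png

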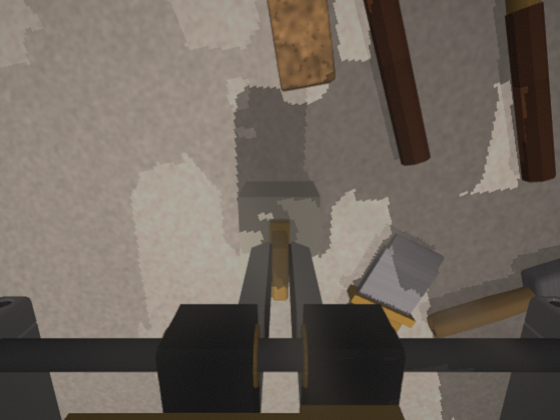

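```bash
python3 -m inch '[{"grip":0,"dx":0,"dy":0,"dz":-0.4,"rx":0,"ry":0,"rz":0},{"grip":0,"dx":0,"dy":0,"dz":-0.6,"rx":0,"ry":0,"rz":0},{"grip":0,"dx":0,"dy":0,"dz":-0.8,"rx":0,"ry":0,"rz":0},{"grip":0,"dx":0,"dy":0,"dz":-1,"rx":0,"ry":0,"rz":0},{"grip":0,"dx":0,"dy":0,"dz":-1,"rx":0,"ry":0,"rz":0},{"grip":0,"dx":0,"dy":0,"dz":-1,"rx":0,"ry":0,"rz":0},{"grip":0,"dx":0,"dy":0,"dz":-0.5,"rx":0,"ry":0,"rz":0}]'
python3 -c "
from h import *
plan(.4653,-.0437,.067,-.342)
snap('scene','s5.png');snap('wrist','w5.png')
t=cv2.imread('pics/s5.png');cv2.imwrite('pics/c6.png',cv2.convertScaleAbs(cv2.resize(t[70:230,180:360],(675,600),interpolation=cv2.INTER_CUBIC),alpha=1.5))"
```

```text
time: 12.85
tool_pos: [0.4646, -0.0437, 0.2085]
ee_rot: [-3.139, 0.0, -0.341]
wrist_force: [0.2, -0.4, -1.9]
width: 0.009
t 12.85 pos [ 0.4646 -0.0437  0.2085] rpy [-3.139  0.    -0.341] d [0.03 0.01 5.66] len 5.66 rv [-0.03  0.    0.01] F [ 0.2 -0.4 -1.9] w 0.009
```

View pics/c6.png

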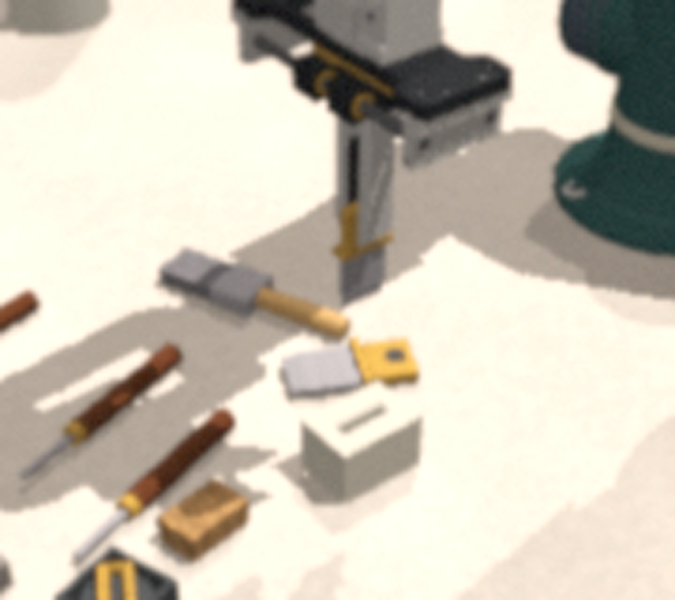

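View pics/w5.png

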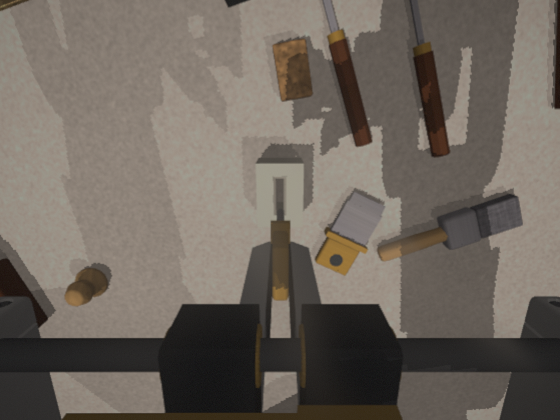

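```bash
python3 -c "
from h import *
plan(.688,-.077,.21,.82)"
```

```text
t 12.95 pos [ 0.4649 -0.0438  0.2082] rpy [-3.139 -0.    -0.341] d [ 8.85 -1.73 -0.06] len 9.02 rv [ -0.03  -0.02 -13.31] F [-0.4 -0.  -0.4] w 0.0087
```

```bash
python3 -m inch '[{"grip":0,"dx":0.88,"dy":-0.17,"dz":0,"rx":0,"ry":0,"rz":0},{"grip":0,"dx":0.88,"dy":-0.17,"dz":0,"rx":0,"ry":0,"rz":0},{"grip":0,"dx":0.88,"dy":-0.17,"dz":0,"rx":0,"ry":0,"rz":0},{"grip":0,"dx":0.88,"dy":-0.17,"dz":0,"rx":0,"ry":0,"rz":0},{"grip":0,"dx":0.88,"dy":-0.17,"dz":0,"rx":0,"ry":0,"rz":0},{"grip":0,"dx":0.88,"dy":-0.17,"dz":0,"rx":0,"ry":0,"rz":0},{"grip":0,"dx":0.88,"dy":-0.17,"dz":0,"rx":0,"ry":0,"rz":0},{"grip":0,"dx":0.88,"dy":-0.17,"dz":0,"rx":0,"ry":0,"rz":0},{"grip":0,"dx":0.88,"dy":-0.17,"dz":0,"rx":0,"ry":0,"rz":0},{"grip":0,"dx":0.88,"dy":-0.17,"dz":0,"rx":0,"ry":0,"rz":0}]'
python3 -m inch '[{"grip":0,"dx":0,"dy":0,"dz":0,"rx":0,"ry":0,"rz":-1},{"grip":0,"dx":0,"dy":0,"dz":0,"rx":0,"ry":0,"rz":-1},{"grip":0,"dx":0,"dy":0,"dz":0,"rx":0,"ry":0,"rz":-1},{"grip":0,"dx":0,"dy":0,"dz":0,"rx":0,"ry":0,"rz":-1},{"grip":0,"dx":0,"dy":0,"dz":0,"rx":0,"ry":0,"rz":-1},{"grip":0,"dx":0,"dy":0,"dz":0,"rx":0,"ry":0,"rz":-1},{"grip":0,"dx":0,"dy":0,"dz":0,"rx":0,"ry":0,"rz":-1},{"grip":0,"dx":0,"dy":0,"dz":0,"rx":0,"ry":0,"rz":-1},{"grip":0,"dx":0,"dy":0,"dz":0,"rx":0,"ry":0,"rz":-1},{"grip":0,"dx":0,"dy":0,"dz":0,"rx":0,"ry":0,"rz":-1},{"grip":0,"dx":0,"dy":0,"dz":0,"rx":0,"ry":0,"rz":-1},{"grip":0,"dx":0,"dy":0,"dz":0,"rx":0,"ry":0,"rz":-1}]'
python3 -c "
from h import *
plan(.688,-.077,.21,.82)
snap('wrist','w6.png')"
```

```text
time: 14.2
tool_pos: [0.6862, -0.0769, 0.1908]
ee_rot: [3.141, 0.025, -0.341]
wrist_force: [-0.0, -0.3, -1.9]
width: 0.0088
time: 15.7
tool_pos: [0.6794, -0.0758, 0.164]
ee_rot: [-3.086, 0.037, 0.742]
wrist_force: [0.4, -0.4, -0.6]
width: 0.0087
t 15.7 pos [ 0.6794 -0.0758  0.164 ] rpy [-3.086  0.037  0.742] d [ 0.15  0.16 -1.86] len 1.87 rv [-0.65  0.4  -0.91] F [ 0.4 -0.4 -0.6] w 0.0087
```

View pics/w6.png

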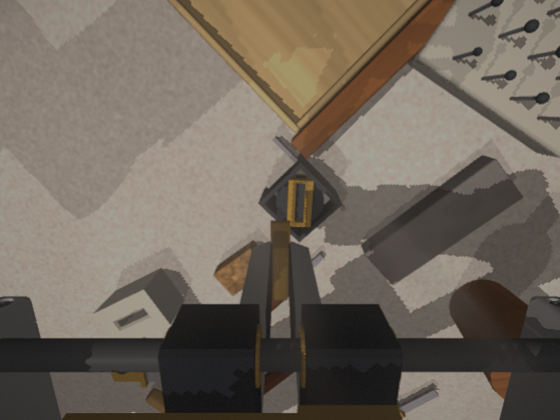

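```bash
python3 -m inch '[{"grip":0,"dx":0.15,"dy":0.15,"dz":-0.9,"rx":-0.6,"ry":0.4,"rz":-0.9},{"grip":0,"dx":0,"dy":0,"dz":-0.8,"rx":-0.1,"ry":0.1,"rz":0},{"grip":0,"dx":0,"dy":0,"dz":-0.05,"rx":0,"ry":0,"rz":0}]'
python3 -c "
from h import *
plan(.688,-.077,.2,.82)
s=snap('wrist','w7.png')
print(s['eye'],s['orientation'])
for d in spotter.place_of(s,'lock_mouth'): print(d, onz(s,d['pixel'],.05))
t=cv2.imread('pics/w7.png');cv2.imwrite('pics/c7.png',cv2.convertScaleAbs(cv2.resize(t[140:260,240:360],(600,600),interpolation=cv2.INTER_CUBIC),alpha=1.8))"
```

```text
time: 16.12
tool_pos: [0.6848, -0.0763, 0.2039]
ee_rot: [-3.14, -0.005, 0.818]
wrist_force: [0.6, -0.5, -1.2]
width: 0.0087
t 16.12 pos [ 0.6848 -0.0763  0.2039] rpy [-3.14  -0.005  0.818] d [0.06 0.11 0.15] len 0.2 rv [-0.02 -0.06 -0.02] F [ 0.6 -0.5 -1.2] w 0.0087
[ 0.74194112 -0.01596044  0.36827913] [-0.28634774  0.00131776 -0.75193812]
{'pixel': [287.3, 204.7], 'score': 0.96} [ 0.68576054 -0.0864921   0.05      ]
{'pixel': [280.7, 226.0], 'score': 0.25} [ 0.66474239 -0.09894918  0.05      ]
```

View pics/c7.png

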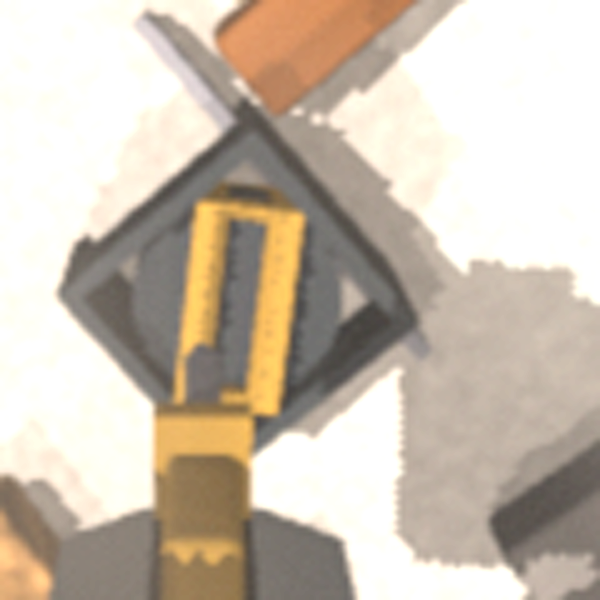

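```bash
python3 - <<'E'
from h import *
s=snap('wrist')
f=lambda x,y,z=.05: onz(s,(240+x/5,140+y/5),z)[:2]
TL,TR,BR,BL=f(197,200),f(306,210),f(278,413),f(175,405)
print((TL+TR+BR+BL)/4, [np.linalg.norm(a-b) for a,b in((TL,TR),(TR,BR),(BR,BL),(BL,TL))])
for a,b in ((TL,BL),(TR,BR),(f(267,222),f(250,395))): print(np.arctan2(*(a-b)[::-1]))
P=[f(243,110),f(415,320),f(62,290),f(250,450)]
print(np.mean(P,0),(P[1]+P[2])/2,(P[0]+P[3])/2,[np.linalg.norm(P[i]-P[j]) for i,j in((0,1),(1,3),(3,2),(2,0))])
for z in(.05,): print('edge yaw',np.arctan2(*(P[0]-P[2])[::-1]),np.arctan2(*(P[1]-P[3])[::-1]))
E
cd pics; python3 -c "
import cv2
t=cv2.imread('top0.png');cv2.imwrite('c8.png',cv2.convertScaleAbs(cv2.resize(t[140:190,295:355],(720,600),interpolation=cv2.INTER_CUBIC),alpha=1.8))"
```

```text
[ 0.68769419 -0.08388089] [np.float64(0.022126878548474376), np.float64(0.04367715828054224), np.float64(0.02168334126892145), np.float64(0.04392215525246643)]
0.7137781857147951
0.7035116280629704
0.7353775314968151
[ 0.69026895 -0.08228324] [ 0.68827342 -0.08328518] [ 0.69226449 -0.0812813 ] [np.float64(0.05616446659461138), np.float64(0.04423949179275965), np.float64(0.05225776828708645), np.float64(0.05220179241783758)]
edge yaw 0.035453854467769906 -0.048785642375854636
```

View pics/c8.png

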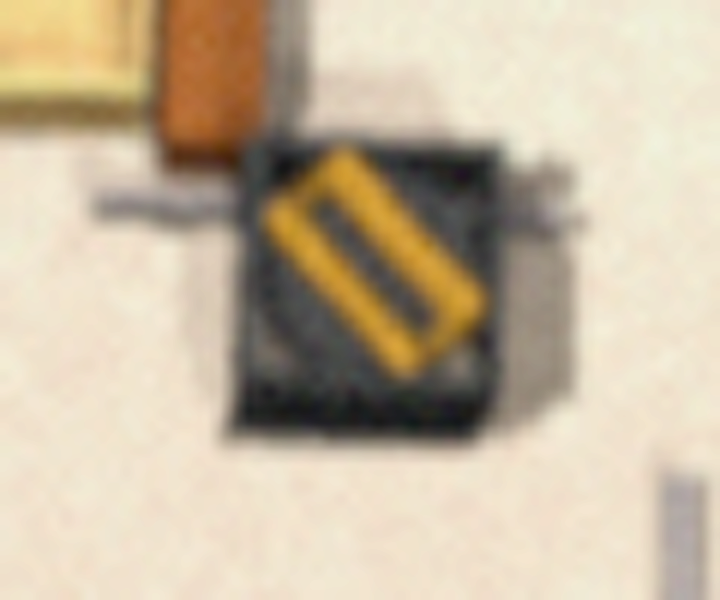

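Run:
```python
from h import *
s=snap('top')
f=lambda x,y,z=.05: onz(s,(295+x/12,140+y/12),z)[:2]
A,B,C,D=f(345,148),f(488,303),f(402,377),f(265,212)
print((A+B+C+D)/4,np.linalg.norm(A-B),np.linalg.norm(B-C),np.arctan2(*(A-B)[::-1]),np.arctan2(*(D-C)[::-1]))
# post top
P=[f(243,145),f(498,150),f(487,398),f(235,400)];print(np.mean(P,0),[np.linalg.norm(P[i]-P[i-1]) for i in range(4)])
# key block via top0 for cross-check
```

```text
[ 0.68594572 -0.08261353] 0.043904669904567276 0.02382403581573142 0.7146295394210559 0.6645135992938342
[ 0.68318219 -0.08068293] [np.float64(0.05432081750315923), np.float64(0.05264596440073062), np.float64(0.052859634877545573), np.float64(0.051638695324033076)]
```

```bash
python3 -c "
from h import *
plan(.6868,-.0842,.13,.705)"
```

```text
t 16.32 pos [ 0.6841 -0.0761  0.2008] rpy [-3.136e+00 -3.000e-03  8.190e-01] d [-0.17  0.31  2.83] len 2.85 rv [-0.07 -0.03  1.31] F [ 0.8 -0.2 -1.4] w 0.0085
```

```bash
python3 -m inch '[{"grip":0,"dx":-0.17,"dy":0.31,"dz":0.3,"rx":-0.1,"ry":0.05,"rz":1},{"grip":0,"dx":0,"dy":0,"dz":0.8,"rx":0,"ry":0.05,"rz":0.3},{"grip":0,"dx":0,"dy":0,"dz":0.8,"rx":0,"ry":0.05,"rz":0},{"grip":0,"dx":0,"dy":0,"dz":0.4,"rx":0,"ry":0,"rz":0}]'
python3 -c "
from h import *
plan(.6868,-.0842,.13,.705)"
```

```text
time: 16.82
tool_pos: [0.6869, -0.0844, 0.1387]
ee_rot: [-3.141, -0.013, 0.7]
wrist_force: [-0.3, -0.2, -1.1]
width: 0.009
t 16.82 pos [ 0.6869 -0.0844  0.1387] rpy [-3.141 -0.013  0.7  ] d [-0.   -0.01  0.35] len 0.35 rv [-0.01 -0.15 -0.05] F [-0.3 -0.2 -1.1] w 0.009
```

```bash
python3 -m inch '[{"grip":0,"dx":0,"dy":0,"dz":0.2,"rx":0,"ry":-0.15,"rz":-0.05},{"grip":0,"dx":0,"dy":0,"dz":0.1,"rx":0,"ry":0,"rz":0}]'
python3 -c "
from h import *
plan(.6868,-.0842,.12,.705)
snap('wrist','w8.png');snap('scene','s8.png');snap('top','t8.png')
a=cv2.imread('pics/w8.png')[140:260,220:360];b=cv2.imread('pics/s8.png')[150:270,150:290];c=cv2.imread('pics/t8.png')[110:230,260:400]
cv2.imwrite('pics/c9.png',cv2.convertScaleAbs(cv2.hconcat([cv2.resize(i,(400,343),interpolation=cv2.INTER_CUBIC) for i in (a,b)]),alpha=1.8))"
```

```text
time: 17.08
tool_pos: [0.6866, -0.0842, 0.1296]
ee_rot: [-3.139, 0.002, 0.705]
wrist_force: [-0.1, -0.1, -0.5]
width: 0.0085
t 17.07 pos [ 0.6866 -0.0842  0.1296] rpy [-3.139e+00  2.000e-03  7.050e-01] d [0.01 0.01 0.38] len 0.38 rv [-0.03  0.02 -0.  ] F [-0.1 -0.1 -0.5] w 0.0085
```

View pics/c9.png

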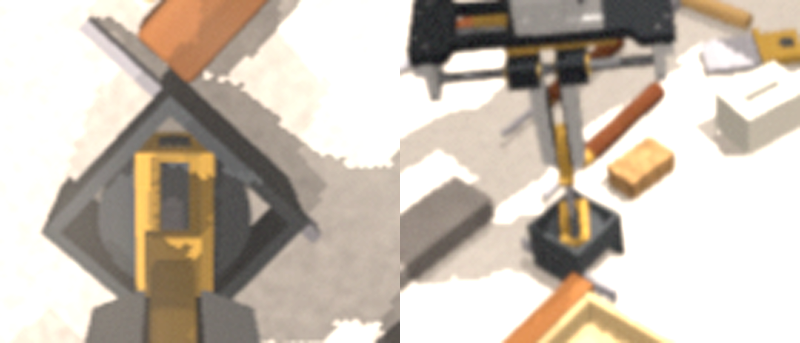

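```bash
python3 -m inch '[{"grip":0,"dx":0,"dy":0,"dz":0.5,"rx":0,"ry":0,"rz":0},{"grip":0,"dx":0,"dy":0,"dz":0.4,"rx":0,"ry":0,"rz":0}]'
python3 -c "
from h import *
plan(.6868,-.0842,.0708,.705)"
```

```text
time: 17.48
tool_pos: [0.6878, -0.0847, 0.1091]
ee_rot: [3.14, -0.001, 0.705]
wrist_force: [-0.5, -0.6, -0.3]
width: 0.0091
t 17.48 pos [ 0.6878 -0.0847  0.1091] rpy [ 3.14e+00 -1.00e-03  7.05e-01] d [-0.02 -0.04  1.53] len 1.53 rv [ 0.02 -0.02 -0.  ] F [-0.5 -0.6 -0.3] w 0.0091
```

```bash
python3 -m inch '[{"grip":0,"dx":-0.03,"dy":-0.04,"dz":0.3,"rx":0,"ry":0,"rz":0},{"grip":0,"dx":0,"dy":0,"dz":0.3,"rx":0,"ry":0,"rz":0}]'
python3 -c "
from h import *
plan(.6868,-.0842,.0708,.705)"
```

```text
time: 17.73
tool_pos: [0.6861, -0.0843, 0.0923]
ee_rot: [3.141, -0.001, 0.705]
wrist_force: [-0.2, 0.0, -0.9]
width: 0.0086
t 17.73 pos [ 0.6861 -0.0843  0.0923] rpy [ 3.141e+00 -1.000e-03  7.050e-01] d [0.02 0.02 0.86] len 0.86 rv [ 0.01 -0.01 -0.01] F [-0.2  0.  -0.9] w 0.0086
```

Sliding in freely.

```bash
python3 -m inch '[{"grip":0,"dx":0.01,"dy":0.02,"dz":0.35,"rx":0,"ry":0,"rz":0},{"grip":0,"dx":0,"dy":0,"dz":0.3,"rx":0,"ry":0,"rz":0},{"grip":0,"dx":0,"dy":0,"dz":0.1,"rx":0,"ry":0,"rz":0}]'
python3 -c "
from h import *
plan(.6868,-.0842,.0708,.705);print(robot.get_obs()['wrist_torque'])"
```

```text
time: 18.1
tool_pos: [0.6861, -0.0845, 0.0711]
ee_rot: [-3.141, 0.0, 0.705]
wrist_force: [-0.2, 0.5, -0.9]
width: 0.0086
t 18.1 pos [ 0.6861 -0.0845  0.0711] rpy [-3.141  0.     0.705] d [0.03 0.01 0.01] len 0.03 rv [-0.01  0.   -0.01] F [-0.2  0.5 -0.9] w 0.0086
[-0.02812206  0.06917663  0.05036688]
```

```bash
python3 -m inch '[{"grip":0,"dx":0.02,"dy":0.01,"dz":0.15,"rx":0,"ry":0,"rz":0},{"grip":0,"dx":0,"dy":0,"dz":0.1,"rx":0,"ry":0,"rz":0}]'
python3 -c "
from h import *
plan(.6868,-.0842,.0708,.705);print(robot.get_obs()['wrist_torque'])"
```

```text
time: 18.35
tool_pos: [0.6866, -0.0845, 0.0708]
ee_rot: [3.14, -0.0, 0.705]
wrist_force: [-2.2, 0.0, 4.2]
width: 0.0088
t 18.35 pos [ 0.6866 -0.0845  0.0708] rpy [ 3.14  -0.     0.705] d [ 0.01 -0.    0.  ] len 0.02 rv [ 0.01 -0.   -0.  ] F [-2.2  0.   4.2] w 0.0088
[ 0.06769868  0.6675829  -0.00797103]
```

```bash
python3 -m inch '[{"grip":0,"dx":0,"dy":0,"dz":0,"rx":0,"ry":0,"rz":0.8},{"grip":0,"dx":0,"dy":0,"dz":0,"rx":0,"ry":0,"rz":0.8},{"grip":0,"dx":0,"dy":0,"dz":0,"rx":0,"ry":0,"rz":0.8},{"grip":0,"dx":0,"dy":0,"dz":0,"rx":0,"ry":0,"rz":0.8},{"grip":0,"dx":0,"dy":0,"dz":0,"rx":0,"ry":0,"rz":0.8}]'
python3 -c "
from h import *
plan(.6868,-.0842,.0708,-.85);print(robot.get_obs()['wrist_torque'])"
```

```text
time: 18.98
tool_pos: [0.6867, -0.0841, 0.0722]
ee_rot: [3.141, -0.002, 0.345]
wrist_force: [-0.4, 0.1, -1.6]
width: 0.0088
t 18.98 pos [ 0.6867 -0.0841  0.0722] rpy [ 3.141e+00 -2.000e-03  3.450e-01] d [0.   0.01 0.06] len 0.06 rv [-0.   -0.02 13.69] F [-0.4  0.1 -1.6] w 0.0088
[0.01137844 0.24054235 0.05556407]
```

```bash
python3 -m inch '[{"grip":0,"dx":0,"dy":0,"dz":0.05,"rx":0,"ry":0,"rz":1},{"grip":0,"dx":0,"dy":0,"dz":0.03,"rx":0,"ry":0,"rz":1},{"grip":0,"dx":0,"dy":0,"dz":0.03,"rx":0,"ry":0,"rz":1},{"grip":0,"dx":0,"dy":0,"dz":0,"rx":0,"ry":0,"rz":1},{"grip":0,"dx":0,"dy":0,"dz":0,"rx":0,"ry":0,"rz":1},{"grip":0,"dx":0,"dy":0,"dz":0,"rx":0,"ry":0,"rz":1},{"grip":0,"dx":0,"dy":0,"dz":0,"rx":0,"ry":0,"rz":1}]'
python3 -c "
from h import *
plan(.6868,-.0842,.0708,-.85);print(robot.get_obs()['wrist_torque'])"
```

```text
time: 19.85
tool_pos: [0.6868, -0.0836, 0.0718]
ee_rot: [-3.141, -0.003, -0.285]
wrist_force: [0.6, -0.0, -2.2]
width: 0.0086
t 19.85 pos [ 0.6868 -0.0836  0.0718] rpy [-3.141e+00 -3.000e-03 -2.850e-01] d [0.   0.02 0.04] len 0.05 rv [-0.02 -0.03  6.48] F [ 0.6 -0.  -2.2] w 0.0086
[0.10566976 0.24435144 0.06016108]
```

```bash
python3 -m inch '[{"grip":0,"dx":0,"dy":0.02,"dz":0.05,"rx":0,"ry":0,"rz":1},{"grip":0,"dx":0,"dy":0,"dz":0.03,"rx":0,"ry":0,"rz":1},{"grip":0,"dx":0,"dy":0,"dz":0.03,"rx":0,"ry":0,"rz":1},{"grip":0,"dx":0,"dy":0,"dz":0,"rx":0,"ry":0,"rz":1},{"grip":0,"dx":0,"dy":0,"dz":0,"rx":0,"ry":0,"rz":1},{"grip":0,"dx":0,"dy":0,"dz":0,"rx":0,"ry":0,"rz":1},{"grip":0,"dx":0,"dy":0,"dz":0,"rx":0,"ry":0,"rz":0.5}]'
python3 -c "
from h import *
plan(.6868,-.0842,.0708,-.85);print(robot.get_obs()['wrist_torque'])
snap('wrist','w9.png');snap('scene','s9.png');snap('top','t9.png')
a=cv2.imread('pics/w9.png')[110:260,200:375];b=cv2.imread('pics/s9.png')[150:270,150:290]
cv2.imwrite('pics/c10.png',cv2.convertScaleAbs(cv2.hconcat([cv2.resize(i,(400,343),interpolation=cv2.INTER_CUBIC) for i in (a,b)]),alpha=1.8))"
```

```text
time: 20.72
tool_pos: [0.6873, -0.0836, 0.0715]
ee_rot: [-3.138, -0.003, -0.87]
wrist_force: [-0.6, -0.2, -1.0]
width: 0.0088
t 20.73 pos [ 0.6873 -0.0836  0.0715] rpy [-3.138e+00 -3.000e-03 -8.700e-01] d [0.   0.03 0.03] len 0.04 rv [-0.04 -0.04 -0.23] F [-0.6 -0.2 -1. ] w 0.0088
[0.07514022 0.15323568 0.08891506]
```

View pics/c10.png

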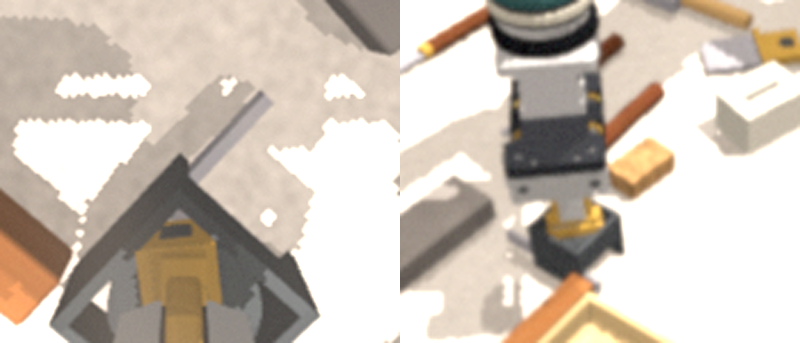

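```bash
python3 -m inch '[{"grip":0,"dx":0,"dy":0.02,"dz":0.03,"rx":0,"ry":0,"rz":0.6},{"grip":0,"dx":0,"dy":0,"dz":0.03,"rx":0,"ry":0,"rz":0.6}]'
python3 -c "
from h import *
plan(.6868,-.0842,.0708,-.85);print(robot.get_obs()['wrist_torque'])"
```

```text
time: 21.12
tool_pos: [0.6873, -0.0836, 0.0716]
ee_rot: [-3.136, -0.004, -0.972]
wrist_force: [-1.5, -0.9, 0.9]
width: 0.0095
t 21.12 pos [ 0.6873 -0.0836  0.0716] rpy [-3.136 -0.004 -0.972] d [0.01 0.03 0.03] len 0.05 rv [-0.06 -0.05 -1.4 ] F [-1.5 -0.9  0.9] w 0.0095
[0.05547435 0.55776852 0.49799195]
```

```bash
python3 -m inch '[{"grip":0,"dx":0,"dy":0,"dz":0.03,"rx":0,"ry":0,"rz":0.4}]'
python3 -c "
from h import *
plan(.6868,-.0842,.0708,-.85);print(robot.get_obs()['wrist_torque'])"
```

```text
time: 21.25
tool_pos: [0.6874, -0.0836, 0.0716]
ee_rot: [-3.136, -0.004, -1.006]
wrist_force: [-1.8, -0.3, 1.6]
width: 0.0097
t 21.25 pos [ 0.6874 -0.0836  0.0716] rpy [-3.136 -0.004 -1.006] d [0.01 0.03 0.03] len 0.05 rv [-0.06 -0.05 -1.79] F [-1.8 -0.3  1.6] w 0.0097
[0.05187379 0.52484727 0.62939101]
```

```bash
python3 -m inch '[{"grip":0,"dx":0,"dy":0,"dz":0.02,"rx":0,"ry":0,"rz":-1},{"grip":0,"dx":0,"dy":0,"dz":0.02,"rx":0,"ry":0,"rz":-1},{"grip":0,"dx":0,"dy":0,"dz":0.02,"rx":0,"ry":0,"rz":-1},{"grip":0,"dx":0,"dy":0,"dz":0.02,"rx":0,"ry":0,"rz":-1},{"grip":0,"dx":0,"dy":0,"dz":0.02,"rx":0,"ry":0,"rz":-1},{"grip":0,"dx":0,"dy":0,"dz":0.02,"rx":0,"ry":0,"rz":-1},{"grip":0,"dx":0,"dy":0,"dz":0.02,"rx":0,"ry":0,"rz":-1},{"grip":0,"dx":0,"dy":0,"dz":0.02,"rx":0,"ry":0,"rz":-1},{"grip":0,"dx":0,"dy":0,"dz":0.02,"rx":0,"ry":0,"rz":-1}]'
python3 -c "
from h import *
plan(.6868,-.0842,.0708,.705);print(robot.get_obs()['wrist_torque'])"
```

```text
time: 22.38
tool_pos: [0.6878, -0.084, 0.071]
ee_rot: [-3.14, -0.009, -0.198]
wrist_force: [-1.0, 0.1, 1.3]
width: 0.0088
t 22.38 pos [ 0.6878 -0.084   0.071 ] rpy [-3.14  -0.009 -0.198] d [-0.04  0.02  0.01] len 0.04 rv [  0.03  -0.11 -10.35] F [-1.   0.1  1.3] w 0.0088
[ 0.02878698  0.46095632 -0.05157216]
```

```bash
python3 -m inch '[{"grip":0,"dx":-0.03,"dy":0.02,"dz":0.02,"rx":0,"ry":-0.1,"rz":-1},{"grip":0,"dx":0,"dy":0,"dz":0.02,"rx":0,"ry":0,"rz":-1},{"grip":0,"dx":0,"dy":0,"dz":0.02,"rx":0,"ry":0,"rz":-1},{"grip":0,"dx":0,"dy":0,"dz":0.02,"rx":0,"ry":0,"rz":-1},{"grip":0,"dx":0,"dy":0,"dz":0.02,"rx":0,"ry":0,"rz":-1},{"grip":0,"dx":0,"dy":0,"dz":0.02,"rx":0,"ry":0,"rz":-1},{"grip":0,"dx":0,"dy":0,"dz":0.02,"rx":0,"ry":0,"rz":-1},{"grip":0,"dx":0,"dy":0,"dz":0.02,"rx":0,"ry":0,"rz":-1},{"grip":0,"dx":0,"dy":0,"dz":0.02,"rx":0,"ry":0,"rz":-1}]'
python3 -c "
from h import *
plan(.6868,-.0842,.0708,.705);print(robot.get_obs()['wrist_torque'])"
```

```text
time: 23.5
tool_pos: [0.6879, -0.0838, 0.071]
ee_rot: [3.141, -0.006, 0.608]
wrist_force: [0.3, 0.2, 1.7]
width: 0.0091
t 23.5 pos [ 0.6879 -0.0838  0.071 ] rpy [ 3.141 -0.006  0.608] d [-0.05 -0.01  0.01] len 0.05 rv [ 0.01 -0.06 -1.11] F [0.3 0.2 1.7] w 0.0091
[-0.00783907  0.45175616 -0.04292729]
```

```bash
python3 -m inch '[{"grip":0,"dx":-0.03,"dy":0,"dz":0.02,"rx":0,"ry":-0.05,"rz":-0.8},{"grip":0,"dx":0,"dy":0,"dz":0.02,"rx":0,"ry":0,"rz":-0.6},{"grip":0,"dx":0,"dy":0,"dz":0.02,"rx":0,"ry":0,"rz":-0.6}]'
python3 -c "
from h import *
plan(.6868,-.0842,.0708,.705);print(robot.get_obs()['wrist_torque'])"
```

```text
time: 23.88
tool_pos: [0.688, -0.0836, 0.0709]
ee_rot: [3.14, -0.003, 0.788]
wrist_force: [-1.2, -0.5, 0.8]
width: 0.0092
t 23.88 pos [ 0.688  -0.0836  0.0709] rpy [ 3.14e+00 -3.00e-03  7.88e-01] d [-0.05 -0.02  0.  ] len 0.05 rv [ 0.02 -0.04  0.95] F [-1.2 -0.5  0.8] w 0.0092
[ 0.0063696   0.47488062 -0.00081514]
```

```bash
python3 -m inch '[{"grip":0,"dx":-0.03,"dy":0,"dz":0.02,"rx":0,"ry":-0.05,"rz":-0.6},{"grip":0,"dx":0,"dy":0,"dz":0.02,"rx":0,"ry":0,"rz":-0.5}]'
python3 -c "
from h import *
plan(.6868,-.0842,.0708,.705);print(robot.get_obs()['wrist_torque'])"
```

```text
time: 24.12
tool_pos: [0.688, -0.0836, 0.0709]
ee_rot: [3.14, -0.001, 0.884]
wrist_force: [-2.5, -0.3, 0.6]
width: 0.0092
t 24.12 pos [ 0.688  -0.0836  0.0709] rpy [ 3.14e+00 -1.00e-03  8.84e-01] d [-0.05 -0.02  0.  ] len 0.05 rv [ 0.02 -0.02  2.06] F [-2.5 -0.3  0.6] w 0.0092
[ 0.03299931  0.40083358 -0.47430449]
```

```bash
python3 -m inch '[{"grip":0,"dx":-0.05,"dy":0,"dz":0,"rx":0,"ry":0,"rz":0.9},{"grip":0,"dx":0,"dy":0,"dz":-0.05,"rx":0,"ry":0,"rz":0.3}]'
python3 -c "
from h import *
plan(.6868,-.0842,.0708,.705);print(robot.get_obs()['wrist_torque'])"
```

```text
time: 24.38
tool_pos: [0.6877, -0.0841, 0.0722]
ee_rot: [3.14, -0.003, 0.776]
wrist_force: [-0.0, 0.9, -1.6]
width: 0.0087
t 24.38 pos [ 0.6877 -0.0841  0.0722] rpy [ 3.14e+00 -3.00e-03  7.76e-01] d [-0.03 -0.02  0.06] len 0.07 rv [ 0.02 -0.04  0.81] F [-0.   0.9 -1.6] w 0.0087
[-0.01830385  0.11786776 -0.00135442]
```

```bash
python3 -m inch '[{"grip":0,"dx":0,"dy":0,"dz":-0.3,"rx":0,"ry":0,"rz":0.1},{"grip":0,"dx":0,"dy":0,"dz":-0.5,"rx":0,"ry":0,"rz":0},{"grip":0,"dx":0,"dy":0,"dz":-0.7,"rx":0,"ry":0,"rz":0},{"grip":0,"dx":0,"dy":0,"dz":-0.7,"rx":0,"ry":0,"rz":0},{"grip":0,"dx":0,"dy":0,"dz":-0.9,"rx":0,"ry":0,"rz":0},{"grip":0,"dx":0,"dy":0,"dz":-1,"rx":0,"ry":0,"rz":0},{"grip":0,"dx":0,"dy":0,"dz":-1,"rx":0,"ry":0,"rz":0}]'
python3 -c "
from h import *
plan(.4653,-.0437,.2,-.342)
snap('wrist','w10.png');snap('scene','s10.png')
a=cv2.imread('pics/w10.png')[110:260,200:375];b=cv2.imread('pics/s10.png')[150:270,150:290]
cv2.imwrite('pics/c11.png',cv2.convertScaleAbs(cv2.hconcat([cv2.resize(i,(400,343),interpolation=cv2.INTER_CUBIC) for i in (a,b)]),alpha=1.8))"
```

```text
time: 25.25
tool_pos: [0.6873, -0.0843, 0.2087]
ee_rot: [3.138, -0.005, 0.769]
wrist_force: [0.6, 0.2, -0.3]
width: 0.0087
t 25.25 pos [ 0.6873 -0.0843  0.2087] rpy [ 3.138 -0.005  0.769] d [-5.26 -7.34  0.29] len 9.04 rv [ 1.000e-02 -7.000e-02  1.273e+01] F [ 0.6  0.2 -0.3] w 0.0087
```

View pics/c11.png

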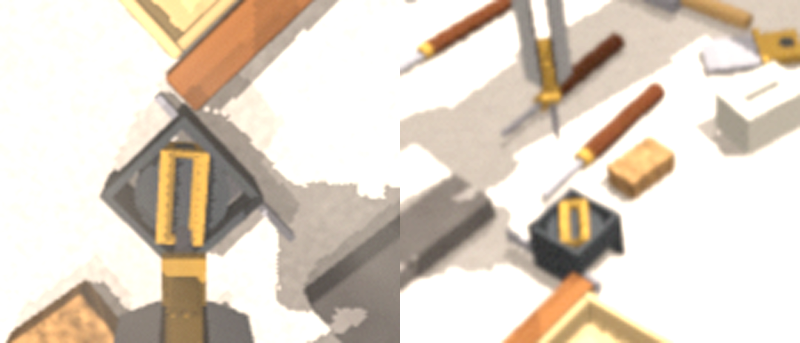

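Lock: the bolt is drawn back to a short stub, the slot is home and the key is out. Back to the block.

```bash
python3 -m inch '[{"grip":0,"dx":-0.58,"dy":-0.81,"dz":0,"rx":0,"ry":0,"rz":0},{"grip":0,"dx":-0.58,"dy":-0.81,"dz":0,"rx":0,"ry":0,"rz":0},{"grip":0,"dx":-0.58,"dy":-0.81,"dz":0,"rx":0,"ry":0,"rz":0},{"grip":0,"dx":-0.58,"dy":-0.81,"dz":0,"rx":0,"ry":0,"rz":0},{"grip":0,"dx":-0.58,"dy":-0.81,"dz":0,"rx":0,"ry":0,"rz":0},{"grip":0,"dx":-0.58,"dy":-0.81,"dz":0,"rx":0,"ry":0,"rz":0},{"grip":0,"dx":-0.58,"dy":-0.81,"dz":0,"rx":0,"ry":0,"rz":0},{"grip":0,"dx":-0.58,"dy":-0.81,"dz":0,"rx":0,"ry":0,"rz":0},{"grip":0,"dx":-0.58,"dy":-0.81,"dz":0,"rx":0,"ry":0,"rz":0}]'
python3 -m inch '[{"grip":0,"dx":0,"dy":0,"dz":0,"rx":0,"ry":0,"rz":1},{"grip":0,"dx":0,"dy":0,"dz":0,"rx":0,"ry":0,"rz":1},{"grip":0,"dx":0,"dy":0,"dz":0,"rx":0,"ry":0,"rz":1},{"grip":0,"dx":0,"dy":0,"dz":0,"rx":0,"ry":0,"rz":1},{"grip":0,"dx":0,"dy":0,"dz":0,"rx":0,"ry":0,"rz":1},{"grip":0,"dx":0,"dy":0,"dz":0,"rx":0,"ry":0,"rz":1},{"grip":0,"dx":0,"dy":0,"dz":0,"rx":0,"ry":0,"rz":1},{"grip":0,"dx":0,"dy":0,"dz":0,"rx":0,"ry":0,"rz":1},{"grip":0,"dx":0,"dy":0,"dz":0,"rx":0,"ry":0,"rz":1},{"grip":0,"dx":0,"dy":0,"dz":0,"rx":0,"ry":0,"rz":1},{"grip":0,"dx":0,"dy":0,"dz":0,"rx":0,"ry":0,"rz":1},{"grip":0,"dx":0,"dy":0,"dz":0,"rx":0,"ry":0,"rz":1}]'
python3 -c "
from h import *
plan(.4645,-.0431,.125,-.341)
snap('wrist','w11.png')"
```

```text
time: 26.48
tool_pos: [0.4601, -0.0429, 0.2045]
ee_rot: [3.136, -0.006, 0.769]
wrist_force: [-0.4, -0.8, -0.4]
width: 0.0088
time: 27.98
tool_pos: [0.4533, -0.0414, 0.1989]
ee_rot: [-3.14, -0.001, -0.312]
wrist_force: [-0.2, 1.0, -1.1]
width: 0.0085
t 27.98 pos [ 0.4533 -0.0414  0.1989] rpy [-3.14e+00 -1.00e-03 -3.12e-01] d [ 0.45 -0.07  2.96] len 2.99 rv [-0.02 -0.01  0.33] F [-0.2  1.  -1.1] w 0.0085
```

View pics/w11.png

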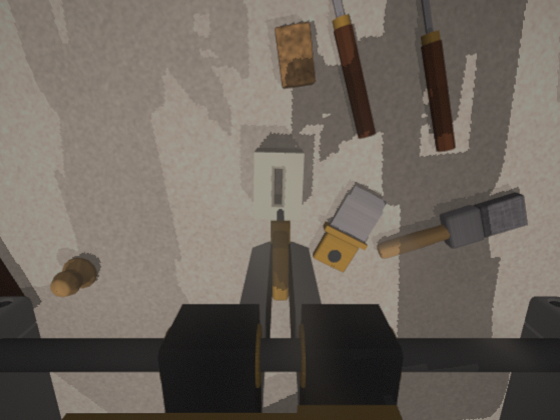

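```bash
python3 -m inch '[{"grip":0,"dx":0.45,"dy":-0.07,"dz":0.2,"rx":0,"ry":0,"rz":0.33},{"grip":0,"dx":0,"dy":0,"dz":0.8,"rx":0,"ry":0,"rz":0},{"grip":0,"dx":0,"dy":0,"dz":0.8,"rx":0,"ry":0,"rz":0},{"grip":0,"dx":0,"dy":0,"dz":0.7,"rx":0,"ry":0,"rz":0},{"grip":0,"dx":0,"dy":0,"dz":0.1,"rx":0,"ry":0,"rz":0}]'
python3 -c "
from h import *
plan(.4645,-.0431,.115,-.341)
snap('wrist','w12.png')
a=cv2.imread('pics/w12.png')[140:300,200:360]
cv2.imwrite('pics/c12.png',cv2.convertScaleAbs(cv2.resize(a,(600,600),interpolation=cv2.INTER_CUBIC),alpha=1.8))"
```

```text
time: 28.65
tool_pos: [0.4667, -0.0435, 0.1299]
ee_rot: [-3.14, -0.0, -0.342]
wrist_force: [-0.9, 0.1, -0.1]
width: 0.0087
t 28.65 pos [ 0.4667 -0.0435  0.1299] rpy [-3.14  -0.    -0.342] d [-0.09  0.02  0.6 ] len 0.6 rv [-0.02 -0.01 -0.01] F [-0.9  0.1 -0.1] w 0.0087
```

View pics/c12.png

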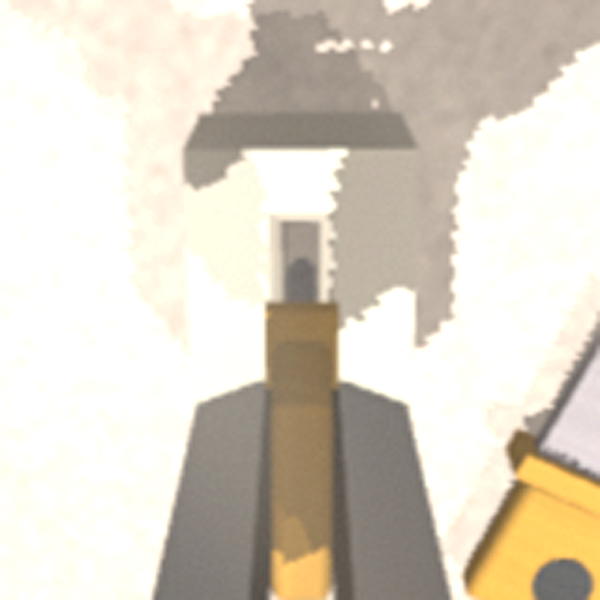

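```bash
python3 -m inch '[{"grip":0,"dx":-0.1,"dy":0.02,"dz":0.5,"rx":0,"ry":0,"rz":0},{"grip":0,"dx":-0.03,"dy":0,"dz":0.3,"rx":0,"ry":0,"rz":0},{"grip":0,"dx":0,"dy":0,"dz":0,"rx":0,"ry":0,"rz":0}]'
python3 -c "
from h import *
plan(.4645,-.0431,.0668,-.341)"
```

```text
time: 29.08
tool_pos: [0.4647, -0.0431, 0.1103]
ee_rot: [-3.14, -0.004, -0.342]
wrist_force: [0.9, 0.8, -1.1]
width: 0.0091
t 29.07 pos [ 0.4647 -0.0431  0.1103] rpy [-3.14  -0.004 -0.342] d [-0.02  0.01  1.74] len 1.74 rv [-0.02 -0.04 -0.01] F [ 0.9  0.8 -1.1] w 0.0091
```

```bash
python3 -m inch '[{"grip":0,"dx":-0.04,"dy":0,"dz":0.35,"rx":0,"ry":-0.04,"rz":0},{"grip":0,"dx":-0.02,"dy":0,"dz":0.3,"rx":0,"ry":0,"rz":0}]'
python3 -c "
from h import *
plan(.4645,-.0431,.0668,-.341)"
```

```text
time: 29.32
tool_pos: [0.4642, -0.0427, 0.0944]
ee_rot: [-3.139, -0.003, -0.342]
wrist_force: [-0.2, 0.0, -0.9]
width: 0.0087
t 29.32 pos [ 0.4642 -0.0427  0.0944] rpy [-3.139e+00 -3.000e-03 -3.420e-01] d [0.01 0.01 1.1 ] len 1.1 rv [-0.03 -0.03 -0.01] F [-0.2  0.  -0.9] w 0.0087
```

```bash
python3 -m inch '[{"grip":0,"dx":0,"dy":0,"dz":0.4,"rx":0,"ry":-0.02,"rz":0},{"grip":0,"dx":0,"dy":0,"dz":0.35,"rx":0,"ry":0,"rz":0},{"grip":0,"dx":0,"dy":0,"dz":0.2,"rx":0,"ry":0,"rz":0}]'
python3 -c "
from h import *
plan(.4645,-.0431,.0668,-.341)"
```

```text
time: 29.7
tool_pos: [0.4638, -0.0426, 0.0684]
ee_rot: [-3.139, -0.0, -0.342]
wrist_force: [-0.0, -0.5, -1.5]
width: 0.0087
t 29.7 pos [ 0.4638 -0.0426  0.0684] rpy [-3.139 -0.    -0.342] d [0.03 0.01 0.06] len 0.07 rv [-0.03 -0.   -0.01] F [-0.  -0.5 -1.5] w 0.0087
```

```bash
python3 -m inch '[{"grip":0,"dx":0.02,"dy":0,"dz":0.15,"rx":0,"ry":0,"rz":0},{"grip":0,"dx":0,"dy":0,"dz":0.1,"rx":0,"ry":0,"rz":0}]'
python3 -c "
from h import *
plan(.4645,-.0431,.0668,-.341)"
```

```text
time: 29.95
tool_pos: [0.464, -0.0426, 0.0667]
ee_rot: [-3.14, 0.001, -0.341]
wrist_force: [-7.4, 0.9, 13.9]
width: 0.0085
t 29.95 pos [ 0.464  -0.0426  0.0667] rpy [-3.14e+00  1.00e-03 -3.41e-01] d [ 0.03  0.01 -0.  ] len 0.03 rv [-0.02  0.02 -0.01] F [-7.4  0.9 13.9] w 0.0085
```

Seated with a 14 N contact force. Releasing and rising.

```bash
python3 -m inch '[{"grip":0.5,"dx":0,"dy":0,"dz":0,"rx":0,"ry":0,"rz":0},{"grip":0.5,"dx":0,"dy":0,"dz":0,"rx":0,"ry":0,"rz":0},{"grip":0.5,"dx":0,"dy":0,"dz":0,"rx":0,"ry":0,"rz":0},{"grip":0.5,"dx":0,"dy":0,"dz":-0.8,"rx":0,"ry":0,"rz":0},{"grip":0.5,"dx":0,"dy":0,"dz":-1,"rx":0,"ry":0,"rz":0},{"grip":0.5,"dx":0,"dy":0,"dz":-1,"rx":0,"ry":0,"rz":0},{"grip":0.8,"dx":0,"dy":0,"dz":-1,"rx":0,"ry":0,"rz":0},{"grip":0.8,"dx":0,"dy":0,"dz":-1,"rx":0,"ry":0,"rz":0},{"grip":0.8,"dx":0,"dy":0,"dz":-1,"rx":0,"ry":0,"rz":0}]'
python3 -c "
from h import *
plan(.456,.33,.22,-.342)
snap('wrist','w13.png');snap('scene','s13.png')
a=cv2.imread('pics/w13.png')[120:280,200:360];b=cv2.imread('pics/s13.png')[110:250,200:340]
cv2.imwrite('pics/c13.png',cv2.convertScaleAbs(cv2.hconcat([cv2.resize(i,(400,400),interpolation=cv2.INTER_CUBIC) for i in (a,b)]),alpha=1.6))
s=snap('top','t13.png')
for q in ['hook','hook_toe']:
  for d in spotter.place_of(s,q)[:2]: print(q,d,onz(s,d['pixel'],0))"
```

```text
time: 31.08
tool_pos: [0.4627, -0.0427, 0.2116]
ee_rot: [-3.141, 0.009, -0.342]
wrist_force: [-0.1, 0.3, 0.0]
width: 0.0734
t 31.07 pos [ 0.4627 -0.0427  0.2116] rpy [-3.141  0.009 -0.342] d [ -5.25 -13.96  -0.28] len 14.92 rv [-0.01  0.1   0.  ] F [-0.1  0.3  0. ] w 0.0734
hook {'pixel': [159.1, 257.2], 'score': 0.58} [0.45492882 0.33317054 0.        ]
hook {'pixel': [324.1, 159.1], 'score': 0.25} [ 0.70701943 -0.08249055  0.        ]
hook_toe {'pixel': [160.4, 207.0], 'score': 0.69} [0.58204925 0.33529756 0.        ]
hook_toe {'pixel': [369.5, 137.8], 'score': 0.3} [ 0.76397011 -0.20150742  0.        ]
```

View pics/c13.png

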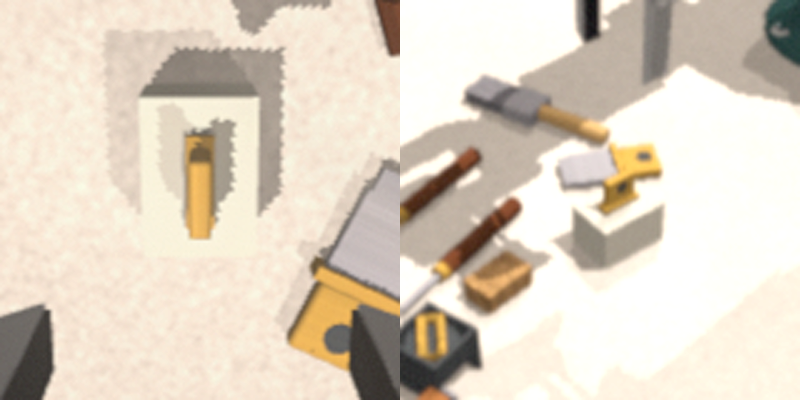

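View pics/t13.png

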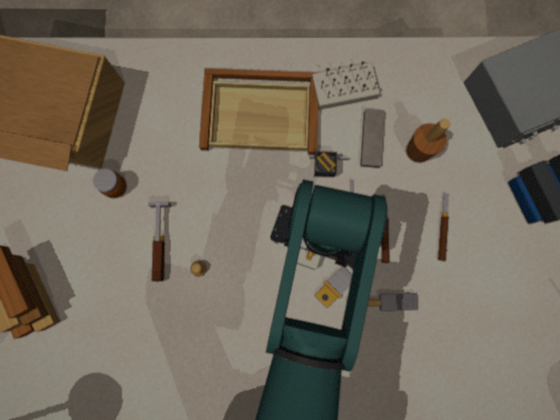

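The key is back home in its block, collar on top, and the bolt is drawn right of the post. Next I'll go over the hook, whose handle is at top (159,257) and toe at (160,205).

```bash
python3 -m inch '[{"grip":0.8,"dx":-0.35,"dy":-0.95,"dz":-0.02,"rx":0,"ry":0,"rz":0},{"grip":0.8,"dx":-0.35,"dy":-0.95,"dz":-0.02,"rx":0,"ry":0,"rz":0},{"grip":0.8,"dx":-0.35,"dy":-0.95,"dz":-0.02,"rx":0,"ry":0,"rz":0},{"grip":0.8,"dx":-0.35,"dy":-0.95,"dz":-0.02,"rx":0,"ry":0,"rz":0},{"grip":0.8,"dx":-0.35,"dy":-0.95,"dz":-0.02,"rx":0,"ry":0,"rz":0},{"grip":0.8,"dx":-0.35,"dy":-0.95,"dz":-0.02,"rx":0,"ry":0,"rz":0},{"grip":0.8,"dx":-0.35,"dy":-0.95,"dz":-0.02,"rx":0,"ry":0,"rz":0},{"grip":0.8,"dx":-0.35,"dy":-0.95,"dz":-0.02,"rx":0,"ry":0,"rz":0},{"grip":0.8,"dx":-0.35,"dy":-0.95,"dz":-0.02,"rx":0,"ry":0,"rz":0},{"grip":0.8,"dx":-0.35,"dy":-0.95,"dz":-0.02,"rx":0,"ry":0,"rz":0},{"grip":0.8,"dx":-0.35,"dy":-0.95,"dz":-0.02,"rx":0,"ry":0,"rz":0},{"grip":0.8,"dx":-0.35,"dy":-0.95,"dz":-0.02,"rx":0,"ry":0,"rz":0}]'
python3 -m inch '[{"grip":0.8,"dx":-0.35,"dy":-0.95,"dz":-0.02,"rx":0,"ry":0,"rz":0},{"grip":0.8,"dx":-0.35,"dy":-0.95,"dz":-0.02,"rx":0,"ry":0,"rz":0},{"grip":0.8,"dx":0,"dy":0,"dz":0,"rx":0,"ry":0,"rz":-1},{"grip":0.8,"dx":0,"dy":0,"dz":0,"rx":0,"ry":0,"rz":-1},{"grip":0.8,"dx":0,"dy":0,"dz":0,"rx":0,"ry":0,"rz":-1},{"grip":0.8,"dx":0,"dy":0,"dz":0,"rx":0,"ry":0,"rz":-1}]'
python3 -c "
from h import *
plan(.468,.33,.22,.03)
s=snap('wrist','w14.png')
for q in ['hook','hook_toe']:
  for d in spotter.place_of(s,q)[:2]: print(q,d,onz(s,d['pixel'],0))"
```

```text
time: 32.83
tool_pos: [0.4491, 0.2674, 0.1914]
ee_rot: [3.122, 0.046, -0.347]
wrist_force: [0.3, -0.1, 0.2]
width: 0.0749
time: 33.58
tool_pos: [0.4429, 0.3193, 0.1778]
ee_rot: [3.129, 0.071, 0.017]
wrist_force: [0.0, 0.3, 0.7]
width: 0.0746
t 33.58 pos [0.4429 0.3193 0.1778] rpy [3.129 0.071 0.017] d [ 0.89 -0.39 -1.76] len 2.01 rv [ 0.14  0.82 -0.14] F [0.  0.3 0.7] w 0.0746
hook {'pixel': [271.6, 168.4], 'score': 0.66} [0.45721697 0.32595698 0.        ]
hook_toe {'pixel': [264.5, 31.4], 'score': 0.6} [0.58713964 0.33370325 0.        ]
```

View pics/w14.png

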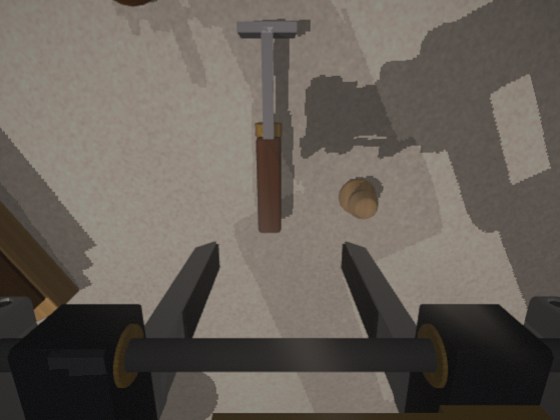

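Run:
```python
from h import *
s=snap('wrist')
for n,p in dict(near=(270,230),wood=(269,138),fer=(268.5,124),toeL=(238,29),toeR=(306,26),toefar=(270,20),toenear=(269,34)).items(): print(n,onz(s,p,.036)[:2].round(4))
```

```text
near [0.4011 0.3269]
wood [0.4949 0.3281]
fer [0.5075 0.3285]
toeL [0.5837 0.3539]
toeR [0.5868 0.2975]
toefar [0.5906 0.3274]
toenear [0.5804 0.3282]
```

```bash
python3 -m inch '[{"grip":0.6,"dx":0.9,"dy":-0.2,"dz":0,"rx":0.14,"ry":0.8,"rz":0},{"grip":0.6,"dx":0.2,"dy":-0.08,"dz":0.8,"rx":0,"ry":0,"rz":0},{"grip":0.6,"dx":0,"dy":0,"dz":0.9,"rx":0,"ry":0,"rz":0},{"grip":0.6,"dx":0,"dy":0,"dz":0.9,"rx":0,"ry":0,"rz":0}]'
python3 -c "
from h import *
plan(.472,.327,.024,.01)"
```

```text
time: 34.28
tool_pos: [0.4727, 0.3274, 0.1115]
ee_rot: [-3.139, -0.006, 0.007]
wrist_force: [-0.1, 0.3, -0.7]
width: 0.0564
t 34.27 pos [0.4727 0.3274 0.1115] rpy [-3.139 -0.006  0.007] d [-0.05  0.02  3.5 ] len 3.5 rv [-0.03 -0.07 -0.03] F [-0.1  0.3 -0.7] w 0.0564
```

```bash
python3 -m inch '[{"grip":0.6,"dx":-0.05,"dy":0,"dz":0.9,"rx":0,"ry":-0.07,"rz":0},{"grip":0.6,"dx":0,"dy":0,"dz":0.9,"rx":0,"ry":0,"rz":0},{"grip":0.6,"dx":-0.05,"dy":0,"dz":0.8,"rx":0,"ry":-0.05,"rz":0},{"grip":0.6,"dx":-0.05,"dy":0,"dz":0.4,"rx":0,"ry":-0.05,"rz":0}]'
python3 -c "
from h import *
plan(.472,.327,.024,.01)
s=snap('wrist','w15.png')"
```

```text
time: 34.78
tool_pos: [0.4675, 0.3266, 0.0313]
ee_rot: [-3.141, 0.013, 0.003]
wrist_force: [-0.0, 0.1, -0.2]
width: 0.0565
t 34.77 pos [0.4675 0.3266 0.0313] rpy [-3.141e+00  1.300e-02  3.000e-03] d [ 0.18 -0.02  0.29] len 0.34 rv [-0.01  0.15 -0.09] F [-0.   0.1 -0.2] w 0.0565
```

View pics/w15.png

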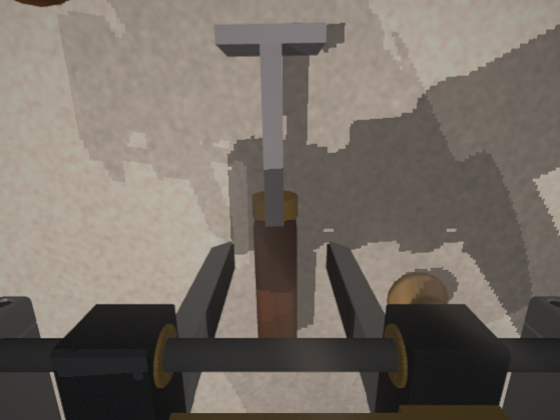

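```bash
python3 -m inch '[{"grip":0.6,"dx":0.18,"dy":-0.04,"dz":0.3,"rx":0,"ry":0.15,"rz":-0.3},{"grip":0,"dx":0,"dy":0,"dz":-0.02,"rx":0,"ry":0,"rz":0},{"grip":0,"dx":0,"dy":0,"dz":-0.02,"rx":0,"ry":0,"rz":0},{"grip":0,"dx":0,"dy":0,"dz":-0.02,"rx":0,"ry":0,"rz":0},{"grip":0,"dx":0,"dy":0,"dz":-0.02,"rx":0,"ry":0,"rz":0}]'
python3 -c "
from h import *
plan(.472,.327,.024,.03)"
```

```text
time: 35.45
tool_pos: [0.4733, 0.3285, 0.027]
ee_rot: [-3.139, -0.004, 0.03]
wrist_force: [-0.1, 0.1, -2.4]
width: 0.0236
t 35.45 pos [0.4733 0.3285 0.027 ] rpy [-3.139 -0.004  0.03 ] d [-0.05  0.06  0.12] len 0.14 rv [-0.03 -0.04  0.  ] F [-0.1  0.1 -2.4] w 0.0236
```

```bash
python3 -m inch '[{"grip":0,"dx":0,"dy":0,"dz":-0.5,"rx":0,"ry":0,"rz":0},{"grip":0,"dx":0,"dy":0,"dz":-1,"rx":0,"ry":0,"rz":0},{"grip":0,"dx":0,"dy":0,"dz":-1,"rx":0,"ry":0,"rz":0},{"grip":0,"dx":0,"dy":0,"dz":-1,"rx":0,"ry":0,"rz":0},{"grip":0,"dx":0,"dy":0,"dz":-0.5,"rx":0,"ry":0,"rz":0}]'
python3 -c "
from h import *
plan(.58,.087,.12,.0)
s=snap('wrist','w16.png')
snap('scene','s16.png')"
```

```text
time: 36.08
tool_pos: [0.4716, 0.3273, 0.13]
ee_rot: [-3.141, 0.0, 0.03]
wrist_force: [-0.2, 0.5, -2.0]
width: 0.0235
t 36.08 pos [0.4716 0.3273 0.13  ] rpy [-3.141  0.     0.03 ] d [4.04 9.74 0.4 ] len 10.55 rv [-0.    0.    0.35] F [-0.2  0.5 -2. ] w 0.0235
```

View pics/s16.png

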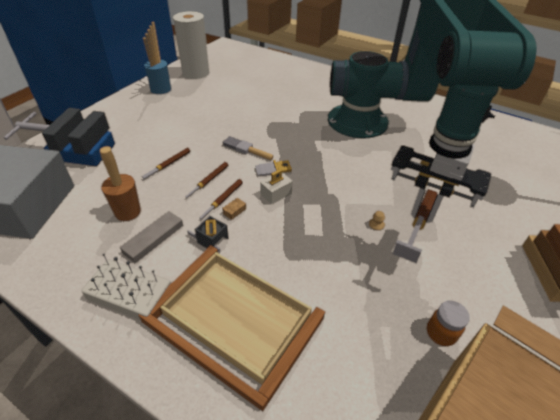

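View pics/w16.png

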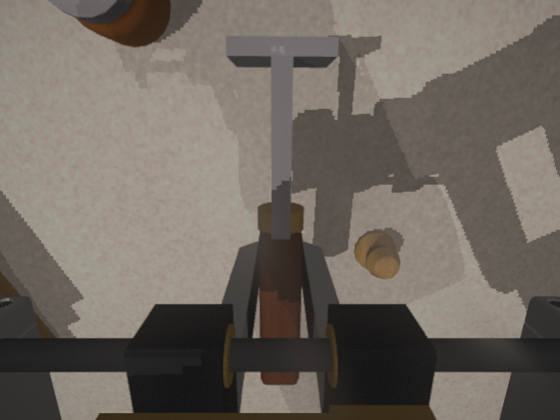

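```bash
python3 -m inch '[{"grip":0,"dx":0.4,"dy":0.97,"dz":-0.03,"rx":0,"ry":0,"rz":0.03},{"grip":0,"dx":0.4,"dy":0.97,"dz":-0.05,"rx":0,"ry":0.03,"rz":0.03},{"grip":0,"dx":0.4,"dy":0.97,"dz":-0.05,"rx":0,"ry":0.03,"rz":0.03},{"grip":0,"dx":0.4,"dy":0.97,"dz":-0.05,"rx":0,"ry":0.03,"rz":0.03},{"grip":0,"dx":0.4,"dy":0.97,"dz":-0.05,"rx":0,"ry":0.03,"rz":0.03},{"grip":0,"dx":0.4,"dy":0.97,"dz":-0.05,"rx":0,"ry":0.03,"rz":0.03},{"grip":0,"dx":0.4,"dy":0.97,"dz":-0.05,"rx":0,"ry":0.03,"rz":0.03},{"grip":0,"dx":0.4,"dy":0.97,"dz":-0.05,"rx":0,"ry":0.03,"rz":0.03},{"grip":0,"dx":0.4,"dy":0.97,"dz":-0.05,"rx":0,"ry":0.03,"rz":0.03},{"grip":0,"dx":0.4,"dy":0.97,"dz":-0.05,"rx":0,"ry":0.03,"rz":0.03},{"grip":0,"dx":0,"dy":0,"dz":-0.05,"rx":0,"ry":0,"rz":0}]'
python3 -c "
from h import *
plan(.6,.087,.12,.0)
s=snap('wrist','w17.png');s=snap('top','t17.png')"
```

```text
time: 37.55
tool_pos: [0.5705, 0.0778, 0.1266]
ee_rot: [3.137, 0.004, 0.005]
wrist_force: [-0.0, 0.3, -1.6]
width: 0.0236
t 37.55 pos [0.5705 0.0778 0.1266] rpy [3.137 0.004 0.005] d [ 1.18 -0.36  0.26] len 1.26 rv [0.06 0.04 0.06] F [-0.   0.3 -1.6] w 0.0236
```

View pics/w17.png

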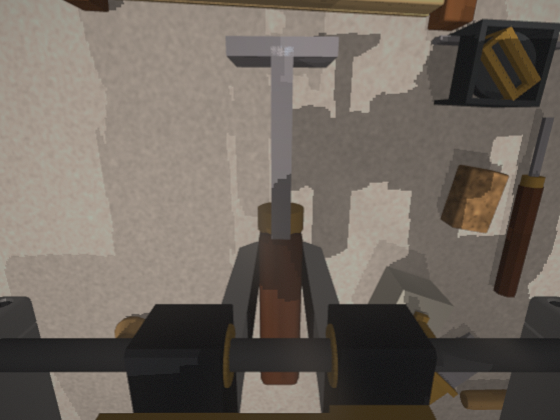

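View pics/t17.png

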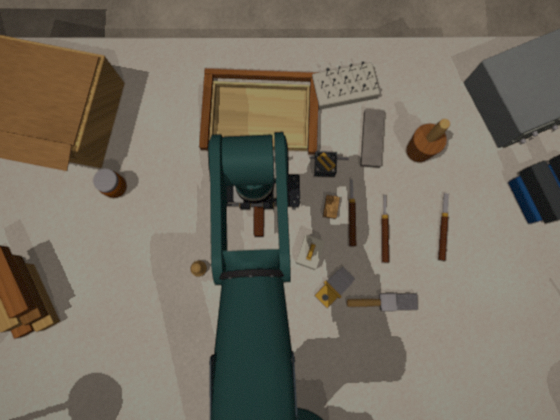

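Run:
```python
import cv2
t=cv2.imread('pics/top0.png')
cv2.imwrite('pics/c14.png',cv2.convertScaleAbs(cv2.resize(t[60:165,190:330],(800,600),interpolation=cv2.INTER_CUBIC),alpha=1.7))
t=cv2.imread('pics/w17.png')
cv2.imwrite('pics/c15.png',cv2.convertScaleAbs(cv2.resize(t[0:100,60:560],(800,160),interpolation=cv2.INTER_CUBIC),alpha=1.7))
```

```text
(no output)
```

View pics/c14.png

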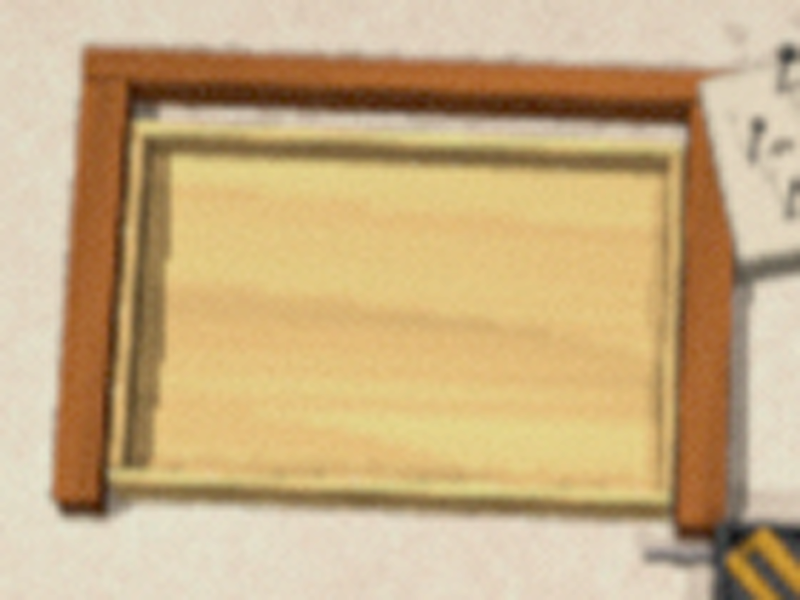

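View pics/c15.png

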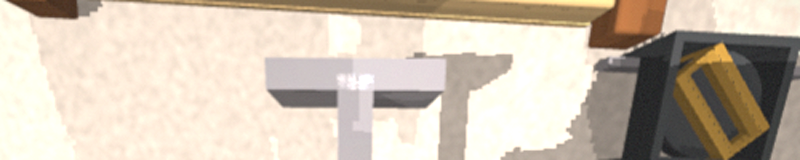

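Run:
```python
from h import *
s=snap('top')
f=lambda x,y,z: onz(s,(190+x/5.714,60+y/5.714),z)[:2]
tl=f(108,481,.032);tr=f(671,505,.032);fl=f(136,122,.032);fr=f(683,145,.032)
print('tray',tl,tr,fl,fr,(tl+tr)/2,np.linalg.norm(tl-tr),np.linalg.norm(tl-fl))
u=tl-tr;print('yaw near',np.arctan2(-u[0],u[1]),'sides',np.arctan2(*(fl-tl)[::-1]),np.arctan2(*(fr-tr)[::-1]))
rl=f(105,500,.03);rr=f(678,526,.03);print('rails',rl,rr,(rl+rr)/2,np.linalg.norm(rl-rr));u=rl-rr;print(np.arctan2(-u[0],u[1]))
for n,a,b in(('Lrail inner',(105,498),(129,85)),('Rrail inner',(678,528),(692,110))):
    a=f(*a,.03);b=f(*b,.03);print(n,np.arctan2(*(b-a)[::-1]))
s=snap('wrist')
g=lambda x,y,z: onz(s,(60+x/1.6,y/1.6),z)[:2]
print(g(593,47,.03),g(590,22,.032),g(75,17,.03))
print('toe top', g(355,58,.13-.027+.036-.003))
```

```text
tray [0.73744774 0.21127346] [ 0.72583502 -0.03774344] [0.90658334 0.20237961] [ 0.89484697 -0.04523134] [0.73164138 0.08676501] 0.24928753024259528 0.16936927568747992
yaw near -0.04660047531786249 sides -0.05253578116988527 -0.0442749788375864
rails [0.72934555 0.21270659] [ 0.71681561 -0.04084449] [0.72308058 0.08593105] 0.2538604947697173
-0.04937766296187079
Lrail inner -0.033360213425349367
Rrail inner -0.04489787946163592
[ 0.71338984 -0.02995225] [ 0.72292186 -0.0262842 ] [0.72319617 0.20493621]
toe top [0.68629504 0.07989368]
```

```bash
python3 -m inch '[{"grip":0,"dx":0.6,"dy":-0.2,"dz":-0.03,"rx":0.05,"ry":0.05,"rz":0.3},{"grip":0,"dx":0.7,"dy":-0.15,"dz":-0.06,"rx":0,"ry":0.04,"rz":0.3},{"grip":0,"dx":0.7,"dy":-0.15,"dz":-0.06,"rx":0,"ry":0.04,"rz":0},{"grip":0,"dx":0.6,"dy":-0.1,"dz":-0.06,"rx":0,"ry":0.04,"rz":0},{"grip":0,"dx":0,"dy":0,"dz":-0.06,"rx":0,"ry":0,"rz":0}]'
python3 -c "
from h import *
plan(.6377,.0912,.038,-.047)
s=snap('wrist','w18.png')"
```

```text
time: 38.38
tool_pos: [0.6395, 0.0995, 0.1345]
ee_rot: [-3.139, -0.015, -0.044]
wrist_force: [-0.2, 0.6, -2.7]
width: 0.0239
t 38.38 pos [0.6395 0.0995 0.1345] rpy [-3.139 -0.015 -0.044] d [-0.12  0.35  3.86] len 3.87 rv [-0.04 -0.17  0.03] F [-0.2  0.6 -2.7] w 0.0239
```

View pics/w18.png

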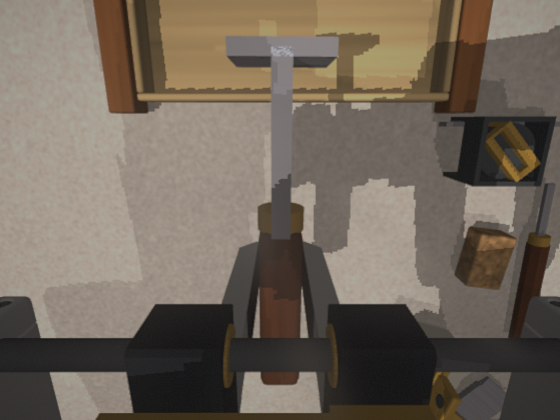

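Run:
```python
from h import *
s=snap('wrist')
for n,p,z in (('bolt',(438,122),.02),('nl',(137,101),.032),('nr',(448,102),.032),('inl',(140,95),.032),('railR',(452,111),.03),('railL',(146,110),.03)): print(n,onz(s,p,z)[:2].round(4))
t=cv2.imread('pics/w18.png')
cv2.imwrite('pics/c16.png',cv2.convertScaleAbs(cv2.resize(t[60:200,380:560],(771,600),interpolation=cv2.INTER_CUBIC),alpha=1.7))
```

```text
bolt [ 0.7115 -0.0377]
nl [0.7386 0.2094]
nr [ 0.727  -0.0386]
inl [0.743  0.2063]
railR [ 0.72   -0.0435]
railL [0.7315 0.2041]
```

View pics/c16.png

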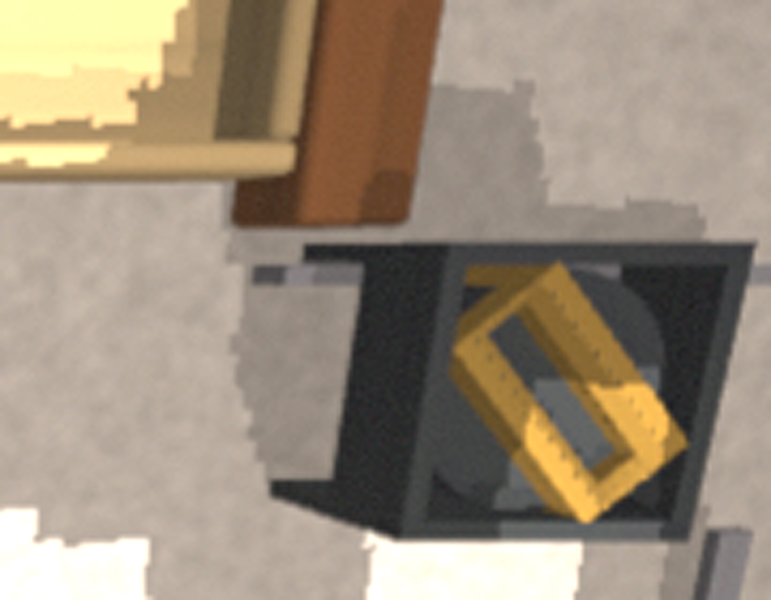

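```bash
python3 -m inch '[{"grip":0,"dx":-0.02,"dy":0.37,"dz":0.4,"rx":0,"ry":-0.12,"rz":0},{"grip":0,"dx":0,"dy":0,"dz":0.7,"rx":0,"ry":0,"rz":0},{"grip":0,"dx":0,"dy":0,"dz":0.6,"rx":0,"ry":0,"rz":0}]'
python3 -c "
from h import *
plan(.639,.0898,.038,-.047)
s=snap('wrist','w19.png')"
```

```text
time: 38.85
tool_pos: [0.6374, 0.0894, 0.0906]
ee_rot: [-3.139, -0.005, -0.044]
wrist_force: [-0.3, -1.3, -2.2]
width: 0.0239
t 38.85 pos [0.6374 0.0894 0.0906] rpy [-3.139 -0.005 -0.044] d [ 0.05 -0.01  2.1 ] len 2.1 rv [-0.03 -0.05  0.03] F [-0.3 -1.3 -2.2] w 0.0239
```

View pics/w19.png

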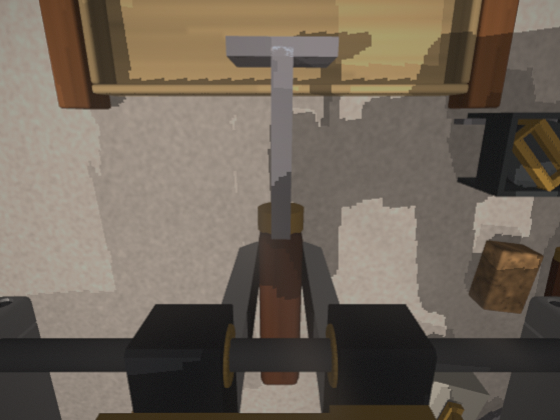

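```bash
python3 -m inch '[{"grip":0,"dx":0.05,"dy":0,"dz":0.7,"rx":0,"ry":-0.03,"rz":0},{"grip":0,"dx":0,"dy":0,"dz":0.6,"rx":0,"ry":0,"rz":0}]'
python3 -c "
from h import *
plan(.639,.0898,.038,-.047)"
```

```text
time: 39.15
tool_pos: [0.6372, 0.0893, 0.0533]
ee_rot: [-3.139, 0.002, -0.045]
wrist_force: [-0.1, 0.3, -2.6]
width: 0.0238
t 39.15 pos [0.6372 0.0893 0.0533] rpy [-3.139e+00  2.000e-03 -4.500e-02] d [ 0.07 -0.02  0.61] len 0.62 rv [-0.03  0.03  0.03] F [-0.1  0.3 -2.6] w 0.0238
```

```bash
python3 -m inch '[{"grip":0,"dx":0.05,"dy":0,"dz":0.4,"rx":0,"ry":0.03,"rz":0},{"grip":0,"dx":0,"dy":0,"dz":0.1,"rx":0,"ry":0,"rz":0}]'
python3 -c "
from h import *
plan(.639,.0898,.038,-.047)
s=snap('wrist','w20.png');s=snap('scene','s20.png')
cv2.imwrite('pics/c17.png',cv2.convertScaleAbs(cv2.resize(s['frame'][180:380,140:360,::-1],(660,600),interpolation=cv2.INTER_CUBIC),alpha=1.7))"
```

```text
time: 39.4
tool_pos: [0.6374, 0.0893, 0.0377]
ee_rot: [-3.139, 0.003, -0.044]
wrist_force: [0.1, 0.7, -2.0]
width: 0.0237
t 39.4 pos [0.6374 0.0893 0.0377] rpy [-3.139e+00  3.000e-03 -4.400e-02] d [ 0.06 -0.02 -0.01] len 0.07 rv [-0.02  0.03  0.03] F [ 0.1  0.7 -2. ] w 0.0237
```

View pics/w20.png

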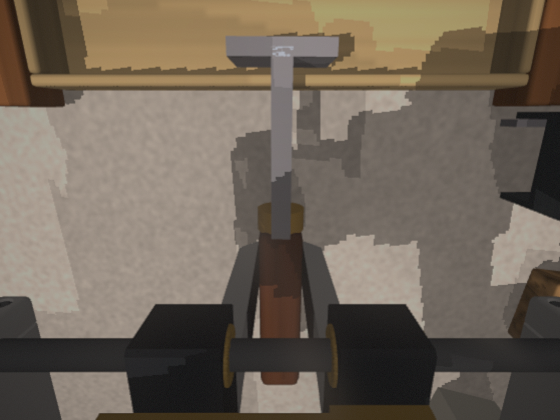

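View pics/c17.png

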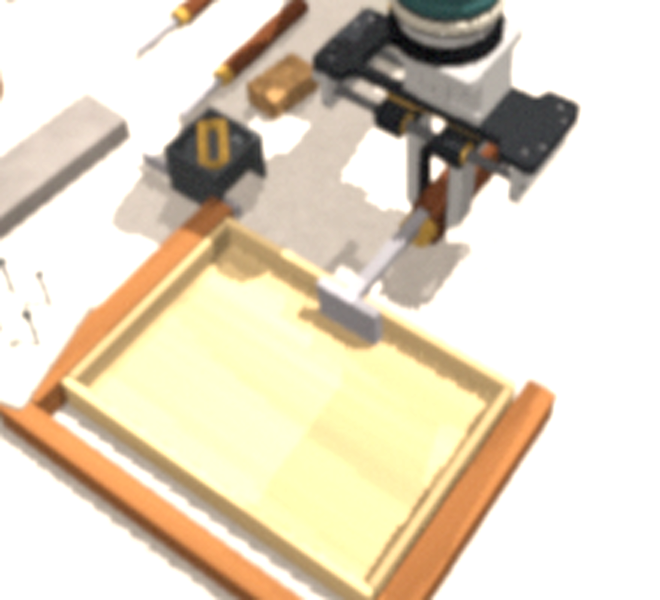

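Toe sits inside the tray behind the near wall. Pulling.

```bash
python3 -m inch '[{"grip":0,"dx":-0.3,"dy":0,"dz":-0.03,"rx":0,"ry":0,"rz":0},{"grip":0,"dx":-0.3,"dy":0,"dz":-0.03,"rx":0,"ry":0,"rz":0},{"grip":0,"dx":-0.4,"dy":0,"dz":-0.03,"rx":0,"ry":0,"rz":0},{"grip":0,"dx":-0.4,"dy":0,"dz":-0.03,"rx":0,"ry":0,"rz":0},{"grip":0,"dx":-0.4,"dy":0,"dz":-0.03,"rx":0,"ry":0,"rz":0}]'
python3 -c "
from h import *
plan(.45,.098,.038,-.047)
s=snap('wrist','w21.png')"
```

```text
time: 40.12
tool_pos: [0.5925, 0.0914, 0.0453]
ee_rot: [-3.139, -0.005, -0.044]
wrist_force: [0.9, 0.5, -3.4]
width: 0.0239
t 40.12 pos [0.5925 0.0914 0.0453] rpy [-3.139 -0.005 -0.044] d [-5.71 -0.01  0.26] len 5.72 rv [-0.03 -0.06  0.03] F [ 0.9  0.5 -3.4] w 0.0239
```

View pics/w21.png

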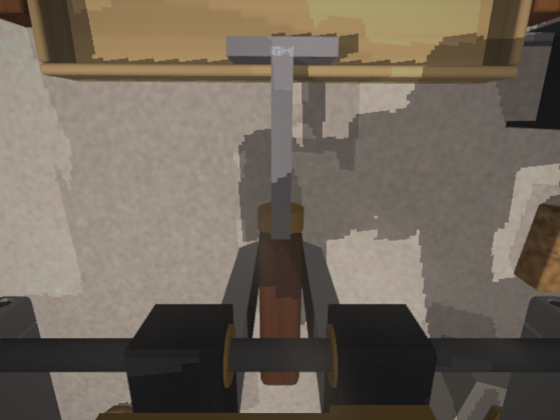

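```bash
python3 -m inch '[{"grip":0,"dx":-0.5,"dy":0,"dz":0.15,"rx":0,"ry":-0.05,"rz":0},{"grip":0,"dx":-0.5,"dy":0,"dz":0.1,"rx":0,"ry":0,"rz":0},{"grip":0,"dx":-0.5,"dy":0,"dz":0,"rx":0,"ry":0,"rz":0},{"grip":0,"dx":-0.5,"dy":0,"dz":0,"rx":0,"ry":0,"rz":0},{"grip":0,"dx":-0.5,"dy":0,"dz":0,"rx":0,"ry":0,"rz":0}]'
python3 -c "
from h import *
plan(.45,.098,.038,-.047)"
```

```text
time: 40.8
tool_pos: [0.5298, 0.0945, 0.0422]
ee_rot: [-3.138, -0.012, -0.044]
wrist_force: [3.6, -0.4, -0.6]
width: 0.0238
t 40.8 pos [0.5298 0.0945 0.0422] rpy [-3.138 -0.012 -0.044] d [-3.2   0.    0.13] len 3.2 rv [-0.04 -0.14  0.03] F [ 3.6 -0.4 -0.6] w 0.0238
```

```bash
python3 -m inch '[{"grip":0,"dx":-0.5,"dy":0,"dz":0.1,"rx":0,"ry":-0.1,"rz":0},{"grip":0,"dx":-0.5,"dy":0,"dz":0.03,"rx":0,"ry":0,"rz":0},{"grip":0,"dx":-0.5,"dy":0,"dz":0.03,"rx":0,"ry":0,"rz":0},{"grip":0,"dx":-0.5,"dy":0,"dz":0,"rx":0,"ry":0,"rz":0},{"grip":0,"dx":-0.5,"dy":0,"dz":0,"rx":0,"ry":0,"rz":0}]'
python3 -c "
from h import *
plan(.435,.099,.038,-.047)
s=snap('wrist','w22.png');s=snap('scene','s22.png')"
```

```text
time: 41.42
tool_pos: [0.4658, 0.0975, 0.0393]
ee_rot: [-3.138, -0.01, -0.045]
wrist_force: [4.8, -0.5, 0.9]
width: 0.0236
t 41.42 pos [0.4658 0.0975 0.0393] rpy [-3.138 -0.01  -0.045] d [-1.23 -0.01  0.04] len 1.23 rv [-0.05 -0.12  0.03] F [ 4.8 -0.5  0.9] w 0.0236
```

View pics/w22.png

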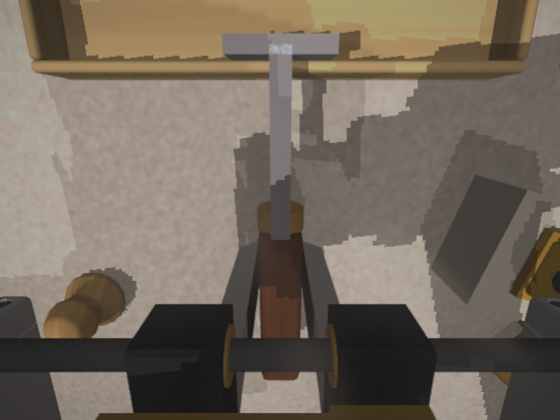

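View pics/s22.png

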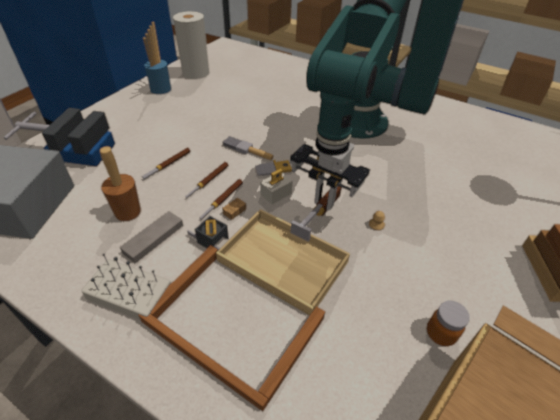

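```bash
python3 -m inch '[{"grip":0,"dx":-0.5,"dy":0,"dz":0.03,"rx":0,"ry":-0.1,"rz":0},{"grip":0,"dx":-0.5,"dy":0,"dz":0,"rx":0,"ry":0,"rz":0},{"grip":0,"dx":-0.35,"dy":0,"dz":0,"rx":0,"ry":0,"rz":0}]'
python3 -c "
from h import *
plan(.435,.099,.038,-.047)
s=snap('top','t23.png')
cv2.imwrite('pics/c18.png',cv2.convertScaleAbs(cv2.resize(s['frame'][60:270,180:400,::-1],(628,600),interpolation=cv2.INTER_CUBIC),alpha=1.7))"
```

```text
time: 41.9
tool_pos: [0.4285, 0.099, 0.0374]
ee_rot: [-3.138, 0.003, -0.044]
wrist_force: [4.3, -0.2, 0.3]
width: 0.0235
t 41.9 pos [0.4285 0.099  0.0374] rpy [-3.138e+00  3.000e-03 -4.400e-02] d [ 0.26 -0.01 -0.02] len 0.26 rv [-0.04  0.04  0.03] F [ 4.3 -0.2  0.3] w 0.0235
```

View pics/c18.png

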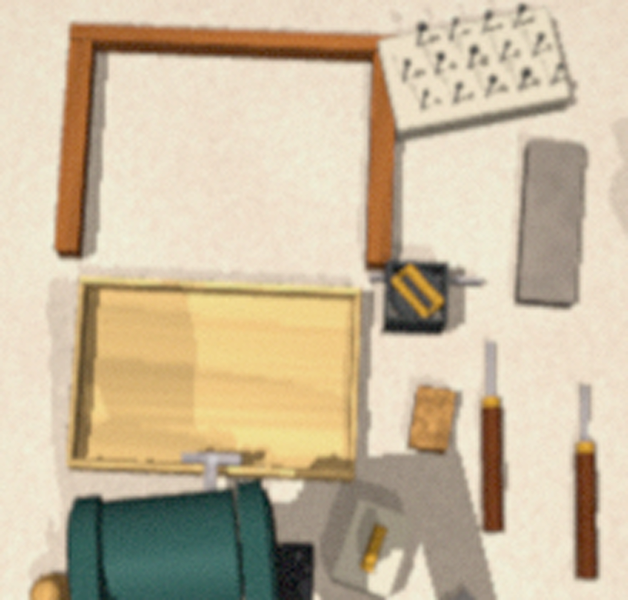

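```bash
python3 -m inch '[{"grip":0,"dx":0.3,"dy":0,"dz":-0.03,"rx":0,"ry":0,"rz":0},{"grip":0,"dx":0.05,"dy":0,"dz":-0.5,"rx":0,"ry":0,"rz":0},{"grip":0,"dx":0,"dy":0,"dz":-1,"rx":0,"ry":0,"rz":0},{"grip":0,"dx":0,"dy":0,"dz":-1,"rx":0,"ry":0,"rz":0},{"grip":0,"dx":0,"dy":0,"dz":-1,"rx":0,"ry":0,"rz":0},{"grip":0,"dx":0,"dy":0,"dz":-0.3,"rx":0,"ry":0,"rz":0}]'
python3 -c "
from h import *
plan(.473,.335,.12,.03)
s=snap('top','t24.png')"
```

```text
time: 42.7
tool_pos: [0.4299, 0.0981, 0.1317]
ee_rot: [-3.14, 0.03, -0.044]
wrist_force: [-0.4, 0.3, -1.8]
width: 0.0238
t 42.7 pos [0.4299 0.0981 0.1317] rpy [-3.14   0.03  -0.044] d [ 1.32 -9.54  0.44] len 9.64 rv [-0.03  0.35 -0.85] F [-0.4  0.3 -1.8] w 0.0238
```

```bash
python3 -m inch '[{"grip":0,"dx":0.15,"dy":-0.95,"dz":-0.03,"rx":0,"ry":0.3,"rz":-0.1},{"grip":0,"dx":0.15,"dy":-0.95,"dz":-0.05,"rx":0,"ry":0.03,"rz":-0.1},{"grip":0,"dx":0.15,"dy":-0.95,"dz":-0.05,"rx":0,"ry":0.03,"rz":-0.1},{"grip":0,"dx":0.15,"dy":-0.95,"dz":-0.05,"rx":0,"ry":0.03,"rz":-0.1},{"grip":0,"dx":0.15,"dy":-0.95,"dz":-0.05,"rx":0,"ry":0.03,"rz":-0.1},{"grip":0,"dx":0.15,"dy":-0.95,"dz":-0.05,"rx":0,"ry":0.03,"rz":-0.1},{"grip":0,"dx":0.15,"dy":-0.95,"dz":-0.05,"rx":0,"ry":0.03,"rz":-0.1},{"grip":0,"dx":0.15,"dy":-0.95,"dz":-0.05,"rx":0,"ry":0.03,"rz":-0.1},{"grip":0,"dx":0.15,"dy":-0.95,"dz":-0.05,"rx":0,"ry":0.03,"rz":0},{"grip":0,"dx":0.1,"dy":-0.9,"dz":-0.05,"rx":0,"ry":0.03,"rz":0},{"grip":0,"dx":0,"dy":0,"dz":0,"rx":0,"ry":0,"rz":0}]'
python3 -c "
from h import *
plan(.473,.335,.027,.03)
s=snap('wrist','w24.png')"
```

```text
time: 44.12
tool_pos: [0.4592, 0.3377, 0.1268]
ee_rot: [3.13, 0.013, 0.026]
wrist_force: [0.6, 0.1, -2.0]
width: 0.0238
t 44.12 pos [0.4592 0.3377 0.1268] rpy [3.13  0.013 0.026] d [0.6  0.08 3.99] len 4.03 rv [ 0.13  0.15 -0.05] F [ 0.6  0.1 -2. ] w 0.0238
```

View pics/w24.png

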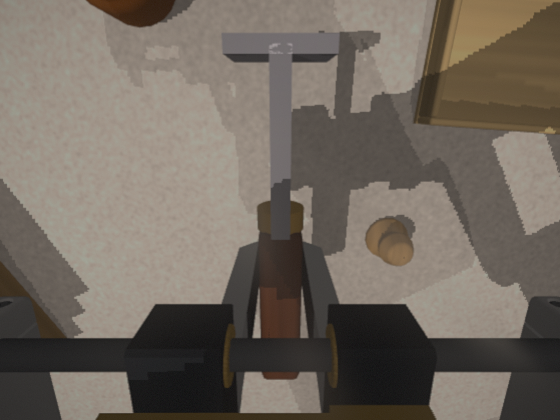

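Clear ground below. Lowering the hook here.

```bash
python3 -m inch '[{"grip":0,"dx":0.2,"dy":0,"dz":0.8,"rx":0.13,"ry":0.15,"rz":0},{"grip":0,"dx":0,"dy":0,"dz":0.8,"rx":0,"ry":0,"rz":0},{"grip":0,"dx":0,"dy":0,"dz":0.8,"rx":0,"ry":0,"rz":0},{"grip":0,"dx":0,"dy":0,"dz":0.6,"rx":0,"ry":0,"rz":0},{"grip":0,"dx":0,"dy":0,"dz":0.2,"rx":0,"ry":0,"rz":0}]'
python3 -c "
from h import *
plan(.473,.335,.027,.03)"
```

```text
time: 44.8
tool_pos: [0.4642, 0.3324, 0.0444]
ee_rot: [3.138, 0.0, 0.022]
wrist_force: [-0.2, 0.2, -1.9]
width: 0.0239
t 44.8 pos [0.4642 0.3324 0.0444] rpy [3.138 0.    0.022] d [ 0.35 -0.1   0.7 ] len 0.79 rv [ 0.04  0.   -0.09] F [-0.2  0.2 -1.9] w 0.0239
```

```bash
python3 -m inch '[{"grip":0,"dx":0,"dy":0,"dz":0.4,"rx":0.05,"ry":0,"rz":0},{"grip":0,"dx":0,"dy":0,"dz":0.2,"rx":0,"ry":0,"rz":0},{"grip":0,"dx":0,"dy":0,"dz":0.1,"rx":0,"ry":0,"rz":0}]'
python3 -c "
from h import *
plan(.473,.335,.027,.03)"
```

```text
time: 45.18
tool_pos: [0.4655, 0.3325, 0.0281]
ee_rot: [-3.14, -0.002, 0.021]
wrist_force: [0.2, -0.9, 3.2]
width: 0.0239
t 45.17 pos [0.4655 0.3325 0.0281] rpy [-3.14e+00 -2.00e-03  2.10e-02] d [ 0.3  -0.09  0.04] len 0.32 rv [-0.02 -0.03 -0.1 ] F [ 0.2 -0.9  3.2] w 0.0239
```

```bash
python3 -m inch '[{"grip":0,"dx":0,"dy":0,"dz":0.05,"rx":0,"ry":0,"rz":0},{"grip":0.6,"dx":0,"dy":0,"dz":-0.03,"rx":0,"ry":0,"rz":0},{"grip":0.6,"dx":0,"dy":0,"dz":-0.03,"rx":0,"ry":0,"rz":0},{"grip":0.6,"dx":0,"dy":0,"dz":-0.03,"rx":0,"ry":0,"rz":0},{"grip":0.6,"dx":0,"dy":0,"dz":-0.6,"rx":0,"ry":0,"rz":0},{"grip":0.6,"dx":0,"dy":0,"dz":-1,"rx":0,"ry":0,"rz":0},{"grip":0.6,"dx":0,"dy":0,"dz":-1,"rx":0,"ry":0,"rz":0},{"grip":0.6,"dx":0,"dy":0,"dz":-1,"rx":0,"ry":0,"rz":0},{"grip":0.6,"dx":0,"dy":0,"dz":-1,"rx":0,"ry":0,"rz":0},{"grip":0.6,"dx":0,"dy":0,"dz":-1,"rx":0,"ry":0,"rz":0},{"grip":0.6,"dx":0,"dy":0,"dz":-1,"rx":0,"ry":0,"rz":0},{"grip":0.6,"dx":0,"dy":0,"dz":-1,"rx":0,"ry":0,"rz":0}]'
python3 -c "
from h import *
plan(.473,.335,.027,.03)
s=snap('wrist','w25.png')
s=snap('top','t25.png')
for d in spotter.place_of(s,'gouge0'): print(d['score'],np.round(d['pixel'],1),onz(s,d['pixel'],0)[:2].round(4))
for d in spotter.place_of(s,'tray'): print('tray',d['score'],np.round(d['pixel'],1),onz(s,d['pixel'],0)[:2].round(4))"
```

```text
time: 46.68
tool_pos: [0.4652, 0.3328, 0.233]
ee_rot: [-3.135, -0.01, 0.022]
wrist_force: [-0.5, 0.5, 0.8]
width: 0.0562
t 46.67 pos [0.4652 0.3328 0.233 ] rpy [-3.135 -0.01   0.022] d [ 0.23 -0.03  8.24] len 8.25 rv [-0.07 -0.11 -0.09] F [-0.5  0.5  0.8] w 0.0562
0.9 [442.7 235.5] [ 0.5081 -0.375 ]
0.86 [385.7 242.4] [ 0.4909 -0.2323]
0.76 [352.3 221.7] [ 0.5434 -0.1505]
0.56 [304.7 253.1] [ 0.4644 -0.0295]
0.44 [379.9 303.2] [ 0.3419 -0.2117]
0.42 [159.  262.6] [0.4415 0.3328]
tray 0.68 [253.8 224.1] [0.5377 0.098 ]
tray 0.39 [310.1 253.1] [ 0.4644 -0.043 ]
```

View pics/t25.png

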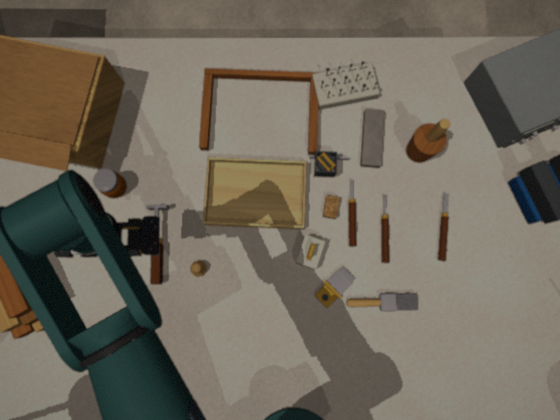

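View pics/w25.png

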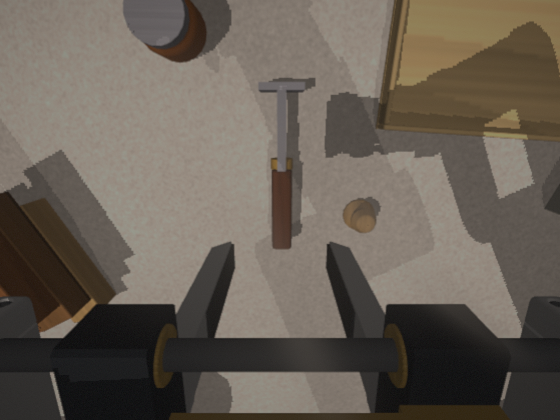

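The hook lies flat on open table at (0.465,0.33), and the tray is wholly out, with a gap of roughly 20 mm. Next is the nearest gouge, at top (352,222).

```bash
python3 -m inch '[{"grip":0.4,"dx":0.13,"dy":1,"dz":-0.03,"rx":0,"ry":0,"rz":0},{"grip":0.4,"dx":0.13,"dy":1,"dz":-0.03,"rx":0,"ry":0,"rz":0},{"grip":0.4,"dx":0.13,"dy":1,"dz":-0.03,"rx":0,"ry":0.02,"rz":0},{"grip":0.4,"dx":0.13,"dy":1,"dz":-0.03,"rx":0,"ry":0.02,"rz":0},{"grip":0.4,"dx":0.13,"dy":1,"dz":-0.03,"rx":0,"ry":0.02,"rz":0},{"grip":0.4,"dx":0.13,"dy":1,"dz":-0.03,"rx":0,"ry":0.02,"rz":0},{"grip":0.4,"dx":0.13,"dy":1,"dz":-0.03,"rx":0,"ry":0.02,"rz":0},{"grip":0.4,"dx":0.13,"dy":1,"dz":-0.03,"rx":0,"ry":0.02,"rz":0},{"grip":0.4,"dx":0.13,"dy":1,"dz":-0.03,"rx":0,"ry":0.02,"rz":0},{"grip":0.4,"dx":0.13,"dy":1,"dz":-0.03,"rx":0,"ry":0.02,"rz":0}]'
python3 -m inch '[{"grip":0.4,"dx":0.13,"dy":1,"dz":-0.03,"rx":0,"ry":0,"rz":0},{"grip":0.4,"dx":0.13,"dy":1,"dz":-0.03,"rx":0,"ry":0,"rz":0},{"grip":0.4,"dx":0.13,"dy":1,"dz":-0.03,"rx":0,"ry":0.02,"rz":0},{"grip":0.4,"dx":0.13,"dy":1,"dz":-0.03,"rx":0,"ry":0.02,"rz":0},{"grip":0.4,"dx":0.13,"dy":1,"dz":-0.03,"rx":0,"ry":0.02,"rz":0},{"grip":0.4,"dx":0.13,"dy":1,"dz":-0.03,"rx":0,"ry":0.02,"rz":0},{"grip":0.4,"dx":0.13,"dy":1,"dz":-0.03,"rx":0,"ry":0.02,"rz":0},{"grip":0.4,"dx":0.13,"dy":1,"dz":-0.03,"rx":0,"ry":0.02,"rz":0}]'
python3 -c "
from h import *
plan(.536,-.151,.2,.0)
s=snap('wrist','w26.png')"
```

```text
time: 48.12
tool_pos: [0.4957, 0.0754, 0.2177]
ee_rot: [3.14, 0.01, 0.026]
wrist_force: [-0.5, 0.6, -0.0]
width: 0.0374
time: 49.12
tool_pos: [0.52, -0.1293, 0.2065]
ee_rot: [-3.137, 0.027, 0.026]
wrist_force: [-0.1, -0.2, -0.5]
width: 0.0377
t 49.12 pos [ 0.52   -0.1293  0.2065] rpy [-3.137  0.027  0.026] d [0.62 0.89 0.24] len 1.11 rv [-0.05  0.31  0.3 ] F [-0.1 -0.2 -0.5] w 0.0377
```

View pics/w26.png

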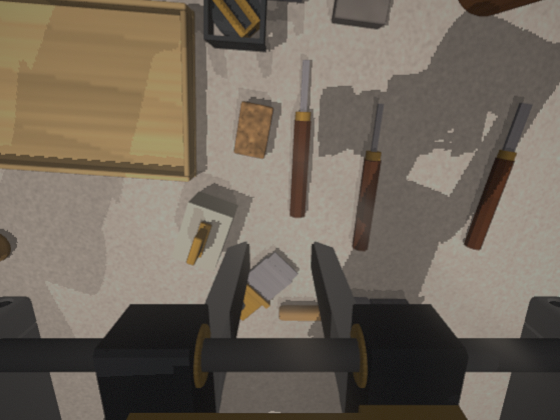

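```bash
cat > g.py <<'E'
from h import *
def meas(s,butt,fer):
    a=onz(s,butt,.012)[:2];b=onz(s,fer,.012)[:2];d=b-a
    print('butt',a.round(4),'fer',b.round(4),'len',np.linalg.norm(d).round(4),'mid',((a+b)/2).round(4),'yaw',np.arctan2(d[1],d[0]).round(3))
E
python3 - <<'E'
from g import *
s=snap('wrist')
meas(s,(297.5,216),(303,121)); meas(s,(361,248),(373,159)); meas(s,(474.5,246),(505,159))
for p in ((306,62),(378,98),(524,104)): print(onz(s,p,.009)[:2])
# tray near right corner & right far
for n,p in (('nr',(190,180)),('nl?',(0,166)),('fr',(184,8))): print(n,onz(s,p,.032)[:2].round(4))
E
```

```text
butt [ 0.4821 -0.1539] fer [ 0.5909 -0.1554] len 0.1088 mid [ 0.5365 -0.1547] yaw -0.014
butt [ 0.4424 -0.2334] fer [ 0.5518 -0.2356] len 0.1094 mid [ 0.4971 -0.2345] yaw -0.02
butt [ 0.4484 -0.3717] fer [ 0.5552 -0.3828] len 0.1074 mid [ 0.5018 -0.3772] yaw -0.104
[ 0.6494424  -0.15604129]
[ 0.61622924 -0.2342934 ]
[ 0.61369706 -0.39074654]
nr [ 0.5277 -0.035 ]
nl? [0.5382 0.1658]
fr [ 0.6895 -0.0402]
```

```bash
python3 -m inch '[{"grip":0.32,"dx":0.4,"dy":1,"dz":0,"rx":0,"ry":0.31,"rz":0.45},{"grip":0.32,"dx":0,"dy":0,"dz":0.9,"rx":0,"ry":0,"rz":0},{"grip":0.32,"dx":0,"dy":0,"dz":0.9,"rx":0,"ry":0,"rz":0},{"grip":0.32,"dx":0,"dy":0,"dz":0.9,"rx":0,"ry":0,"rz":0},{"grip":0.32,"dx":0,"dy":0,"dz":0.9,"rx":0,"ry":0,"rz":0}]'
python3 -c "
from h import *
plan(.53,-.1547,.018,-.014)"
```

```text
time: 49.85
tool_pos: [0.5288, -0.1503, 0.1098]
ee_rot: [-3.133, 0.005, -0.016]
wrist_force: [0.5, 0.2, -0.1]
width: 0.0299
t 49.85 pos [ 0.5288 -0.1503  0.1098] rpy [-3.133  0.005 -0.016] d [0.07 0.21 3.67] len 3.68 rv [-0.1   0.05 -0.03] F [ 0.5  0.2 -0.1] w 0.0299
```

```bash
python3 -m inch '[{"grip":0.32,"dx":0.05,"dy":0.19,"dz":0.6,"rx":-0.1,"ry":0.05,"rz":0},{"grip":0.32,"dx":0,"dy":0,"dz":0.8,"rx":0,"ry":0,"rz":0},{"grip":0.32,"dx":0,"dy":0,"dz":0.8,"rx":0,"ry":0,"rz":0},{"grip":0.32,"dx":0,"dy":0,"dz":0.4,"rx":0,"ry":0,"rz":0}]'
python3 -c "
from g import *
plan(.53,-.1547,.018,-.014)
s=snap('wrist','w27.png')"
```

```text
time: 50.35
tool_pos: [0.5254, -0.1487, 0.0369]
ee_rot: [-3.135, 0.01, -0.013]
wrist_force: [-0.6, 1.0, -0.2]
width: 0.03
t 50.35 pos [ 0.5254 -0.1487  0.0369] rpy [-3.135  0.01  -0.013] d [0.19 0.24 0.75] len 0.81 rv [-0.07  0.12  0.01] F [-0.6  1.  -0.2] w 0.03
```

View pics/w27.png

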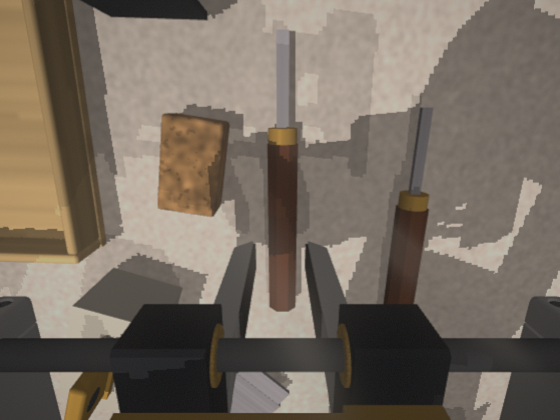

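Run:
```python
from g import *
s=snap('wrist')
meas(s,(282.5,310),(283,142)); print(onz(s,(283,30),.009))
```

```text
butt [ 0.4796 -0.1497] fer [ 0.5924 -0.1513] len 0.1128 mid [ 0.536  -0.1505] yaw -0.013
[ 0.65063168 -0.15185669  0.009     ]
```

Now y = -0.1505 at close range. Lowering and gripping at x ≈ 0.53.

```bash
python3 -m inch '[{"grip":0.32,"dx":0.18,"dy":0.07,"dz":0.45,"rx":-0.07,"ry":0.12,"rz":0},{"grip":0.32,"dx":0,"dy":0,"dz":0.25,"rx":0,"ry":0,"rz":0},{"grip":0.32,"dx":0,"dy":0,"dz":0,"rx":0,"ry":0,"rz":0}]'
python3 -c "
from g import *
plan(.53,-.1505,.018,-.014)"
```

```text
time: 50.82
tool_pos: [0.5312, -0.1508, 0.02]
ee_rot: [3.141, -0.003, -0.013]
wrist_force: [-0.8, -0.1, -0.3]
width: 0.0299
t 50.83 pos [ 0.5312 -0.1508  0.02  ] rpy [ 3.141e+00 -3.000e-03 -1.300e-02] d [-0.05 -0.01  0.08] len 0.09 rv [ 0.01 -0.04  0.01] F [-0.8 -0.1 -0.3] w 0.0299
```

```bash
python3 -m inch '[{"grip":0,"dx":0,"dy":0,"dz":0.06,"rx":0,"ry":0,"rz":0},{"grip":0,"dx":0,"dy":0,"dz":0,"rx":0,"ry":0,"rz":0},{"grip":0,"dx":0,"dy":0,"dz":-0.02,"rx":0,"ry":0,"rz":0},{"grip":0,"dx":0,"dy":0,"dz":-0.02,"rx":0,"ry":0,"rz":0}]'
python3 -c "
from g import *
plan(.53,-.1505,.018,-.014)"
python3 -m inch '[{"grip":0,"dx":0,"dy":0,"dz":-0.6,"rx":0,"ry":0,"rz":0},{"grip":0,"dx":0,"dy":0,"dz":-1,"rx":0,"ry":0,"rz":0},{"grip":0,"dx":0,"dy":0,"dz":-1,"rx":0,"ry":0,"rz":0},{"grip":0,"dx":0,"dy":0,"dz":-1,"rx":0,"ry":0,"rz":0},{"grip":0,"dx":0,"dy":0,"dz":-1,"rx":0,"ry":0,"rz":0},{"grip":0,"dx":0,"dy":0,"dz":-1,"rx":0,"ry":0,"rz":0}]'
python3 -c "
from g import *
plan(.60,.065,.15,1.523)
s=snap('wrist','w28.png')"
```

```text
time: 51.32
tool_pos: [0.5317, -0.1512, 0.0203]
ee_rot: [3.14, -0.005, -0.014]
wrist_force: [-0.5, 0.8, 0.2]
width: 0.0175
t 51.33 pos [ 0.5317 -0.1512  0.0203] rpy [ 3.14  -0.005 -0.014] d [-0.07 -0.03  0.09] len 0.12 rv [ 0.02 -0.05  0.  ] F [-0.5  0.8  0.2] w 0.0175
time: 52.08
tool_pos: [0.5304, -0.1508, 0.1681]
ee_rot: [3.14, -0.005, -0.014]
wrist_force: [-0.1, -1.2, -0.3]
width: 0.0178
t 52.08 pos [ 0.5304 -0.1508  0.1681] rpy [ 3.14  -0.005 -0.014] d [ 2.66 -8.67  0.72] len 9.1 rv [  0.06  -0.03 -17.61] F [-0.1 -1.2 -0.3] w 0.0178
```

View pics/w28.png

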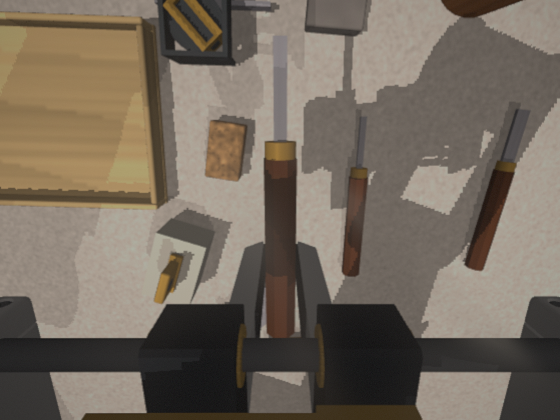

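```bash
python3 -c "
from g import *
plan(.6637,.0527,.15,1.523)"
python3 -m inch '[{"grip":0,"dx":0.6,"dy":-0.92,"dz":-0.03,"rx":0,"ry":0,"rz":0},{"grip":0,"dx":0.6,"dy":-0.92,"dz":-0.05,"rx":0,"ry":0.02,"rz":0},{"grip":0,"dx":0.6,"dy":-0.92,"dz":-0.05,"rx":0,"ry":0.02,"rz":0},{"grip":0,"dx":0.6,"dy":-0.92,"dz":-0.05,"rx":0,"ry":0.02,"rz":0},{"grip":0,"dx":0.6,"dy":-0.92,"dz":-0.05,"rx":0,"ry":0.02,"rz":0},{"grip":0,"dx":0.6,"dy":-0.92,"dz":-0.05,"rx":0,"ry":0.02,"rz":0},{"grip":0,"dx":0.6,"dy":-0.92,"dz":-0.05,"rx":0,"ry":0.02,"rz":0},{"grip":0,"dx":0.6,"dy":-0.92,"dz":-0.05,"rx":0,"ry":0.02,"rz":0},{"grip":0,"dx":0.5,"dy":-0.8,"dz":-0.05,"rx":0,"ry":0.02,"rz":0}]'
python3 -c "
from g import *
plan(.6637,.0527,.15,1.523)"
```

```text
t 52.12 pos [ 0.5325 -0.1515  0.1727] rpy [ 3.137 -0.012 -0.014] d [ 5.13 -8.24  0.94] len 9.75 rv [  0.15  -0.07 -17.61] F [ 0.7 -0.7  2.2] w 0.0176
time: 53.25
tool_pos: [0.6722, 0.0546, 0.1914]
ee_rot: [3.134, -0.036, -0.018]
wrist_force: [0.2, -0.3, -0.6]
width: 0.0175
t 53.25 pos [0.6722 0.0546 0.1914] rpy [ 3.134 -0.036 -0.018] d [-0.4   0.07  1.64] len 1.69 rv [  0.38  -0.26 -17.65] F [ 0.2 -0.3 -0.6] w 0.0175
```

```bash
python3 -m inch '[{"grip":0,"dx":-0.3,"dy":0,"dz":0,"rx":0.1,"ry":-0.4,"rz":-1},{"grip":0,"dx":0,"dy":0,"dz":0,"rx":0,"ry":0,"rz":-1},{"grip":0,"dx":0,"dy":0,"dz":0,"rx":0,"ry":0,"rz":-1},{"grip":0,"dx":0,"dy":0,"dz":0,"rx":0,"ry":0,"rz":-1},{"grip":0,"dx":0,"dy":0,"dz":0,"rx":0,"ry":0,"rz":-1},{"grip":0,"dx":0,"dy":0,"dz":0,"rx":0,"ry":0,"rz":-1},{"grip":0,"dx":0,"dy":0,"dz":0,"rx":0,"ry":0,"rz":-1},{"grip":0,"dx":0,"dy":0,"dz":0,"rx":0,"ry":0,"rz":-1},{"grip":0,"dx":0,"dy":0,"dz":0,"rx":0,"ry":0,"rz":-1}]'
python3 -c "
from g import *
plan(.6637,.0527,.15,1.523)"
python3 -m inch '[{"grip":0,"dx":0,"dy":0,"dz":0,"rx":0,"ry":0,"rz":-1},{"grip":0,"dx":0,"dy":0,"dz":0,"rx":0,"ry":0,"rz":-1},{"grip":0,"dx":0,"dy":0,"dz":0,"rx":0,"ry":0,"rz":-1},{"grip":0,"dx":0,"dy":0,"dz":0,"rx":0,"ry":0,"rz":-1},{"grip":0,"dx":0,"dy":0,"dz":0,"rx":0,"ry":0,"rz":-1},{"grip":0,"dx":0,"dy":0,"dz":0,"rx":0,"ry":0,"rz":-1},{"grip":0,"dx":0,"dy":0,"dz":0,"rx":0,"ry":0,"rz":-1},{"grip":0,"dx":0,"dy":0,"dz":0,"rx":0,"ry":0,"rz":-1}]'
python3 -c "
from g import *
plan(.6637,.0527,.15,1.523)
s=snap('wrist','w29.png')"
```

```text
time: 54.38
tool_pos: [0.665, 0.0575, 0.1923]
ee_rot: [3.141, -0.001, 0.798]
wrist_force: [-0.1, -0.1, -0.7]
width: 0.0175
t 54.38 pos [0.665  0.0575 0.1923] rpy [ 3.141e+00 -1.000e-03  7.980e-01] d [-0.17  0.1   1.69] len 1.7 rv [ 0.01 -0.01 -8.31] F [-0.1 -0.1 -0.7] w 0.0175
time: 55.38
tool_pos: [0.6647, 0.0575, 0.1939]
ee_rot: [3.139, -0.0, 1.52]
wrist_force: [0.4, 1.1, 0.1]
width: 0.0174
t 55.38 pos [0.6647 0.0575 0.1939] rpy [ 3.139 -0.     1.52 ] d [-0.19 -0.04  1.75] len 1.77 rv [ 0.04 -0.01 -0.04] F [0.4 1.1 0.1] w 0.0174
```

View pics/w29.png

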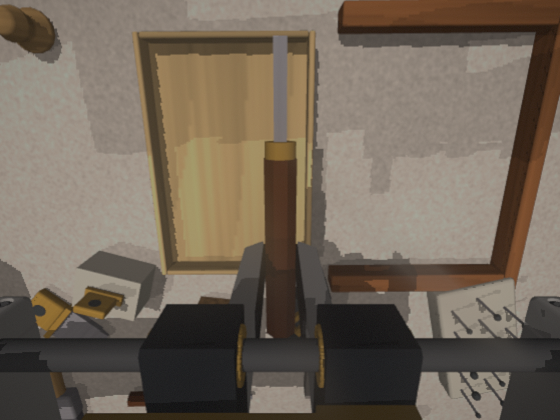

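Run:
```python
from g import *
s=snap('wrist')
a=onz(s,(137,36),.032)[:2];b=onz(s,(315,33),.032)[:2];c=onz(s,(162,277),.032)[:2];d=onz(s,(308,270),.032)[:2]
print('near-left',a,'far-left',b,'near-right',c,'far-right?',d, np.linalg.norm(a-b),np.linalg.norm(a-c))
u=a-c;print('yaw',np.arctan2(-u[0],u[1]),'mid',(a+c)/2, 'far y yaw',np.arctan2(-(b-d)[0],(b-d)[1]))
```

```text
near-left [0.54161572 0.21486069] far-left [0.70489814 0.20949143] near-right [ 0.52614837 -0.03160728] far-right? [ 0.6927838  -0.03119005] 0.1633706803624471 0.2469528231117905
yaw -0.06267383787525131 mid [0.53388204 0.0916267 ] far y yaw -0.050291065675080786
```

```bash
python3 -m inch '[{"grip":0,"dx":-0.3,"dy":0,"dz":0.7,"rx":0,"ry":0,"rz":0},{"grip":0,"dx":0,"dy":0,"dz":1,"rx":0,"ry":0,"rz":0},{"grip":0,"dx":0,"dy":0,"dz":1,"rx":0,"ry":0,"rz":0},{"grip":0,"dx":0,"dy":0,"dz":1,"rx":0,"ry":0,"rz":0},{"grip":0,"dx":0,"dy":0,"dz":1,"rx":0,"ry":0,"rz":0}]'
python3 -c "
from g import *
plan(.6645,.050,.027,1.52)"
```

```text
time: 56.1
tool_pos: [0.6645, 0.0472, 0.0708]
ee_rot: [3.137, 0.001, 1.509]
wrist_force: [-0.6, -0.5, -0.4]
width: 0.0174
t 56.1 pos [0.6645 0.0472 0.0708] rpy [3.137e+00 1.000e-03 1.509e+00] d [ 0.11 -0.02  1.75] len 1.76 rv [ 0.06  0.01 -0.13] F [-0.6 -0.5 -0.4] w 0.0174
```

```bash
python3 -m inch '[{"grip":0,"dx":0.1,"dy":0,"dz":0.7,"rx":0.06,"ry":0,"rz":-0.13},{"grip":0,"dx":0,"dy":0,"dz":0.5,"rx":0,"ry":0,"rz":0},{"grip":0,"dx":0,"dy":0,"dz":0.2,"rx":0,"ry":0,"rz":0}]'
python3 -c "
from g import *
plan(.6645,.050,.027,1.52)"
```

```text
time: 56.48
tool_pos: [0.6622, 0.0489, 0.0298]
ee_rot: [-3.134, 0.001, 1.519]
wrist_force: [-0.3, 1.4, -0.9]
width: 0.0176
t 56.48 pos [0.6622 0.0489 0.0298] rpy [-3.134e+00  1.000e-03  1.519e+00] d [0.05 0.09 0.11] len 0.15 rv [-0.08  0.02 -0.01] F [-0.3  1.4 -0.9] w 0.0176
```

```bash
python3 -m inch '[{"grip":0,"dx":0,"dy":0.05,"dz":0.12,"rx":-0.1,"ry":0,"rz":0}]'
python3 -c "
from g import *
plan(.6645,.050,.027,1.52)"
python3 -m inch '[{"grip":0.32,"dx":0,"dy":0,"dz":-0.03,"rx":0,"ry":0,"rz":0},{"grip":0.32,"dx":0,"dy":0,"dz":-0.05,"rx":0,"ry":0,"rz":0},{"grip":0.32,"dx":0,"dy":0,"dz":-0.05,"rx":0,"ry":0,"rz":0},{"grip":0.32,"dx":0,"dy":0,"dz":-0.6,"rx":0,"ry":0,"rz":0},{"grip":0.32,"dx":0,"dy":0,"dz":-1,"rx":0,"ry":0,"rz":0},{"grip":0.32,"dx":0,"dy":0,"dz":-1,"rx":0,"ry":0,"rz":0},{"grip":0.32,"dx":0,"dy":0,"dz":-1,"rx":0,"ry":0,"rz":0},{"grip":0.32,"dx":0,"dy":0,"dz":-1,"rx":0,"ry":0,"rz":0},{"grip":0.32,"dx":0,"dy":0,"dz":-1,"rx":0,"ry":0,"rz":0}]'
python3 -c "
from g import *
plan(.49,-.2345,.2,-.02)
s=snap('wrist','w30.png')"
```

```text
time: 56.6
tool_pos: [0.6639, 0.0488, 0.027]
ee_rot: [3.139, 0.001, 1.519]
wrist_force: [-0.3, 0.8, -1.1]
width: 0.0174
t 56.6 pos [0.6639 0.0488 0.027 ] rpy [3.139e+00 1.000e-03 1.519e+00] d [ 0.05  0.02 -0.  ] len 0.05 rv [ 0.03  0.01 -0.01] F [-0.3  0.8 -1.1] w 0.0174
time: 57.72
tool_pos: [0.6647, 0.0491, 0.1832]
ee_rot: [3.13, 0.001, 1.519]
wrist_force: [-0.3, 0.3, -0.0]
width: 0.0304
t 57.73 pos [0.6647 0.0491 0.1832] rpy [3.130e+00 1.000e-03 1.519e+00] d [-11.69  -6.38  -0.74] len 13.34 rv [ 0.12 -0.1  17.63] F [-0.3  0.3 -0. ] w 0.0304
```

View pics/w30.png

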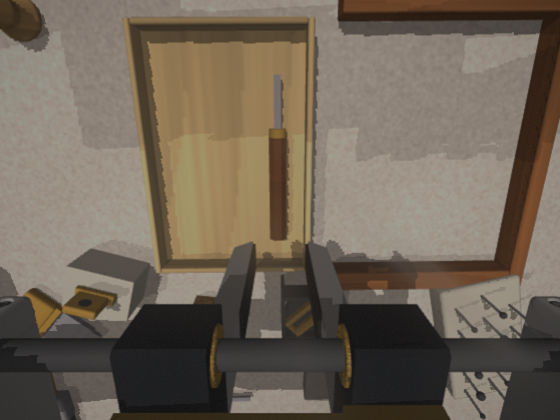

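```bash
python3 -m inch '[{"grip":0.32,"dx":-0.9,"dy":-0.49,"dz":-0.05,"rx":0,"ry":0,"rz":0},{"grip":0.32,"dx":-0.9,"dy":-0.49,"dz":-0.05,"rx":0,"ry":0,"rz":0},{"grip":0.32,"dx":-0.9,"dy":-0.49,"dz":-0.05,"rx":0,"ry":0,"rz":0},{"grip":0.32,"dx":-0.9,"dy":-0.49,"dz":-0.05,"rx":0,"ry":0,"rz":0},{"grip":0.32,"dx":-0.9,"dy":-0.49,"dz":-0.05,"rx":0,"ry":0,"rz":0},{"grip":0.32,"dx":-0.9,"dy":-0.49,"dz":-0.05,"rx":0,"ry":0,"rz":0},{"grip":0.32,"dx":-0.9,"dy":-0.49,"dz":-0.05,"rx":0,"ry":0,"rz":0},{"grip":0.32,"dx":-0.9,"dy":-0.49,"dz":-0.05,"rx":0,"ry":0,"rz":0},{"grip":0.32,"dx":-0.9,"dy":-0.49,"dz":-0.05,"rx":0,"ry":0,"rz":0},{"grip":0.32,"dx":-0.9,"dy":-0.49,"dz":-0.05,"rx":0,"ry":0,"rz":0},{"grip":0.32,"dx":-0.9,"dy":-0.49,"dz":-0.05,"rx":0,"ry":0,"rz":0},{"grip":0.32,"dx":-0.9,"dy":-0.49,"dz":-0.05,"rx":0,"ry":0,"rz":0}]'
python3 -c "
from g import *
plan(.49,-.2345,.2,-.02)"
python3 -m inch '[{"grip":0.32,"dx":0,"dy":0,"dz":0,"rx":0,"ry":0,"rz":1},{"grip":0.32,"dx":0,"dy":0,"dz":0,"rx":0,"ry":0,"rz":1},{"grip":0.32,"dx":0,"dy":0,"dz":0,"rx":0,"ry":0,"rz":1},{"grip":0.32,"dx":0,"dy":0,"dz":0,"rx":0,"ry":0,"rz":1},{"grip":0.32,"dx":0,"dy":0,"dz":0,"rx":0,"ry":0,"rz":1},{"grip":0.32,"dx":0,"dy":0,"dz":0,"rx":0,"ry":0,"rz":1},{"grip":0.32,"dx":0,"dy":0,"dz":0,"rx":0,"ry":0,"rz":1},{"grip":0.32,"dx":0,"dy":0,"dz":0,"rx":0,"ry":0,"rz":1},{"grip":0.32,"dx":0,"dy":0,"dz":0,"rx":0,"ry":0,"rz":1},{"grip":0.32,"dx":0,"dy":0,"dz":0,"rx":0,"ry":0,"rz":1}]'
python3 -m inch '[{"grip":0.32,"dx":0,"dy":0,"dz":0,"rx":0,"ry":0,"rz":1},{"grip":0.32,"dx":0,"dy":0,"dz":0,"rx":0,"ry":0,"rz":1},{"grip":0.32,"dx":0,"dy":0,"dz":0,"rx":0,"ry":0,"rz":1},{"grip":0.32,"dx":0,"dy":0,"dz":0,"rx":0,"ry":0,"rz":1},{"grip":0.32,"dx":0,"dy":0,"dz":0,"rx":0,"ry":0,"rz":1},{"grip":0.32,"dx":0,"dy":0,"dz":0,"rx":0,"ry":0,"rz":1},{"grip":0.32,"dx":0,"dy":0,"dz":0,"rx":0,"ry":0,"rz":1}]'
python3 -c "
from g import *
plan(.49,-.2315,.12,-.02)
s=snap('wrist','w31.png')"
```

```text
time: 59.28
tool_pos: [0.4947, -0.2243, 0.2018]
ee_rot: [3.117, 0.0, 1.517]
wrist_force: [0.4, 0.1, -0.0]
width: 0.0305
t 59.27 pos [ 0.4947 -0.2243  0.2018] rpy [3.117 0.    1.517] d [-0.42 -0.17  0.07] len 0.46 rv [ 0.22 -0.21 17.61] F [ 0.4  0.1 -0. ] w 0.0305
time: 60.52
tool_pos: [0.4851, -0.2295, 0.1995]
ee_rot: [3.129, -0.017, 0.604]
wrist_force: [0.5, -0.0, 0.0]
width: 0.0302
time: 61.4
tool_pos: [0.4792, -0.2314, 0.1977]
ee_rot: [-3.14, -0.019, -0.032]
wrist_force: [0.4, -0.4, -0.5]
width: 0.0301
t 61.4 pos [ 0.4792 -0.2314  0.1977] rpy [-3.14  -0.019 -0.032] d [ 0.37 -0.    3.12] len 3.14 rv [-0.02 -0.22 -0.14] F [ 0.4 -0.4 -0.5] w 0.0301
```

View pics/w31.png

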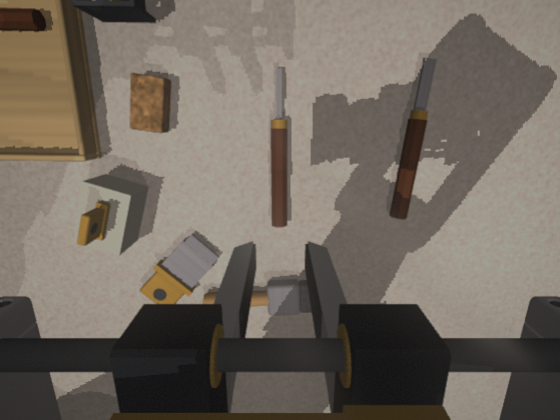

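```bash
python3 - <<'E'
from g import *
s=snap('wrist')
meas(s,(279,226),(279.5,128)); meas(s,(399.5,217),(418,117))
E
python3 -m inch '[{"grip":0.32,"dx":0.35,"dy":0,"dz":0.8,"rx":0,"ry":-0.2,"rz":-0.1},{"grip":0.32,"dx":0,"dy":0,"dz":1,"rx":0,"ry":0,"rz":0},{"grip":0.32,"dx":0,"dy":0,"dz":1,"rx":0,"ry":0,"rz":0},{"grip":0.32,"dx":0,"dy":0,"dz":1,"rx":0,"ry":0,"rz":0},{"grip":0.32,"dx":0,"dy":0,"dz":1,"rx":0,"ry":0,"rz":0},{"grip":0.32,"dx":0,"dy":0,"dz":0.8,"rx":0,"ry":0,"rz":0}]'
python3 -c "
from g import *
plan(.49,-.2315,.018,-.02)
s=snap('wrist','w32.png')"
```

```text
butt [ 0.4406 -0.2291] fer [ 0.5512 -0.2334] len 0.1106 mid [ 0.4959 -0.2313] yaw -0.039
butt [ 0.4469 -0.3684] fer [ 0.5575 -0.3805] len 0.1112 mid [ 0.5022 -0.3745] yaw -0.109
time: 62.25
tool_pos: [0.4886, -0.2308, 0.0469]
ee_rot: [-3.138, 0.004, -0.011]
wrist_force: [0.0, -0.6, 0.2]
width: 0.0298
t 62.25 pos [ 0.4886 -0.2308  0.0469] rpy [-3.138  0.004 -0.011] d [0.06 0.03 1.16] len 1.16 rv [-0.04  0.05  0.1 ] F [ 0.  -0.6  0.2] w 0.0298
```

View pics/w32.png

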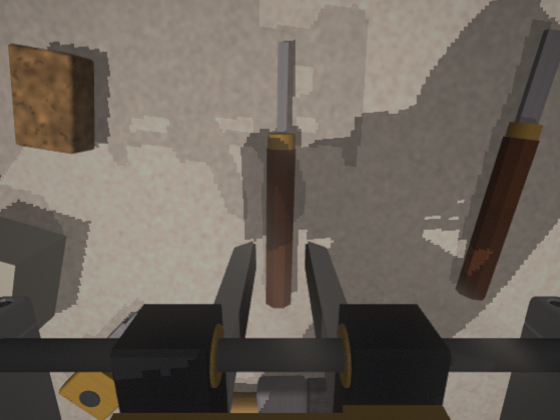

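```bash
python3 -m inch '[{"grip":0.32,"dx":0.06,"dy":0,"dz":0.6,"rx":0,"ry":0.03,"rz":0.25},{"grip":0.32,"dx":0,"dy":0,"dz":0.5,"rx":0,"ry":0,"rz":0},{"grip":0.32,"dx":0,"dy":0,"dz":0,"rx":0,"ry":0,"rz":0}]'
python3 -c "
from g import *
plan(.49,-.2313,.0185,-.03)"
```

```text
time: 62.68
tool_pos: [0.4883, -0.2293, 0.0143]
ee_rot: [-3.135, 0.008, -0.032]
wrist_force: [-2.7, 0.4, 6.9]
width: 0.0303
t 62.67 pos [ 0.4883 -0.2293  0.0143] rpy [-3.135  0.008 -0.032] d [ 0.07  0.08 -0.17] len 0.2 rv [-0.08  0.09 -0.03] F [-2.7  0.4  6.9] w 0.0303
```

```bash
python3 -m inch '[{"grip":0.32,"dx":0.05,"dy":0.07,"dz":-0.2,"rx":-0.08,"ry":0.08,"rz":0},{"grip":0,"dx":0,"dy":0,"dz":0,"rx":0,"ry":0,"rz":0},{"grip":0,"dx":0,"dy":0,"dz":0,"rx":0,"ry":0,"rz":0},{"grip":0,"dx":0,"dy":0,"dz":0,"rx":0,"ry":0,"rz":0}]'
python3 -c "
from g import *
plan(.49,-.2313,.0185,-.03)"
python3 -m inch '[{"grip":0,"dx":0,"dy":0,"dz":-0.6,"rx":0,"ry":0,"rz":0},{"grip":0,"dx":0,"dy":0,"dz":-1,"rx":0,"ry":0,"rz":0},{"grip":0,"dx":0,"dy":0,"dz":-1,"rx":0,"ry":0,"rz":0},{"grip":0,"dx":0,"dy":0,"dz":-1,"rx":0,"ry":0,"rz":0},{"grip":0,"dx":0,"dy":0,"dz":-1,"rx":0,"ry":0,"rz":0},{"grip":0,"dx":0,"dy":0,"dz":-1,"rx":0,"ry":0,"rz":0},{"grip":0,"dx":0,"dy":0,"dz":-0.6,"rx":0,"ry":0,"rz":0}]'
python3 -c "
from g import *
plan(.6173,.053,.17,1.519)
s=snap('wrist','w33.png')"
```

```text
time: 63.18
tool_pos: [0.4902, -0.2315, 0.0195]
ee_rot: [3.14, -0.001, -0.032]
wrist_force: [0.4, -0.0, 0.6]
width: 0.0176
t 63.17 pos [ 0.4902 -0.2315  0.0195] rpy [ 3.14e+00 -1.00e-03 -3.20e-02] d [-0.01 -0.01  0.04] len 0.04 rv [ 0.02 -0.01 -0.02] F [ 0.4 -0.   0.6] w 0.0176
time: 64.05
tool_pos: [0.4895, -0.2311, 0.1831]
ee_rot: [3.14, -0.001, -0.032]
wrist_force: [-0.2, 0.1, -0.6]
width: 0.0177
t 64.05 pos [ 0.4895 -0.2311  0.1831] rpy [ 3.14e+00 -1.00e-03 -3.20e-02] d [  4.74 -11.52   0.51] len 12.47 rv [  0.03   0.   -17.77] F [-0.2  0.1 -0.6] w 0.0177
```

View pics/w33.png

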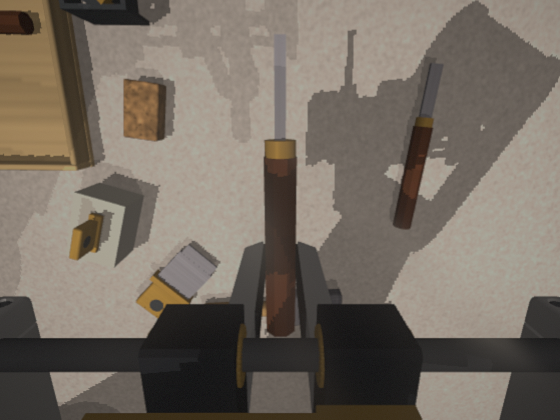

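```bash
python3 -m inch '[{"grip":0,"dx":0.37,"dy":-0.9,"dz":-0.02,"rx":0,"ry":0,"rz":0},{"grip":0,"dx":0.37,"dy":-0.9,"dz":-0.02,"rx":0,"ry":0,"rz":0},{"grip":0,"dx":0.37,"dy":-0.9,"dz":-0.02,"rx":0,"ry":0,"rz":0},{"grip":0,"dx":0.37,"dy":-0.9,"dz":-0.02,"rx":0,"ry":0,"rz":0},{"grip":0,"dx":0.37,"dy":-0.9,"dz":-0.02,"rx":0,"ry":0,"rz":0},{"grip":0,"dx":0.37,"dy":-0.9,"dz":-0.02,"rx":0,"ry":0,"rz":0},{"grip":0,"dx":0.37,"dy":-0.9,"dz":-0.02,"rx":0,"ry":0,"rz":0},{"grip":0,"dx":0.37,"dy":-0.9,"dz":-0.02,"rx":0,"ry":0,"rz":0},{"grip":0,"dx":0.37,"dy":-0.9,"dz":-0.02,"rx":0,"ry":0,"rz":0},{"grip":0,"dx":0.37,"dy":-0.9,"dz":-0.02,"rx":0,"ry":0,"rz":0},{"grip":0,"dx":0.37,"dy":-0.9,"dz":-0.02,"rx":0,"ry":0,"rz":0},{"grip":0,"dx":0.37,"dy":-0.9,"dz":-0.02,"rx":0,"ry":0,"rz":0}]'
python3 -m inch '[{"grip":0,"dx":0,"dy":0,"dz":0,"rx":0,"ry":0,"rz":-1},{"grip":0,"dx":0,"dy":0,"dz":0,"rx":0,"ry":0,"rz":-1},{"grip":0,"dx":0,"dy":0,"dz":0,"rx":0,"ry":0,"rz":-1},{"grip":0,"dx":0,"dy":0,"dz":0,"rx":0,"ry":0,"rz":-1},{"grip":0,"dx":0,"dy":0,"dz":0,"rx":0,"ry":0,"rz":-1},{"grip":0,"dx":0,"dy":0,"dz":0,"rx":0,"ry":0,"rz":-1},{"grip":0,"dx":0,"dy":0,"dz":0,"rx":0,"ry":0,"rz":-1},{"grip":0,"dx":0,"dy":0,"dz":0,"rx":0,"ry":0,"rz":-1},{"grip":0,"dx":0,"dy":0,"dz":0,"rx":0,"ry":0,"rz":-1},{"grip":0,"dx":0,"dy":0,"dz":0,"rx":0,"ry":0,"rz":-1}]'
python3 -c "
from g import *
plan(.6176,.0526,.15,1.519)"
```

```text
time: 65.6
tool_pos: [0.6096, 0.0419, 0.1831]
ee_rot: [3.14, 0.009, -0.036]
wrist_force: [0.7, -1.0, -1.4]
width: 0.0173
time: 66.85
tool_pos: [0.6059, 0.0445, 0.1734]
ee_rot: [-3.122, 0.018, 0.869]
wrist_force: [0.2, -0.0, -0.1]
width: 0.0175
t 66.85 pos [0.6059 0.0445 0.1734] rpy [-3.122  0.018  0.869] d [0.57 0.17 0.92] len 1.1 rv [-0.29  0.13 -7.44] F [ 0.2 -0.  -0.1] w 0.0175
```

```bash
python3 -m inch '[{"grip":0,"dx":0.57,"dy":0.17,"dz":0,"rx":-0.29,"ry":0.13,"rz":-1},{"grip":0,"dx":0,"dy":0,"dz":0,"rx":0,"ry":0,"rz":-1},{"grip":0,"dx":0,"dy":0,"dz":0,"rx":0,"ry":0,"rz":-1},{"grip":0,"dx":0,"dy":0,"dz":0,"rx":0,"ry":0,"rz":-1},{"grip":0,"dx":0,"dy":0,"dz":0,"rx":0,"ry":0,"rz":-1},{"grip":0,"dx":0,"dy":0,"dz":0,"rx":0,"ry":0,"rz":-1},{"grip":0,"dx":0,"dy":0,"dz":0,"rx":0,"ry":0,"rz":-1}]'
python3 -c "
from g import *
plan(.6176,.0526,.15,1.519)
s=snap('wrist','w34.png')"
```

```text
time: 67.72
tool_pos: [0.6157, 0.0528, 0.1664]
ee_rot: [-3.131, 0.009, 1.501]
wrist_force: [-0.4, -0.1, -0.8]
width: 0.0175
t 67.72 pos [0.6157 0.0528 0.1664] rpy [-3.131  0.009  1.501] d [0.   0.08 0.66] len 0.66 rv [-0.12  0.1  -0.21] F [-0.4 -0.1 -0.8] w 0.0175
```

View pics/w34.png

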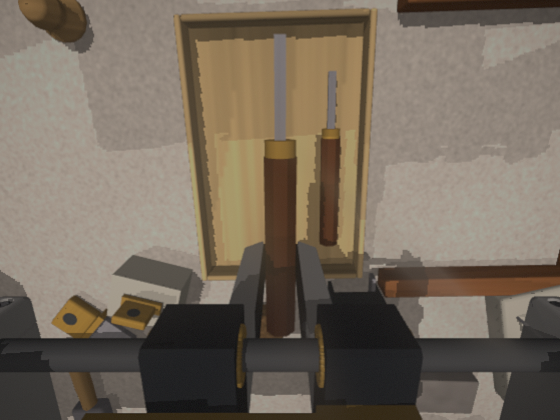

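```bash
python3 -m inch '[{"grip":0,"dx":0,"dy":0.08,"dz":0.9,"rx":-0.12,"ry":0.1,"rz":-0.2},{"grip":0,"dx":0,"dy":0,"dz":1,"rx":0,"ry":0,"rz":0},{"grip":0,"dx":0,"dy":0,"dz":1,"rx":0,"ry":0,"rz":0},{"grip":0,"dx":0,"dy":0,"dz":1,"rx":0,"ry":0,"rz":0}]'
python3 -c "
from g import *
plan(.6176,.0526,.0262,1.519)"
```

```text
time: 68.28
tool_pos: [0.6183, 0.0525, 0.0672]
ee_rot: [3.139, -0.001, 1.516]
wrist_force: [0.3, 0.4, -1.1]
width: 0.0179
t 68.28 pos [0.6183 0.0525 0.0672] rpy [ 3.139e+00 -1.000e-03  1.516e+00] d [ 0.   -0.03  1.64] len 1.64 rv [ 0.03 -0.01 -0.04] F [ 0.3  0.4 -1.1] w 0.0179
```

```bash
python3 -m inch '[{"grip":0,"dx":0,"dy":-0.03,"dz":0.7,"rx":0.03,"ry":0,"rz":0},{"grip":0,"dx":0,"dy":0,"dz":0.5,"rx":0,"ry":0,"rz":0},{"grip":0,"dx":0,"dy":0,"dz":0.1,"rx":0,"ry":0,"rz":0}]'
python3 -c "
from g import *
plan(.6176,.0526,.0262,1.519)"
```

```text
time: 68.65
tool_pos: [0.6156, 0.0525, 0.0303]
ee_rot: [-3.136, -0.0, 1.514]
wrist_force: [0.3, 0.2, -0.3]
width: 0.0175
t 68.65 pos [0.6156 0.0525 0.0303] rpy [-3.136 -0.     1.514] d [0.01 0.08 0.16] len 0.18 rv [-0.06 -0.   -0.06] F [ 0.3  0.2 -0.3] w 0.0175
```

```bash
python3 -m inch '[{"grip":0,"dx":0,"dy":0.05,"dz":0.16,"rx":-0.06,"ry":0,"rz":0}]'
python3 -c "
from g import *
plan(.6176,.0526,.0262,1.519)"
python3 -m inch '[{"grip":0.32,"dx":0,"dy":0,"dz":-0.03,"rx":0,"ry":0,"rz":0},{"grip":0.32,"dx":0,"dy":0,"dz":-0.03,"rx":0,"ry":0,"rz":0},{"grip":0.32,"dx":0,"dy":0,"dz":-0.03,"rx":0,"ry":0,"rz":0},{"grip":0.32,"dx":0,"dy":0,"dz":-0.6,"rx":0,"ry":0,"rz":0},{"grip":0.32,"dx":0,"dy":0,"dz":-1,"rx":0,"ry":0,"rz":0},{"grip":0.32,"dx":0,"dy":0,"dz":-1,"rx":0,"ry":0,"rz":0},{"grip":0.32,"dx":0,"dy":0,"dz":-1,"rx":0,"ry":0,"rz":0},{"grip":0.32,"dx":0,"dy":0,"dz":-1,"rx":0,"ry":0,"rz":0},{"grip":0.32,"dx":0,"dy":0,"dz":-1,"rx":0,"ry":0,"rz":0}]'
python3 -c "
from g import *
s=snap('wrist','w35.png');s=snap('top','t35.png')
for d in spotter.place_of(s,'gouge0'): print(round(d['score'],2),np.round(d['pixel'],1),onz(s,d['pixel'],0)[:2].round(4))
plan(.497,-.3735,.2,-.11)"
```

```text
time: 68.78
tool_pos: [0.6177, 0.0525, 0.027]
ee_rot: [3.14, -0.0, 1.514]
wrist_force: [0.2, -0.5, -0.1]
width: 0.0174
t 68.78 pos [0.6177 0.0525 0.027 ] rpy [ 3.14  -0.     1.514] d [ 0.01 -0.    0.03] len 0.03 rv [ 0.02 -0.   -0.06] F [ 0.2 -0.5 -0.1] w 0.0174
time: 69.9
tool_pos: [0.6183, 0.0524, 0.1811]
ee_rot: [3.133, -0.001, 1.514]
wrist_force: [-0.7, -0.0, 0.8]
width: 0.0303
0.68 [442.6 237.2] [ 0.5038 -0.3745]
t 70.05 pos [0.6194 0.0524 0.1818] rpy [ 3.129e+00 -1.000e-03  1.514e+00] d [-17.29  -3.9   -0.8 ] len 17.74 rv [ 0.1  -0.13 18.61] F [-0.2 -0.4 -0.8] w 0.03
```

View pics/t35.png

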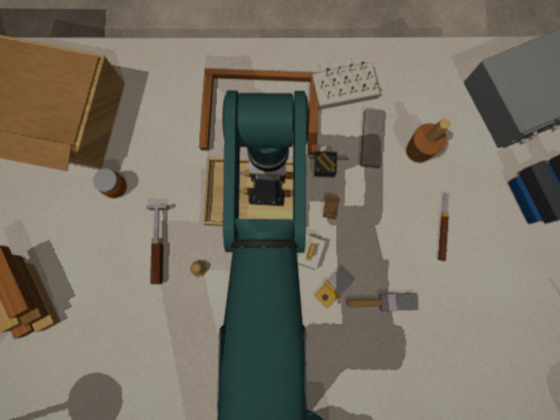

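View pics/w35.png

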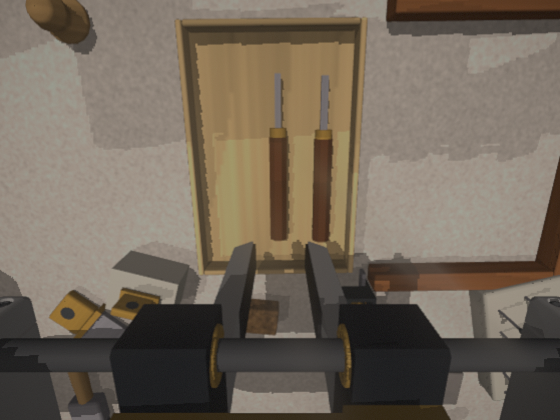

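```bash
python3 -m inch '[{"grip":0.32,"dx":-0.97,"dy":-0.22,"dz":-0.05,"rx":0,"ry":0,"rz":0},{"grip":0.32,"dx":-0.97,"dy":-0.22,"dz":-0.05,"rx":0,"ry":0,"rz":0},{"grip":0.32,"dx":-0.97,"dy":-0.22,"dz":-0.05,"rx":0,"ry":0,"rz":0},{"grip":0.32,"dx":-0.97,"dy":-0.22,"dz":-0.05,"rx":0,"ry":0,"rz":0},{"grip":0.32,"dx":-0.97,"dy":-0.22,"dz":-0.05,"rx":0,"ry":0,"rz":0},{"grip":0.32,"dx":-0.97,"dy":-0.22,"dz":-0.05,"rx":0,"ry":0,"rz":0},{"grip":0.32,"dx":-0.97,"dy":-0.22,"dz":-0.05,"rx":0,"ry":0,"rz":0},{"grip":0.32,"dx":-0.97,"dy":-0.22,"dz":-0.05,"rx":0,"ry":0,"rz":0},{"grip":0.32,"dx":-0.97,"dy":-0.22,"dz":-0.05,"rx":0,"ry":0,"rz":0}]'
python3 -m inch '[{"grip":0.32,"dx":-0.97,"dy":-0.22,"dz":-0.03,"rx":0,"ry":0,"rz":0},{"grip":0.32,"dx":-0.97,"dy":-0.22,"dz":-0.03,"rx":0,"ry":0,"rz":0},{"grip":0.32,"dx":-0.97,"dy":-0.22,"dz":-0.03,"rx":0,"ry":0,"rz":0},{"grip":0.32,"dx":-0.97,"dy":-0.22,"dz":-0.03,"rx":0,"ry":0,"rz":0},{"grip":0.32,"dx":-0.97,"dy":-0.22,"dz":-0.03,"rx":0,"ry":0,"rz":0},{"grip":0.32,"dx":-0.97,"dy":-0.22,"dz":-0.03,"rx":0,"ry":0,"rz":0},{"grip":0.32,"dx":-0.97,"dy":-0.22,"dz":-0.03,"rx":0,"ry":0,"rz":0},{"grip":0.32,"dx":-0.97,"dy":-0.22,"dz":-0.03,"rx":0,"ry":0,"rz":0}]'
python3 -m inch '[{"grip":0.32,"dx":0,"dy":0,"dz":0,"rx":0,"ry":0,"rz":1},{"grip":0.32,"dx":0,"dy":0,"dz":0,"rx":0,"ry":0,"rz":1},{"grip":0.32,"dx":0,"dy":0,"dz":0,"rx":0,"ry":0,"rz":1},{"grip":0.32,"dx":0,"dy":0,"dz":0,"rx":0,"ry":0,"rz":1},{"grip":0.32,"dx":0,"dy":0,"dz":0,"rx":0,"ry":0,"rz":1},{"grip":0.32,"dx":0,"dy":0,"dz":0,"rx":0,"ry":0,"rz":1},{"grip":0.32,"dx":0,"dy":0,"dz":0,"rx":0,"ry":0,"rz":1},{"grip":0.32,"dx":0,"dy":0,"dz":0,"rx":0,"ry":0,"rz":1},{"grip":0.32,"dx":0,"dy":0,"dz":0,"rx":0,"ry":0,"rz":1}]'
python3 -m inch '[{"grip":0.32,"dx":0,"dy":0,"dz":0,"rx":0,"ry":0,"rz":1},{"grip":0.32,"dx":0,"dy":0,"dz":0,"rx":0,"ry":0,"rz":1},{"grip":0.32,"dx":0,"dy":0,"dz":0,"rx":0,"ry":0,"rz":1},{"grip":0.32,"dx":0,"dy":0,"dz":0,"rx":0,"ry":0,"rz":1},{"grip":0.32,"dx":0,"dy":0,"dz":0,"rx":0,"ry":0,"rz":1},{"grip":0.32,"dx":0,"dy":0,"dz":0,"rx":0,"ry":0,"rz":1},{"grip":0.32,"dx":0,"dy":0,"dz":0,"rx":0,"ry":0,"rz":1},{"grip":0.32,"dx":0,"dy":0,"dz":0,"rx":0,"ry":0,"rz":1},{"grip":0.32,"dx":0,"dy":0,"dz":0,"rx":0,"ry":0,"rz":0.5}]'
python3 -c "
from g import *
plan(.497,-.3735,.12,-.11)
s=snap('wrist','w36.png')"
```

```text
time: 71.18
tool_pos: [0.5494, -0.1658, 0.1779]
ee_rot: [-3.131, -0.005, 1.518]
wrist_force: [0.6, -0.6, -0.1]
width: 0.0299
time: 72.18
tool_pos: [0.4874, -0.36, 0.1689]
ee_rot: [-3.112, -0.017, 1.517]
wrist_force: [0.2, -0.1, 0.1]
width: 0.0297
time: 73.3
tool_pos: [0.4803, -0.3574, 0.152]
ee_rot: [-3.082, 0.014, 0.702]
wrist_force: [0.7, 0.2, 0.4]
width: 0.03
time: 74.42
tool_pos: [0.474, -0.3518, 0.1358]
ee_rot: [-3.092, 0.073, -0.064]
wrist_force: [0.5, 0.0, 0.1]
width: 0.0297
t 74.42 pos [ 0.474  -0.3518  0.1358] rpy [-3.092  0.073 -0.064] d [1.02 0.83 0.52] len 1.41 rv [-0.55  0.85  0.51] F [0.5 0.  0.1] w 0.0297
```

View pics/w36.png

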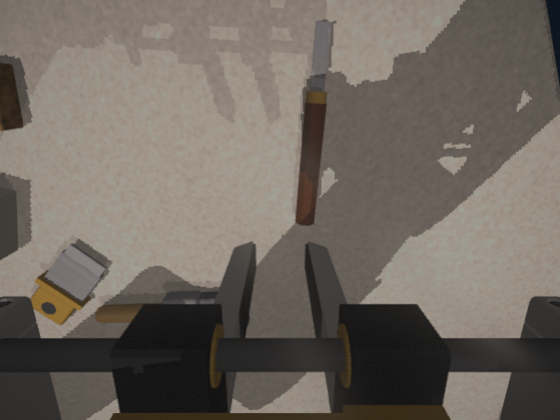

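Level and align, then measure again.

```bash
python3 -m inch '[{"grip":0.32,"dx":1,"dy":0.83,"dz":0,"rx":-0.55,"ry":0.85,"rz":0.5},{"grip":0.32,"dx":0,"dy":0,"dz":0,"rx":0,"ry":0,"rz":0}]'
python3 -c "
from g import *
plan(.497,-.3735,.05,-.11)
s=snap('wrist','w37.png')"
```

```text
time: 74.72
tool_pos: [0.4966, -0.3732, 0.1299]
ee_rot: [-3.139, 0.003, -0.109]
wrist_force: [-0.0, -0.6, -0.7]
width: 0.0302
t 74.72 pos [ 0.4966 -0.3732  0.1299] rpy [-3.139e+00  3.000e-03 -1.090e-01] d [0.03 0.02 3.19] len 3.19 rv [-0.03  0.03  0.01] F [-0.  -0.6 -0.7] w 0.0302
```

View pics/w37.png

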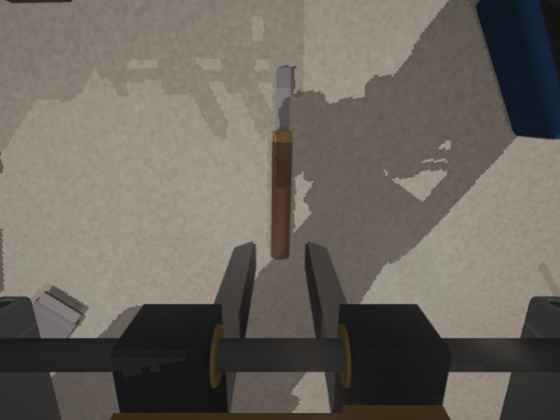

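Aligned (handle at column 281). Down to z ≈ 0.019: 4.45 units.

```bash
python3 -m inch '[{"grip":0.32,"dx":0,"dy":0,"dz":1,"rx":0,"ry":0,"rz":0},{"grip":0.32,"dx":0,"dy":0,"dz":1,"rx":0,"ry":0,"rz":0},{"grip":0.32,"dx":0,"dy":0,"dz":1,"rx":0,"ry":0,"rz":0},{"grip":0.32,"dx":0,"dy":0,"dz":0.5,"rx":0,"ry":0,"rz":0}]'
python3 -c "
from g import *
plan(.497,-.3735,.0185,-.11)
s=snap('wrist','w38.png')
"
```

```text
time: 75.28
tool_pos: [0.4943, -0.3705, 0.0407]
ee_rot: [-3.135, 0.008, -0.105]
wrist_force: [0.1, -0.3, -0.4]
width: 0.0299
t 75.28 pos [ 0.4943 -0.3705  0.0407] rpy [-3.135  0.008 -0.105] d [0.13 0.11 0.89] len 0.9 rv [-0.07  0.09  0.06] F [ 0.1 -0.3 -0.4] w 0.0299
```

View pics/w38.png

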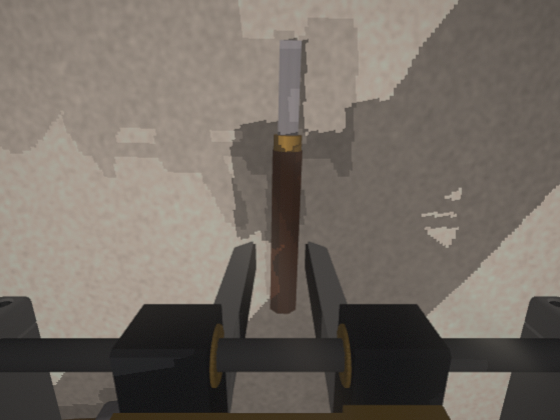

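```bash
python3 -m inch '[{"grip":0.32,"dx":0.13,"dy":0.11,"dz":0.5,"rx":-0.07,"ry":0.09,"rz":0.06},{"grip":0.32,"dx":0,"dy":0,"dz":0.3,"rx":0,"ry":0,"rz":0},{"grip":0,"dx":0,"dy":0,"dz":0,"rx":0,"ry":0,"rz":0},{"grip":0,"dx":0,"dy":0,"dz":0,"rx":0,"ry":0,"rz":0},{"grip":0,"dx":0,"dy":0,"dz":0,"rx":0,"ry":0,"rz":0}]'
python3 -c "
from g import *
plan(.497,-.3735,.0185,-.11)"
python3 -m inch '[{"grip":0,"dx":0,"dy":0,"dz":-0.6,"rx":0,"ry":0,"rz":0},{"grip":0,"dx":0,"dy":0,"dz":-1,"rx":0,"ry":0,"rz":0},{"grip":0,"dx":0,"dy":0,"dz":-1,"rx":0,"ry":0,"rz":0},{"grip":0,"dx":0,"dy":0,"dz":-1,"rx":0,"ry":0,"rz":0},{"grip":0,"dx":0,"dy":0,"dz":-1,"rx":0,"ry":0,"rz":0},{"grip":0,"dx":0,"dy":0,"dz":-1,"rx":0,"ry":0,"rz":0},{"grip":0,"dx":0,"dy":0,"dz":-1,"rx":0,"ry":0,"rz":0}]'
python3 -c "
from g import *
plan(.571,.055,.19,1.519)
s=snap('wrist','w39.png')"
```

```text
time: 75.95
tool_pos: [0.4979, -0.3741, 0.0205]
ee_rot: [3.141, -0.001, -0.11]
wrist_force: [0.8, 0.8, 0.3]
width: 0.0178
t 75.95 pos [ 0.4979 -0.3741  0.0205] rpy [ 3.141e+00 -1.000e-03 -1.100e-01] d [-0.04 -0.02  0.08] len 0.09 rv [ 0.01 -0.02  0.  ] F [0.8 0.8 0.3] w 0.0178
time: 76.82
tool_pos: [0.4976, -0.3739, 0.1973]
ee_rot: [3.138, -0.005, -0.11]
wrist_force: [0.0, -0.7, -2.3]
width: 0.0174
t 76.83 pos [ 0.4976 -0.3739  0.1973] rpy [ 3.138 -0.005 -0.11 ] d [  1.04 -17.37   0.23] len 17.41 rv [ 8.000e-02 -1.000e-02 -1.866e+01] F [ 0.  -0.7 -2.3] w 0.0174
```

View pics/w39.png

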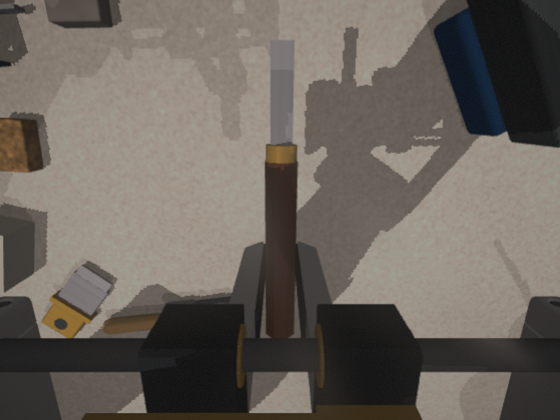

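```bash
python3 -m inch '[{"grip":0,"dx":0.07,"dy":-0.97,"dz":-0.03,"rx":0,"ry":0,"rz":0},{"grip":0,"dx":0.07,"dy":-0.97,"dz":-0.03,"rx":0,"ry":0,"rz":0},{"grip":0,"dx":0.07,"dy":-0.97,"dz":-0.03,"rx":0,"ry":0,"rz":0},{"grip":0,"dx":0.07,"dy":-0.97,"dz":-0.03,"rx":0,"ry":0,"rz":0},{"grip":0,"dx":0.07,"dy":-0.97,"dz":-0.03,"rx":0,"ry":0,"rz":0},{"grip":0,"dx":0.07,"dy":-0.97,"dz":-0.03,"rx":0,"ry":0,"rz":0},{"grip":0,"dx":0.07,"dy":-0.97,"dz":-0.03,"rx":0,"ry":0,"rz":0},{"grip":0,"dx":0.07,"dy":-0.97,"dz":-0.03,"rx":0,"ry":0,"rz":0},{"grip":0,"dx":0.07,"dy":-0.97,"dz":-0.03,"rx":0,"ry":0,"rz":0}]'
python3 -m inch '[{"grip":0,"dx":0.07,"dy":-0.97,"dz":-0.03,"rx":0,"ry":0,"rz":0},{"grip":0,"dx":0.07,"dy":-0.97,"dz":-0.03,"rx":0,"ry":0,"rz":0},{"grip":0,"dx":0.07,"dy":-0.97,"dz":-0.03,"rx":0,"ry":0,"rz":0},{"grip":0,"dx":0.07,"dy":-0.97,"dz":-0.03,"rx":0,"ry":0,"rz":0},{"grip":0,"dx":0.07,"dy":-0.97,"dz":-0.03,"rx":0,"ry":0,"rz":0},{"grip":0,"dx":0.07,"dy":-0.97,"dz":-0.03,"rx":0,"ry":0,"rz":0},{"grip":0,"dx":0.07,"dy":-0.97,"dz":-0.03,"rx":0,"ry":0,"rz":0},{"grip":0,"dx":0.07,"dy":-0.97,"dz":-0.03,"rx":0,"ry":0,"rz":0}]'
python3 -c "
from g import *
plan(.571,.055,.19,1.519)"
python3 -m inch '[{"grip":0,"dx":0,"dy":0,"dz":0,"rx":0,"ry":0,"rz":-1},{"grip":0,"dx":0,"dy":0,"dz":0,"rx":0,"ry":0,"rz":-1},{"grip":0,"dx":0,"dy":0,"dz":0,"rx":0,"ry":0,"rz":-1},{"grip":0,"dx":0,"dy":0,"dz":0,"rx":0,"ry":0,"rz":-1},{"grip":0,"dx":0,"dy":0,"dz":0,"rx":0,"ry":0,"rz":-1},{"grip":0,"dx":0,"dy":0,"dz":0,"rx":0,"ry":0,"rz":-1},{"grip":0,"dx":0,"dy":0,"dz":0,"rx":0,"ry":0,"rz":-1},{"grip":0,"dx":0,"dy":0,"dz":0,"rx":0,"ry":0,"rz":-1},{"grip":0,"dx":0,"dy":0,"dz":0,"rx":0,"ry":0,"rz":-1}]'
python3 -c "
from g import *
plan(.571,.055,.19,1.519)"
```

```text
time: 78.0
tool_pos: [0.5349, -0.1363, 0.1991]
ee_rot: [-3.14, 0.003, -0.101]
wrist_force: [-0.3, -0.2, -0.7]
width: 0.0176
time: 79.0
tool_pos: [0.5565, 0.0782, 0.194]
ee_rot: [-3.136, 0.026, -0.088]
wrist_force: [-0.4, 0.1, -1.1]
width: 0.0177
t 79.0 pos [0.5565 0.0782 0.194 ] rpy [-3.136  0.026 -0.088] d [0.66 0.88 0.14] len 1.11 rv [ -0.29   0.18 -18.41] F [-0.4  0.1 -1.1] w 0.0177
time: 80.12
tool_pos: [0.5401, 0.0965, 0.1805]
ee_rot: [-3.099, 0.032, 0.744]
wrist_force: [0.6, -0.1, -0.7]
width: 0.0173
t 80.12 pos [0.5401 0.0965 0.1805] rpy [-3.099  0.032  0.744] d [-0.23  2.04 -0.46] len 2.1 rv [-0.6   0.16 -8.88] F [ 0.6 -0.1 -0.7] w 0.0173
```

```bash
python3 -m inch '[{"grip":0,"dx":-0.2,"dy":1,"dz":-0.1,"rx":-0.6,"ry":0.16,"rz":0},{"grip":0,"dx":0,"dy":0.9,"dz":0,"rx":0,"ry":0,"rz":0},{"grip":0,"dx":0,"dy":0,"dz":0,"rx":0,"ry":0,"rz":-1},{"grip":0,"dx":0,"dy":0,"dz":0,"rx":0,"ry":0,"rz":-1},{"grip":0,"dx":0,"dy":0,"dz":0,"rx":0,"ry":0,"rz":-1},{"grip":0,"dx":0,"dy":0,"dz":0,"rx":0,"ry":0,"rz":-1},{"grip":0,"dx":0,"dy":0,"dz":0,"rx":0,"ry":0,"rz":-1},{"grip":0,"dx":0,"dy":0,"dz":0,"rx":0,"ry":0,"rz":-1},{"grip":0,"dx":0,"dy":0,"dz":0,"rx":0,"ry":0,"rz":-1},{"grip":0,"dx":0,"dy":0,"dz":0,"rx":0,"ry":0,"rz":-1},{"grip":0,"dx":0,"dy":0,"dz":0,"rx":0,"ry":0,"rz":-1}]'
python3 -c "
from g import *
plan(.571,.055,.15,1.519)
s=snap('wrist','w40.png')"
```

```text
time: 81.5
tool_pos: [0.5634, 0.0649, 0.1699]
ee_rot: [-3.11, 0.013, 1.563]
wrist_force: [-0.5, -0.2, 0.2]
width: 0.0173
t 81.5 pos [0.5634 0.0649 0.1699] rpy [-3.11   0.013  1.563] d [-0.38  0.33  0.79] len 0.94 rv [-0.36  0.16  0.5 ] F [-0.5 -0.2  0.2] w 0.0173
```

View pics/w40.png

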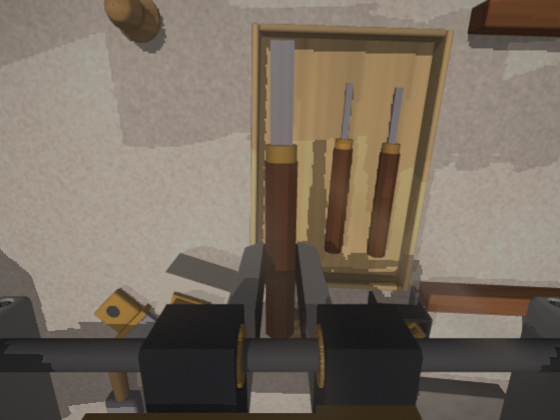

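```bash
python3 -m inch '[{"grip":0,"dx":-0.38,"dy":0.33,"dz":0.6,"rx":-0.36,"ry":0.16,"rz":0.5},{"grip":0,"dx":0,"dy":0,"dz":0.6,"rx":0,"ry":0,"rz":0},{"grip":0,"dx":0,"dy":0,"dz":0.5,"rx":0,"ry":0,"rz":0}]'
python3 -c "
from g import *
plan(.571,.055,.027,1.519)
s=snap('wrist','w41.png')"
```

```text
time: 81.92
tool_pos: [0.5713, 0.0563, 0.125]
ee_rot: [-3.14, -0.002, 1.518]
wrist_force: [0.3, 0.8, -1.3]
width: 0.0174
t 81.92 pos [0.5713 0.0563 0.125 ] rpy [-3.140e+00 -2.000e-03  1.518e+00] d [-0.06 -0.    3.92] len 3.92 rv [-0.02 -0.03 -0.01] F [ 0.3  0.8 -1.3] w 0.0174
```

View pics/w41.png

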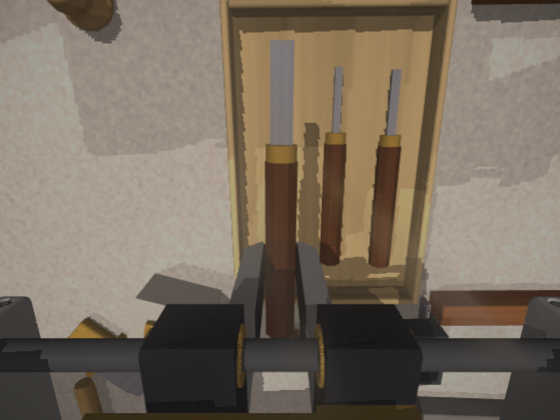

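```bash
python3 -m inch '[{"grip":0,"dx":-0.05,"dy":0,"dz":0.9,"rx":0,"ry":0,"rz":0},{"grip":0,"dx":0,"dy":0,"dz":0.9,"rx":0,"ry":0,"rz":0},{"grip":0,"dx":0,"dy":0,"dz":0.9,"rx":0,"ry":0,"rz":0},{"grip":0,"dx":0,"dy":0,"dz":0.4,"rx":0,"ry":0,"rz":0},{"grip":0,"dx":0,"dy":0,"dz":0.1,"rx":0,"ry":0,"rz":0}]'
python3 -c "
from g import *
plan(.571,.055,.027,1.519)
s=snap('wrist','w42.png')"
```

```text
time: 82.6
tool_pos: [0.5694, 0.0572, 0.0399]
ee_rot: [-3.134, -0.003, 1.52]
wrist_force: [-0.1, -0.7, 0.4]
width: 0.0177
t 82.6 pos [0.5694 0.0572 0.0399] rpy [-3.134e+00 -3.000e-03  1.520e+00] d [-0.09  0.07  0.51] len 0.53 rv [-0.09 -0.03  0.01] F [-0.1 -0.7  0.4] w 0.0177
```

View pics/w42.png

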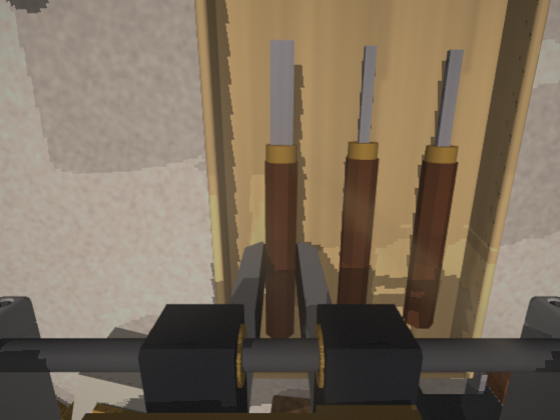

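```bash
python3 -m inch '[{"grip":0,"dx":-0.05,"dy":0.07,"dz":0.35,"rx":-0.09,"ry":0,"rz":0},{"grip":0,"dx":0,"dy":0,"dz":0.15,"rx":0,"ry":0,"rz":0}]'
python3 -c "
from g import *
plan(.571,.055,.027,1.519)"
```

```text
time: 82.9
tool_pos: [0.5726, 0.0559, 0.0286]
ee_rot: [3.137, -0.003, 1.52]
wrist_force: [0.1, 0.3, -1.1]
width: 0.0175
t 82.9 pos [0.5726 0.0559 0.0286] rpy [ 3.137e+00 -3.000e-03  1.520e+00] d [-0.04 -0.06  0.06] len 0.1 rv [ 0.05 -0.03  0.01] F [ 0.1  0.3 -1.1] w 0.0175
```

```bash
python3 -m inch '[{"grip":0,"dx":0,"dy":-0.04,"dz":0.08,"rx":0.05,"ry":0,"rz":0},{"grip":0.28,"dx":0,"dy":0,"dz":-0.03,"rx":0,"ry":0,"rz":0},{"grip":0.28,"dx":0,"dy":0,"dz":-0.03,"rx":0,"ry":0,"rz":0},{"grip":0.28,"dx":0,"dy":0,"dz":-0.03,"rx":0,"ry":0,"rz":0},{"grip":0.28,"dx":0,"dy":0,"dz":-0.6,"rx":0,"ry":0,"rz":0},{"grip":0.28,"dx":0,"dy":0,"dz":-1,"rx":0,"ry":0,"rz":0},{"grip":0.28,"dx":0,"dy":0,"dz":-1,"rx":0,"ry":0,"rz":0},{"grip":0.28,"dx":0,"dy":0,"dz":-1,"rx":0,"ry":0,"rz":0},{"grip":0.28,"dx":0,"dy":0,"dz":-1,"rx":0,"ry":0,"rz":0},{"grip":0.28,"dx":0,"dy":0,"dz":-1,"rx":0,"ry":0,"rz":0},{"grip":0.28,"dx":0,"dy":0,"dz":-1,"rx":0,"ry":0,"rz":0}]'
python3 -c "
from g import *
plan(.45,.3,.2,1.519)
s=snap('wrist','w43.png')"
```

```text
time: 84.28
tool_pos: [0.5718, 0.0554, 0.2061]
ee_rot: [3.136, -0.003, 1.52]
wrist_force: [0.1, -0.2, 1.0]
width: 0.0264
t 84.28 pos [0.5718 0.0554 0.2061] rpy [ 3.136e+00 -3.000e-03  1.520e+00] d [ 9.52 -5.36  0.24] len 10.93 rv [ 0.07 -0.04  0.01] F [ 0.1 -0.2  1. ] w 0.0264
```

View pics/w43.png

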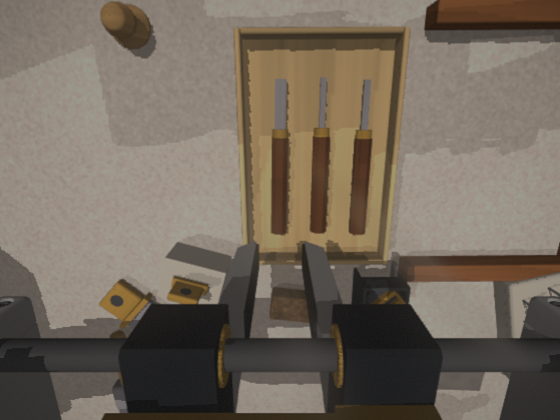

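```bash
python3 -m inch '[{"grip":0.28,"dx":0.8,"dy":-0.5,"dz":-0.1,"rx":0,"ry":0,"rz":0},{"grip":0.28,"dx":0.8,"dy":-0.5,"dz":-0.1,"rx":0,"ry":0,"rz":0},{"grip":0.28,"dx":0.8,"dy":-0.5,"dz":-0.1,"rx":0,"ry":0,"rz":0},{"grip":0.28,"dx":0.8,"dy":-0.5,"dz":-0.1,"rx":0,"ry":0,"rz":0},{"grip":0.28,"dx":0.8,"dy":-0.5,"dz":-0.1,"rx":0,"ry":0,"rz":0},{"grip":0.28,"dx":0.8,"dy":-0.5,"dz":-0.1,"rx":0,"ry":0,"rz":0},{"grip":0.28,"dx":0.8,"dy":-0.5,"dz":-0.1,"rx":0,"ry":0,"rz":0},{"grip":0.28,"dx":0.8,"dy":-0.5,"dz":-0.1,"rx":0,"ry":0,"rz":0},{"grip":0.28,"dx":0.8,"dy":-0.5,"dz":-0.1,"rx":0,"ry":0,"rz":0},{"grip":0.28,"dx":0.8,"dy":-0.5,"dz":-0.1,"rx":0,"ry":0,"rz":0},{"grip":0.28,"dx":0.8,"dy":-0.5,"dz":-0.1,"rx":0,"ry":0,"rz":0},{"grip":0.28,"dx":0.8,"dy":-0.5,"dz":-0.1,"rx":0,"ry":0,"rz":0}]'
python3 -c "
from g import *
plan()
s=snap('scene','s44.png');s=snap('top','t44.png')
for q in ['gouge0','hook','key','key_block','tray','cork_block','carving','dust_brush','oil_jar','mallet','oilstone']:
    for d in spotter.place_of(s,q)[:3]: print(q,round(d['score'],2),np.round(d['pixel'],1),np.round(onz(s,d['pixel'],0)[:2],3))
t=cv2.imread('pics/t44.png');cv2.imwrite('pics/c44.png',cv2.convertScaleAbs(cv2.resize(t[60:320,130:420],(669,600),interpolation=cv2.INTER_CUBIC),alpha=1.6))
t=cv2.imread('pics/s44.png');cv2.imwrite('pics/c45.png',cv2.convertScaleAbs(cv2.resize(t[120:330,130:430],(800,560),interpolation=cv2.INTER_CUBIC),alpha=1.6))"
```

```text
time: 85.82
tool_pos: [0.4136, 0.3197, 0.2333]
ee_rot: [-3.136, -0.004, 1.528]
wrist_force: [-0.5, 0.4, 0.1]
width: 0.0262
t 85.83 pos [0.4136 0.3197 0.2333] rpy [-3.136 -0.004  1.528] d [0. 0. 0.] len 0.0 rv [-0.06 -0.04  0.  ] F [-0.5  0.4  0.1] w 0.0262
gouge0 0.8 [266.5 210.3] [0.573 0.066]
gouge0 0.63 [268.9 193.9] [0.615 0.06 ]
gouge0 0.63 [269.4 175.9] [0.663 0.059]
hook 0.9 [156.2 260.7] [0.446 0.34 ]
key 0.67 [346.5 274.1] [ 0.412 -0.132]
key 0.53 [311.8 252.4] [ 0.466 -0.047]
key 0.44 [414.8 152.3] [ 0.724 -0.317]
key_block 0.74 [309.9 253.4] [ 0.464 -0.042]
key_block 0.55 [326.6 160.4] [ 0.704 -0.089]
tray 0.86 [256.1 224.1] [0.538 0.092]
cork_block 0.54 [329.7 205.8] [ 0.584 -0.094]
carving 0.69 [197.6 271.3] [0.42  0.236]
dust_brush 0.74 [379.8 300.3] [ 0.349 -0.212]
oil_jar 0.71 [116.1 185.1] [0.639 0.451]
mallet 0.77 [415.9 152.9] [ 0.723 -0.32 ]
oilstone 0.76 [372.1 139.7] [ 0.759 -0.208]
```

View pics/c44.png

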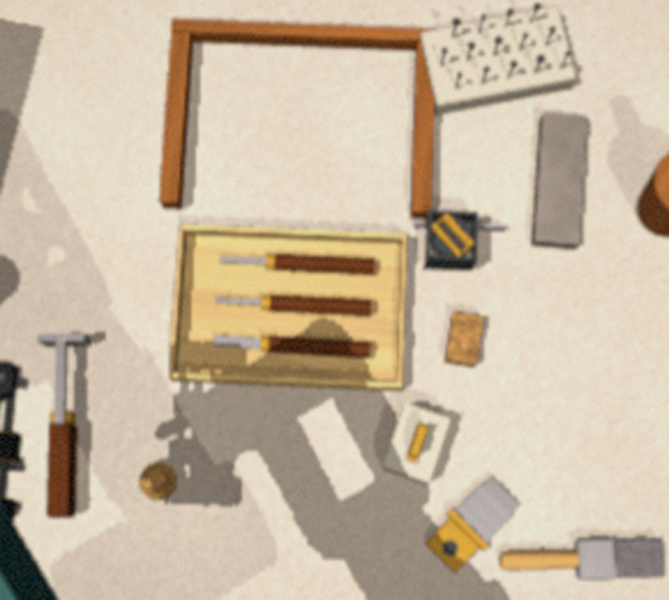

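View pics/c45.png

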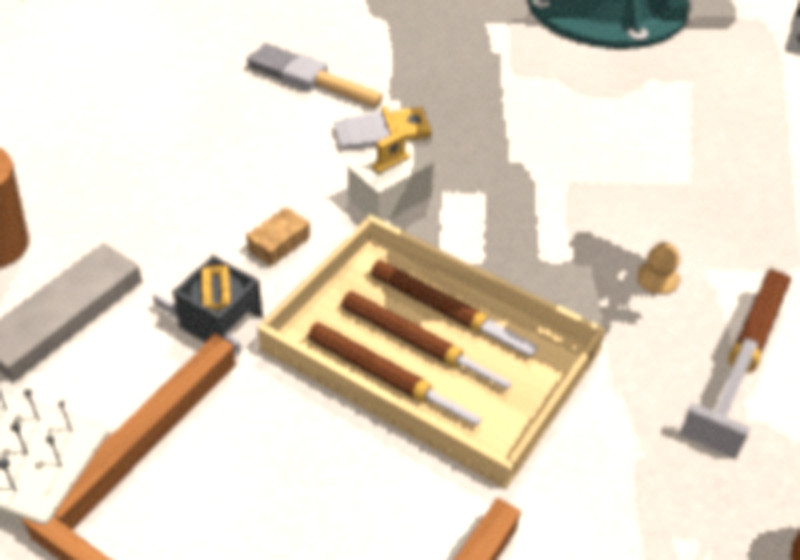

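The top view shows three gouges flat in the tray, the tray clear of the dock, the hook flat at left, the key home and the lock slot home. The scene view agrees, so I'm handing in.

```bash
python3 -c "
from h import *
print(robot.close_job()); print(robot.get_obs()['time'])"
```

```text
the job is handed in; nothing more can be done
None
the job is handed in; nothing more can be done
```

The job is done and handed in at about 86 s of the 210 s allowed.

- **Key:** I took the smaller key from the white block and seated it fully in the lock. I turned it clockwise to the stop (about 0.6 N m), then back until it met resistance at home. It then went back into its block until the collar rested on top (14 N of contact).
- **Tray:** With the bolt drawn clear, I dragged the tray out with the hook's toe behind its near wall, using at most about 5 N. It sits roughly 20 mm clear of the dock mouth, judged from the top view. The gripper never touched it while it was in the dock.
- **Hook and gouges:** The hook lies flat on open table near where it started. All three gouges present lie flat side by side in the tray; I saw no fourth gouge.

**Last checks:** The final top and scene pictures agree on all of this. The bystanders were found within about 7 mm of their starting positions, which is about the network's own scatter.

**What differed from plan:**
- The larger look-alike key stood upright at the start and was lying on its side the next time I looked. The gripper had never been lower than about 0.2 m by then, so it most likely tipped over by itself.
- The fingertips touched the table once, at 7 N, while I was lowering to the second gouge.
- Two wrist-camera measurements of the first gouge differed by about 4 mm; I used the close-range one.
- I never saw a gouge knocked aside.

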